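# Load the analyser's sample tray and slide it home over the step

## Task

Pull the start lever right over towards you to switch the analyser off, then slide the tray out of the analyser, down over the step, until it lies flat and wholly on the loading shelf, and load every black sample carrier lying on the bench into a pocket of its own, fin up, each with its tab in the gap in the pocket wall that faces the analyser's end stop. Then slide the loaded tray back up over the step until it is fully home and square against the end stop, and only then push the start lever right over, away from you, to start it. Slide the tray rather than carrying it, never tip it, and leave everything else on the bench where it stands.

Things in the scene. Friction and masses are not known exactly. Their poses are not given: they have to be found in the camera images.
- station: Fixed sample loader of an analyser, 260 mm wide: a low grey loading shelf on the robot's side, a 10 mm gap, then a white deck 5 mm higher with a dark end stop bar at its far end. Origin: on the bench under the middle of the gap; x points from shelf to deck (away from the robot), y left, z up. A white housing 90 mm tall stands left of the deck (x 0.01 to 0.16, y 0.135 to 0.235).
- shelf_mid (a point): Middle of the loading shelf's top, 30 mm above the bench, at station x = -0.075. The shelf spans station x -0.150 to -0.005, y -0.13 to 0.13. The tray lies wholly on the shelf with its origin at about this point.
- deck_home (a point): Where the tray's origin lies when the tray is fully home: on the deck top, 35 mm above the bench, at station x = 0.083, y = 0. The deck spans station x 0.005 to 0.155, y -0.13 to 0.13; its edge at the gap is a round lip of 5 mm radius. The end stop's face is at station x = 0.145; it rises to 61 mm above the bench.
- tray: Loose aluminium tray, about 0.5 kg, 124 mm long (x) and 222 mm wide (y), on the deck at the start. Origin: centre of its underside; x points to its nose (towards the end stop). Floor 5 mm thick; the last 10 mm of the underside at the nose rise about 6 mm like a sled. Four pockets side by side across y, and an upright handle plate at the robot's end.
- tray_handle (a point): Middle of the top edge of the tray's handle plate, at x = -0.054, y = 0, z = 0.070 in the tray's frame. The plate is 12 mm thick (x), 80 mm wide (y) and stands from the tray floor to z = 0.070; it can be gripped from above.
- lever (a joint): Start lever on the housing's top. 0: leans towards the robot (off). It swings away from the robot (station +x), through upright at about 0.5, to 1.0 (on), and stays where it is left. It starts near on. A light push with a finger on its upper part moves it; it does not spring back.
- lever_tip (a point): The free top end of the start lever, which is 70 mm long from its pivot; the pivot's axis is along the station's y.
- pocket1 (a point): Middle of the floor of a tray pocket, 5 mm above the tray's underside (next pocket 54 mm along y); a seated carrier's origin lies here, within the play. Axes as the tray's. The pocket is 68 mm long (x), 48 mm wide, its walls 10 mm high; only the wall on the nose side (+x) has a gap, 28 mm wide, for a carrier's tab.
- carrier1: A black sample carrier, 90 g (may be absent), standing fin up. Block 60 mm long (x), 40 mm wide (y), 16 mm high, with a low tab (20 mm long, 20 wide, 8 high) at the middle of its +x end, and an upright grip fin at the middle of its top: 36 mm long (x), 14 mm thick (y), from 16 mm to 52 mm above the underside. Origin: centre of the block's underside (tab not counted).
- pocket2 (a point): Middle of the floor of a tray pocket, 5 mm above the tray's underside (next pocket 54 mm along y); a seated carrier's origin lies here, within the play. Axes as the tray's. The pocket is 68 mm long (x), 48 mm wide, its walls 10 mm high; only the wall on the nose side (+x) has a gap, 28 mm wide, for a carrier's tab.
- carrier2: A black sample carrier, 90 g (may be absent), standing fin up. Block 60 mm long (x), 40 mm wide (y), 16 mm high, with a low tab (20 mm long, 20 wide, 8 high) at the middle of its +x end, and an upright grip fin at the middle of its top: 36 mm long (x), 14 mm thick (y), from 16 mm to 52 mm above the underside. Origin: centre of the block's underside (tab not counted).
- pocket3 (a point): Middle of the floor of a tray pocket, 5 mm above the tray's underside (next pocket 54 mm along y); a seated carrier's origin lies here, within the play. Axes as the tray's. The pocket is 68 mm long (x), 48 mm wide, its walls 10 mm high; only the wall on the nose side (+x) has a gap, 28 mm wide, for a carrier's tab.
- carrier3: A black sample carrier, 90 g (may be absent), standing fin up. Block 60 mm long (x), 40 mm wide (y), 16 mm high, with a low tab (20 mm long, 20 wide, 8 high) at the middle of its +x end, and an upright grip fin at the middle of its top: 36 mm long (x), 14 mm thick (y), from 16 mm to 52 mm above the underside. Origin: centre of the block's underside (tab not counted).
- pocket4 (a point): Middle of the floor of a tray pocket, 5 mm above the tray's underside (next pocket 54 mm along y); a seated carrier's origin lies here, within the play. Axes as the tray's. The pocket is 68 mm long (x), 48 mm wide, its walls 10 mm high; only the wall on the nose side (+x) has a gap, 28 mm wide, for a carrier's tab.
- carrier4: A black sample carrier, 90 g (may be absent), standing fin up. Block 60 mm long (x), 40 mm wide (y), 16 mm high, with a low tab (20 mm long, 20 wide, 8 high) at the middle of its +x end, and an upright grip fin at the middle of its top: 36 mm long (x), 14 mm thick (y), from 16 mm to 52 mm above the underside. Origin: centre of the block's underside (tab not counted).
- vial: Bystander to leave alone: small bottle, 40 mm across and 85 mm tall, standing among the carriers. Origin: centre of its underside.
- flask: Bystander to leave alone: bottle, 68 mm across, 140 mm tall. Origin: centre of its underside.
- jar: Bystander to leave alone: jar, 70 mm across, 80 mm tall. Origin: centre of its underside.
- beaker: Bystander to leave alone: open cup, 70 mm across, 90 mm tall. Origin: centre of its underside.
- weight: Bystander to leave alone: steel calibration weight, 50 mm across, 45 mm tall, with a small knob. Origin: centre of its underside.
- tipbox: Bystander to leave alone: white box 85 x 120 x 50 mm. Origin: centre of its underside.
- can: Bystander to leave alone: can, 60 mm across, 90 mm tall. Origin: centre of its underside.
Mind the look-alikes: they are no part of the job. Leave any turquoise look-alike of the carrier2 alone.

How it is judged:
By the outcome, as a careful person would: the job done as asked, in the order asked, and still so for the second after the job is handed in, with the robot touching nothing.
Of carrier1, carrier2, carrier3, carrier4 only 3 to 4 are there at a start; the rules pass over those that are not, and their reading is None.
At some moment in a run one of carrier1, carrier2, carrier3, carrier4 may be knocked a few centimetres aside while the robot is not near it.
It also fails if it takes over 210 s, if anything falls off the work surface, if the arm or the gripper's body presses on something with over 40 N, if the wrist force passes 120 N, or if a joint passes its speed limit or range.

## Robot

A 6-joint arm with a two-finger parallel gripper is mounted at the origin on the work surface. World frame = base frame: x ahead of the robot, y to its left, z up, the work surface at z = 0. Lengths are in m, angles in rad, forces in N, time in s.
With the tool pointing down it reaches from about 0.4 to 0.825 m from the base axis. Payload 7 kg.
Tool frame: the origin (TCP) lies between the finger pads; the fingertips stand 22 mm ahead of it and the grasp point (between the pads) lies 3 mm ahead of it; z points along the fingers, y is the direction in which the jaws open and shut (so a half turn about z gives the same grasp; the last joint's range is limited). The gripper opens to 88 mm and grips with 3 to 60 N. Pads are 19 mm wide; open, the fingers measure 130 mm over their backs; the gripper's body (78 mm by 193 mm) begins 47 mm behind the grasp point.
Start: joints at [-0.958, 0.359, 0.012, 0, -1.224, -0.288], TCP at [0.215, -0.64, 0.218] pointing down, gripper open.
Joint ranges: [-3.07, 3.07], [-1.43, 2.12], [-1.02, 1.25], [-3.03, 1.67], [-3.05, -0], [-3.03, 3.03]. Speed limits (rad/s): [2.39, 2.39, 3.01, 3.14, 3.14, 3.14].

## Interface

Orientations are given as [roll, pitch, yaw] about the fixed x, y, z axes, in that order (R = Rz(yaw) Ry(pitch) Rx(roll)).
In Python, from station import arm, optics gives the robot as it stands. The module is installed in compiled form; this text tells all that it offers.
- The arm moves only by the tool jog_arm, never from a script. Its argument "motion" is a list that holds one entry, the list of rows, each a list of 7 numbers: the shift along the tool's x, y, z in m, then the turn, a rotation vector about the tool's x, y, z in degrees, then the finger opening in m, from 0 to 0.0876. In form: [[[x, y, z, rx, ry, rz, grip], ...]]. A call has 1 to 8 rows; each row is the pose to reach, as a shift and turn from the pose measured when the call began, along the tool's axes at that moment; what a row does not reach only later rows make up. A row lasts 1/10 s, in which the tool goes at most 50 mm and 8.59 degrees, less where a joint would pass 70% of its speed; a pose out of reach is approached as far as the arm can. A call with a gripper value outside its range is refused whole. The fingers move at their own pace and stop on an object; "newtons" is the grip in N (left out, the last holds). Time passes only in rows, so rows that repeat a pose let the fingers close. It gives the time, the measured TCP pose, the force and the opening at its end, in the units of the state.
- arm.get_state(): the state, without advancing time (a new reading comes with each control period).
- optics.grab_frame(name): name is "side" or "top"; returns the picture (384x512x3 uint8, red, green, blue); there is no depth.
- optics.camera_model(name): a dict with "mtx" (3x3 intrinsics, pixels), "D" ([k1, k2, p1, p2, k3] as OpenCV has them; the pictures are not rectified), "R" (3x3) and "t" (3): a world point X has camera coordinates R X + t. Camera axes: x right, y down, z forward; pixel columns grow to the right and rows downward; lengths in m; the calibration is good to about 2 mm. A picture is of the moment at which its call begins. camera_model takes no time and is no camera call.
- arm.job_done(): hands the job in, once; it reports no verdict.
The state is a dict: "t": time; "q": joint angles; "qd": joint speeds; "joint_efforts": joint torques, N m; "eef_pos": TCP position; "ee_rot": TCP orientation; "force": force on the tool from outside, world axes, zero at the start; "moment": the same for the moment, N m; "width": finger opening in m.
Only numpy, scipy, OpenCV 4.12 (cv2) and the standard library are available. Lean on these libraries where they do the work, as an engineer would, in place of code of your own. Each camera call takes 0.05 s, during which the arm holds its last target.

## Working session

There is one attempt and no reset: what is moved stays moved. The work goes in short steps, Python scripts to look and compute and a tool call to move; the robot and the scene stay as the last step left them, time stands still between calls to the robot, and variables do not carry over. Pictures are saved under pics/ and viewed, and the job is handed in when it is done.

Besides the shell and the picture viewer there is one more tool, called after "Request:" by a JSON object that holds its "api" and its "payload", one argument or row to a line. jog_arm: Moves the arm, as the interface text tells. Its arguments: {"type":"object","properties":{"motion":{"type":"array","items":{"type":"array","items":{"type":"array","items":{"type":"number"}}}},"newtons":{"type":"number"}},"required":["motion"]}

```bash
mkdir -p pics
cat > h.py <<'E'
import numpy as np, cv2
from station import arm, optics
def grab(n,f):
    im=optics.grab_frame(n); cv2.imwrite('pics/'+f,im[:,:,::-1]); return im
def crop(f,x0,y0,x1,y1,s,out):
    im=cv2.imread('pics/'+f)[y0:y1,x0:x1]; cv2.imwrite('pics/'+out,cv2.resize(im,None,fx=s,fy=s,interpolation=cv2.INTER_CUBIC))
def ray(n,uv):
    c=optics.camera_model(n); p=cv2.undistortPoints(np.array([[uv]],float),np.array(c['mtx']),np.array(c['D']))[0,0]
    R=np.array(c['R']);t=np.array(c['t']); return -R.T@t, R.T@np.array([p[0],p[1],1.])
def atz(n,uv,z):
    o,d=ray(n,uv); return o+d*(z-o[2])/d[2]
def proj(n,X):
    c=optics.camera_model(n); R=np.array(c['R'])
    return cv2.projectPoints(np.array(X,float).reshape(-1,3),cv2.Rodrigues(R)[0],np.array(c['t'],float),np.array(c['mtx']),np.array(c['D']))[0][:,0]
E
python3 - <<'E'
from h import *
grab('top','t0.png');grab('side','s0.png')
for n in('top','side'):
    c=optics.camera_model(n);print(n,-np.array(c['R']).T@c['t'],np.array(c['R'])[2]);crop(n[0]+'0.png',0,0,512,384,1.55,n[0]+'0b.png')
print(arm.get_state())
E
```

```text
top [ 0.31760858 -0.01896865  1.66720098] [ 0.1343459  -0.00398711 -0.99092648]
side [0.10955202 0.84159219 1.11067084] [ 0.30215271 -0.6224346  -0.72199647]
{'t': 0.1, 'q': array([-9.57892168e-01,  3.59341629e-01,  1.11628201e-02, -2.96327382e-04,
       -1.22408450e+00, -2.88097663e-01]), 'qd': array([ 0.00164741, -0.00320525,  0.00339802,  0.00198616,  0.00131707,
       -0.0020467 ]), 'joint_efforts': array([-1.95888832e-03, -5.84162879e+01,  2.93755549e+01,  7.01564580e+00,
        1.01969161e-02, -5.10868335e-05]), 'eef_pos': array([ 0.2152411 , -0.63930167,  0.2172069 ]), 'ee_rot': array([ 3.14010698e+00, -1.49748345e-04, -2.81688695e+00]), 'force': array([-1.0320358 , -0.51341934, -0.06045592]), 'moment': array([-0.0108455 , -0.02825524,  0.00318934]), 'width': 0.08766168381138008}
```

```bash
ls .
```

```text
h.py
pics
```

View pics/t0b.png

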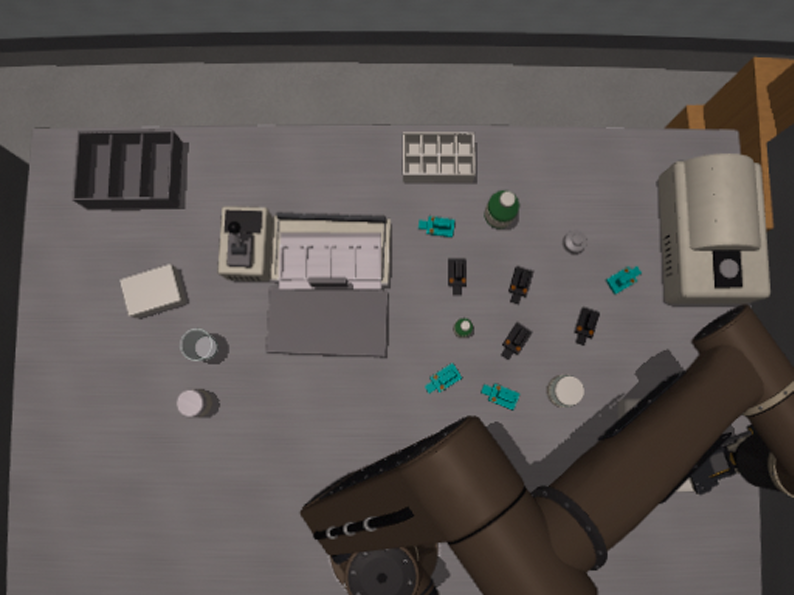

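View pics/s0b.png

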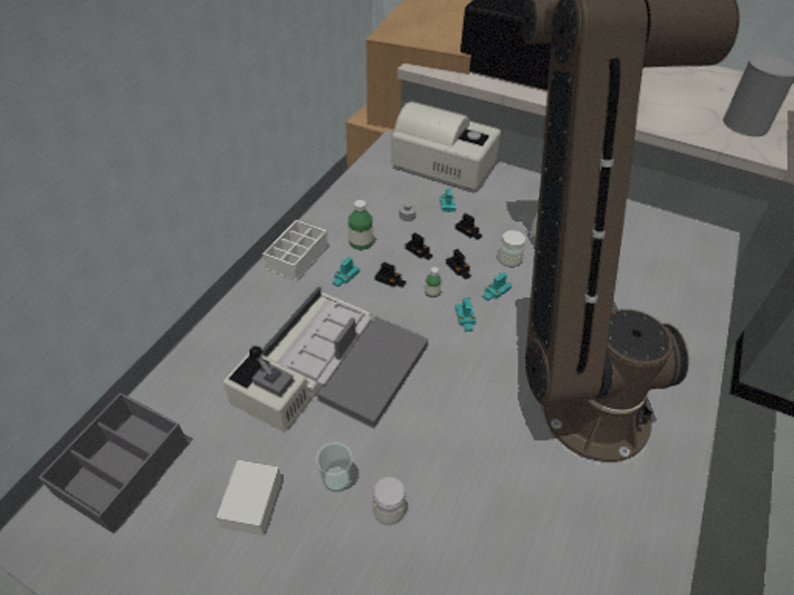

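Black carriers in the enlarged top view: (457,275), (520,284), (517,340), (587,325). Turquoise look-alikes: (437,226), (624,280), (444,378), (500,395). I choose the four black ones and check them in closer crops.

Run:
```python
from h import *
crop('t0.png',270,150,410,260,5.6,'t0c.png');crop('t0.png',135,125,265,235,6,'t0d.png');crop('s0.png',235,125,325,195,8,'s0c.png');crop('s0.png',140,180,280,280,5.6,'s0d.png')
```

```text
(no output)
```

View pics/t0c.png

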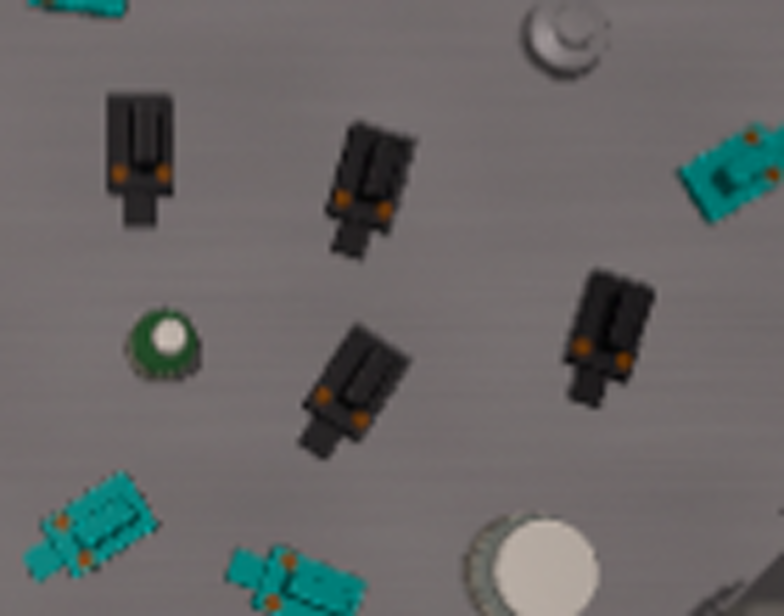

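View pics/t0d.png

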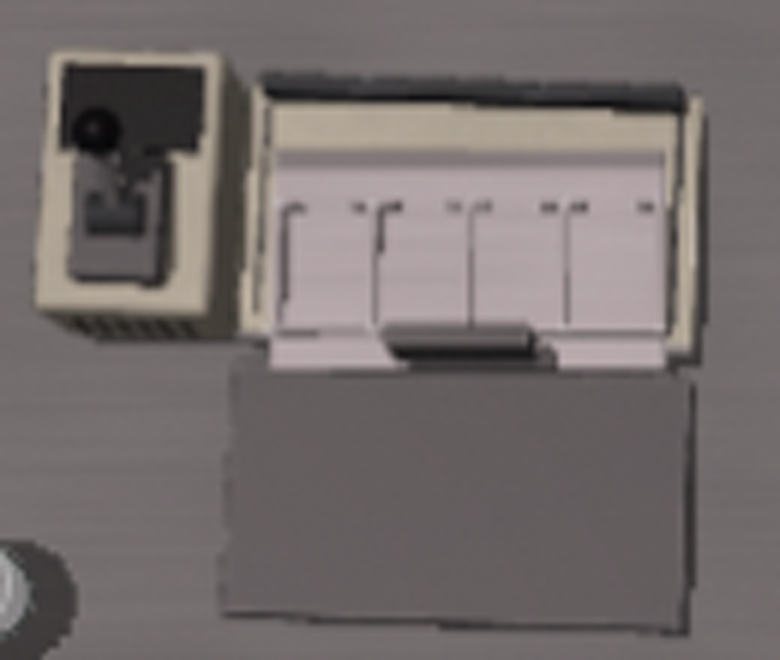

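View pics/s0d.png

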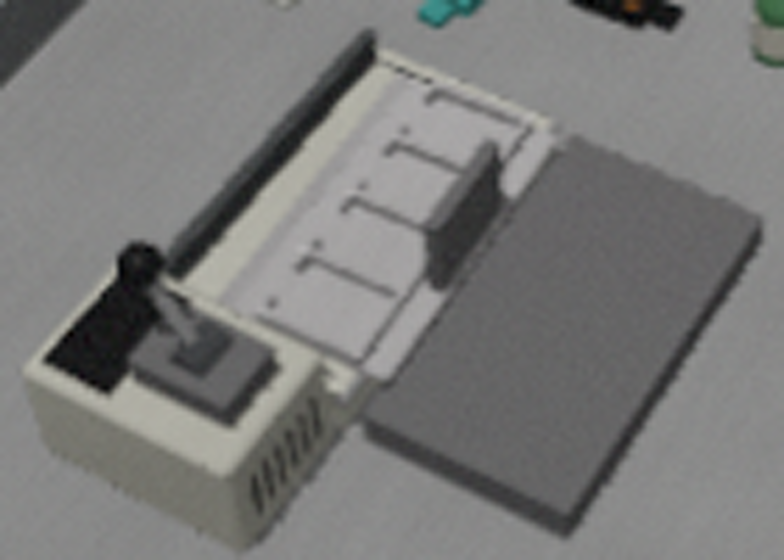

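View pics/s0c.png

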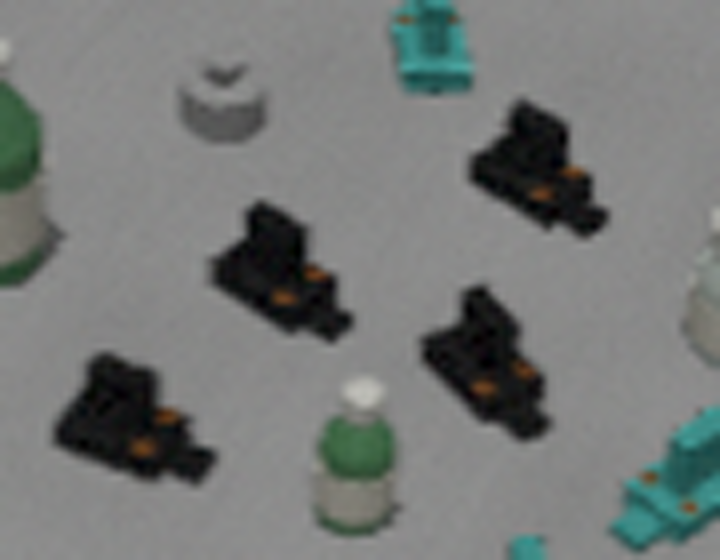

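Four black carriers, all fin up with tabs toward the robot; the fifth-to-eighth pieces are turquoise. The lever leans away (on). Now the measurements.

```bash
cat >> h.py <<'E'
from scipy.optimize import least_squares, minimize
def box(x0,x1,y0,y1,z0,z1): return np.array([[x,y,z] for x in(x0,x1) for y in(y0,y1) for z in(z0,z1)],float)
CAR=[box(-.03,.03,-.02,.02,0,.016),box(.03,.05,-.01,.01,0,.008),box(-.018,.018,-.007,.007,.016,.052)]
def place(P,p,z=0):
    c,s=np.cos(p[2]),np.sin(p[2]); R=np.array([[c,-s,0],[s,c,0],[0,0,1]]); return P@R.T+[p[0],p[1],z]
def blackmask(im):
    im=im.astype(int); m=im.max(2)
    black=(m<62)
    org=(im[...,0]>im[...,2]+30)
    return (black|org).astype(np.float32)
S=6
def fitcar(ims,p0,z=0,pad=6):
    data=[]
    for n,im in ims.items():
        uv=np.vstack([proj(n,place(b,p0,z)) for b in CAR]); lo=np.floor(uv.min(0)-pad).astype(int); hi=np.ceil(uv.max(0)+pad).astype(int)
        m=blackmask(im)[lo[1]:hi[1],lo[0]:hi[0]]
        data.append((n,lo,m))
    def cost(p):
        e=0
        for n,lo,m in data:
            r=np.zeros((m.shape[0]*S,m.shape[1]*S),np.uint8)
            for b in CAR:
                uv=(proj(n,place(b,p,z))-lo+.5)*S-.5
                h=cv2.convexHull(np.round(uv*16).astype(np.int32)); cv2.fillConvexPoly(r,h,255,shift=4)
            rr=cv2.resize(r,(m.shape[1],m.shape[0]),interpolation=cv2.INTER_AREA)/255.
            e+=np.abs(rr-m).sum()/max(1,m.sum())
        return e
    best=None
    for d in (0,.15,-.15):
        x0=np.array(p0)+[0,0,d]
        sim=np.vstack([x0,x0+[.008,0,0],x0+[0,.008,0],x0+[0,0,.15]])
        r=minimize(cost,x0,method='Nelder-Mead',options=dict(initial_simplex=sim,xatol=1e-4,fatol=1e-4,maxiter=200))
        if best is None or r.fun<best.fun: best=r
    return best.x,best.fun
E
python3 - <<'E'
from h import *
def cp(pts,x0,y0,s): return [((x+.5)/s-.5+x0,(y+.5)/s-.5+y0) for x,y in pts]
P=np.array([[-.15,.13,.03],[-.15,-.13,.03],[-.005,.13,.03],[-.005,-.13,.03]])
top=cp([(222,612),(688,630),(235,370),(692,377)],135,125,6)
sid=cp([(566,514),(762,224),(368,420),(575,140)],140,180,5.6)
def f(p): return np.r_[(proj('top',place(P,p))-top).ravel(),(proj('side',place(P,p))-sid).ravel()]
r=least_squares(f,[.6,0.1,0],loss='soft_l1');print('station',r.x,np.round(f(r.x).reshape(-1,2),1))
for k in ('top',):
  for q in top: print(atz('top',q,.03))
ims={n:cv2.imread(f'pics/{n[0]}0.png')[:,:,::-1] for n in('top','side')}
for c,t in (((140,145),(140,210)),((370,170),(352,240)),((358,375),(322,435)),((610,315),(588,385))):
    a=atz('top',cp([c],270,150,5.6)[0],.016);b=atz('top',cp([t],270,150,5.6)[0],.008)
    p0=[a[0],a[1],np.arctan2(b[1]-a[1],b[0]-a[0])]
    print(np.round(p0,3),[ (np.round(x,4),round(e,3)) for x,e in (fitcar(ims,p0),fitcar({'top':ims['top']},p0),fitcar({'side':ims['side']},p0))])
E
```

```text
station [ 0.56499125  0.12341384 -0.02814777] [[-0.2  0.7]
 [-0.6  0.2]
 [-0.2 -1.6]
 [ 0.1 -0.5]
 [ 1.2  0.9]
 [ 1.  -1.1]
 [-0.8 -0.5]
 [-0.  -0.6]]
[0.42100277 0.25688294 0.03      ]
[ 0.41194815 -0.00448525  0.03      ]
[0.55813964 0.25278    0.03      ]
[ 0.5547859  -0.00621077  0.03      ]Traceback (most recent call last):
  File "<stdin>", line 14, in <module>
  File "h.py", line 46, in fitcar
    r=minimize(cost,x0,method='Nelder-Mead',options=dict(initial_simplex=sim,xatol=1e-4,fatol=1e-4,maxiter=200))
    res = _minimize_neldermead(fun, x0, args, callback, bounds=bounds,
                               **options)
    fxc = func(xc)
    fx = function(np.copy(x), *(wrapper_args + args))
  File "h.py", line 37, in cost
    uv=(proj(n,place(b,p,z))-lo+.5)*S-.5
        ~~~~^^^^^^^^^^^^^^^^
  File "h.py", line 13, in proj
    c=optics.camera_model(n); R=np.array(c['R'])
ValueError: time passes only in moves, steps and waits
```

```bash
cat >> h.py <<'E'
def tri(a,b):
    o1,d1=ray('top',a);o2,d2=ray('side',b)
    d1/=np.linalg.norm(d1);d2/=np.linalg.norm(d2)
    s,t=np.linalg.lstsq(np.c_[d1,-d2],o2-o1,rcond=None)[0]
    p,q=o1+s*d1,o2+t*d2; return (p+q)/2,np.linalg.norm(p-q)
ST=np.array([.565,.1234,-.028])
def stl(X):
    d=np.asarray(X)[:2]-ST[:2];c,s=np.cos(ST[2]),np.sin(ST[2]);return np.array([c*d[0]+s*d[1],-s*d[0]+c*d[1],X[2]])
def move_to(p,yaw):
    "shift in tool axes for down tool at target TCP pos p, yaw; prints"
    from scipy.spatial.transform import Rotation as Ro
    s=arm.get_state(); R=Ro.from_euler('xyz',s['ee_rot']); d=R.inv().apply(np.array(p)-s['eef_pos'])
    T=Ro.from_euler('xyz',[np.pi,0,yaw]); rv=(R.inv()*T).as_rotvec(degrees=True)
    print('t%.1f'%s['t'],'pos',np.round(s['eef_pos'],4),'rpy',np.round(s['ee_rot'],3),'q',np.round(s['q'],2),'F',np.round(s['force'],1),'w',round(s['width'],4)); print('SHIFT',np.round(d,4),'TURN',np.round(rv,2))
E
python3 - <<'E'
from h import *
k=tri(cp([(97,130)],135,125,6)[0],cp([(139,262)],140,180,5.6)[0]);print('knob',k,stl(k[0]))
k=tri(cp([(115,212)],135,125,6)[0],cp([(203,345)],140,180,5.6)[0]);print('base',k,stl(k[0]))
# tray: handle top edge ends top view, nose corners etc
for a,z in(((385,330),.105),((530,326),.105),((398,357),.105),((537,350),.105)): print(stl(atz('top',cp([a],135,125,6)[0],z)))
print('floor'); 
for a in((271,367),(667,367)): print(stl(atz('top',cp([a],135,125,6)[0],.04)))
move_to([.3,-.5,.3],-np.pi)
E
```

```text
knob (array([0.66391444, 0.30455816, 0.17887419]), np.float64(0.0023035258956191204)) [0.0938039  0.18385639 0.17887419]
base (array([0.63065486, 0.30480097, 0.12332415]), np.float64(0.0004961473663952467)) [0.06055056 0.18316796 0.12332415]
[0.00317036 0.03607277 0.105     ]
[ 0.00773331 -0.04231979  0.105     ]
[-0.01137257  0.02835287  0.105     ]
[-0.00526723 -0.04661746  0.105     ]
floor
[-0.00957961  0.10715838  0.04      ]
[-0.00278472 -0.11574672  0.04      ]
t0.1 pos [ 0.2152 -0.6393  0.2172] rpy [ 3.14  -0.    -2.817] q [-0.96  0.36  0.01 -0.   -1.22 -0.29] F [-1.  -0.5 -0.1] w 0.0877
SHIFT [-0.1248  0.1051 -0.0827] TURN [ 0.08 -0.02 18.6 ]
```

```bash
cat >> h.py <<'E'
def stw(x,y,z): return place(np.array([[x,y,z]]),ST)[0]
E
python3 - <<'E'
from h import *
p=stw(.130,.183,.26);print(p);move_to(p,-np.pi-.028)
E
```

```text
[0.70007237 0.30268874 0.26      ]
t0.1 pos [ 0.2152 -0.6393  0.2172] rpy [ 3.14  -0.    -2.817] q [-0.96  0.36  0.01 -0.   -1.22 -0.29] F [-1.  -0.5 -0.1] w 0.0877
SHIFT [-0.76    0.7382 -0.0418] TURN [ 8.000e-02 -2.000e-02  2.021e+01]
```

Request:
{"api": "jog_arm", "payload": {
  "motion": [
    [[0,0,-0.042,0,0,7,0.0],[-0.035,0.035,-0.042,0,0,14,0.0],[-0.07,0.07,-0.042,0,0,20,0.0],[-0.105,0.105,-0.042,0,0,20.2,0.0],[-0.14,0.14,-0.042,0,0,20.2,0.0],[-0.175,0.17,-0.042,0,0,20.2,0.0],[-0.21,0.205,-0.042,0,0,20.2,0.0],[-0.245,0.238,-0.042,0,0,20.2,0.0]]
  ],
  "newtons": 20
}}

```text
t: 0.9
eef_pos: [0.3718, -0.3337, 0.2594]
ee_rot: [3.14, -0.001, 3.113]
force: [2.1, -0.8, -0.8]
width: 0.0292
```

Run:
```python
from h import *
move_to(stw(.130,.183,.26),-np.pi-.028)
```

```text
t0.9 pos [ 0.3718 -0.3337  0.2594] rpy [ 3.140e+00 -1.000e-03  3.113e+00] q [-0.34  0.04 -0.3  -0.   -1.23 -1.26] F [ 2.1 -0.8 -0.8] w 0.0292
SHIFT [-3.103e-01  6.453e-01  2.000e-04] TURN [ 0.09 -0.04 -0.01]
```

Request:
{"api": "jog_arm", "payload": {
  "motion": [
    [[-0.02,0.04,0,0,0,0,0.0],[-0.04,0.08,0,0,0,0,0.0],[-0.06,0.12,0,0,0,0,0.0],[-0.08,0.16,0,0,0,0,0.0],[-0.1,0.2,0,0,0,0,0.0],[-0.12,0.24,0,0,0,0,0.0],[-0.14,0.28,0,0,0,0,0.0],[-0.16,0.32,0,0,0,0,0.0]]
  ]
}}

```text
t: 1.7
eef_pos: [0.541, -0.0164, 0.2597]
ee_rot: [3.14, -0.001, 3.114]
force: [1.2, -0.5, 0.2]
width: 0.0002
```

Request:
{"api": "jog_arm", "payload": {
  "motion": [
    [[-0.02,0.04,0,0,0,0,0.0],[-0.04,0.08,0,0,0,0,0.0],[-0.06,0.12,0,0,0,0,0.0],[-0.08,0.16,0,0,0,0,0.0],[-0.1,0.2,0,0,0,0,0.0],[-0.12,0.24,0,0,0,0,0.0],[-0.14,0.28,0,0,0,0,0.0],[-0.15,0.325,0,0,0,0,0.0]]
  ]
}}

```text
t: 2.5
eef_pos: [0.701, 0.3053, 0.259]
ee_rot: [3.141, -0.002, 3.113]
force: [0.6, 0.1, -0.5]
width: 0.0004
```

Run:
```python
from h import *
move_to(stw(.130,.183,.18),-np.pi-.028)
grab('top','t1.png');grab('side','s1.png');crop('t1.png',120,100,280,240,4.5,'t1c.png');crop('s1.png',120,120,300,280,4,'s1c.png')
```

```text
t2.5 pos [0.701  0.3053 0.259 ] rpy [ 3.141e+00 -2.000e-03  3.113e+00] q [ 0.66  0.49  0.31 -0.   -1.39 -2.26] F [ 0.6  0.1 -0.5] w 0.0004
SHIFT [ 0.0007 -0.0027  0.079 ] TURN [ 0.04 -0.11 -0.05]
```

View pics/s1c.png

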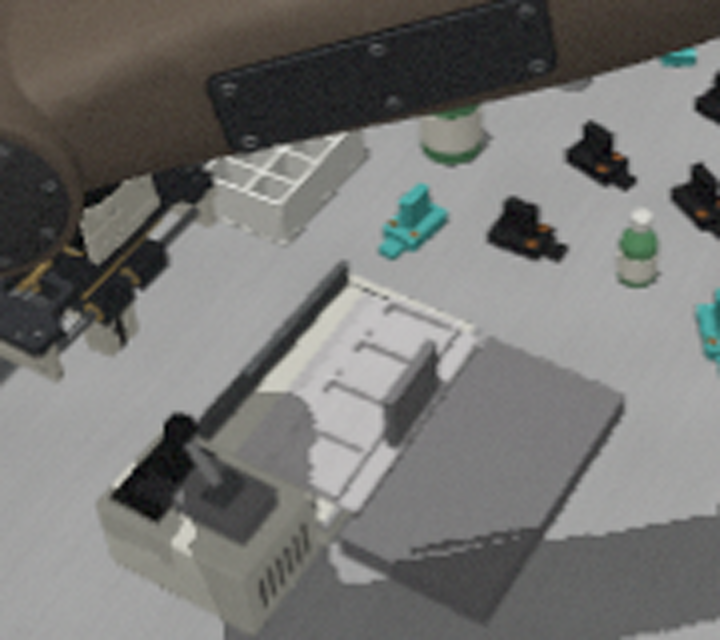

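View pics/t1c.png

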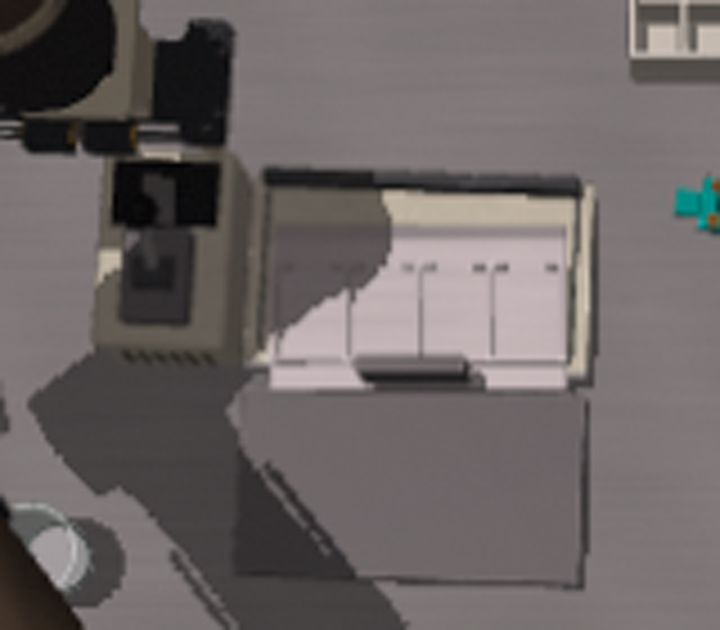

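The gripper is beyond the lever knob (knob at (140,208) in the top crop). Descend and pull.

Request:
{"api": "jog_arm", "payload": {
  "motion": [
    [[0,-0.002,0.03,0,0,0,0.0],[0,-0.002,0.06,0,0,0,0.0],[0,-0.002,0.079,0,0,0,0.0],[0,-0.002,0.079,0,0,0,0.0],[0.01,-0.002,0.079,0,0,0,0.0],[0.02,-0.002,0.079,0,0,0,0.0],[0.03,-0.002,0.079,0,0,0,0.0]]
  ]
}}

```text
t: 3.3
eef_pos: [0.6693, 0.3083, 0.1795]
ee_rot: [3.14, -0.002, 3.117]
force: [-0.2, -1.0, 0.8]
width: 0.0005
```

Request:
{"api": "jog_arm", "payload": {
  "motion": [
    [[0.008,0,0,0,0,0,0.0],[0.016,0,0,0,0,0,0.0],[0.024,0,0,0,0,0,0.0],[0.032,0,0,0,0,0,0.0],[0.04,0,0,0,0,0,0.0]]
  ]
}}

```text
t: 3.8
eef_pos: [0.6286, 0.3093, 0.1796]
ee_rot: [3.14, -0.002, 3.117]
force: [-0.7, 0.3, 0.3]
width: 0.0
```

Run:
```python
from h import *
move_to(stw(.0,.183,.18),-np.pi-.028)
grab('side','s2.png');crop('s2.png',100,120,280,280,4,'s2c.png')
grab('top','t2.png');crop('t2.png',100,80,280,240,4,'t2c.png')
```

```text
t3.8 pos [0.6286 0.3093 0.1796] rpy [ 3.140e+00 -2.000e-03  3.117e+00] q [ 0.73  0.42  0.02 -0.   -1.17 -2.33] F [-0.7  0.3  0.3] w 0.0
SHIFT [ 0.0584 -0.0044 -0.0003] TURN [ 0.1  -0.11  0.2 ]
```

View pics/s2c.png

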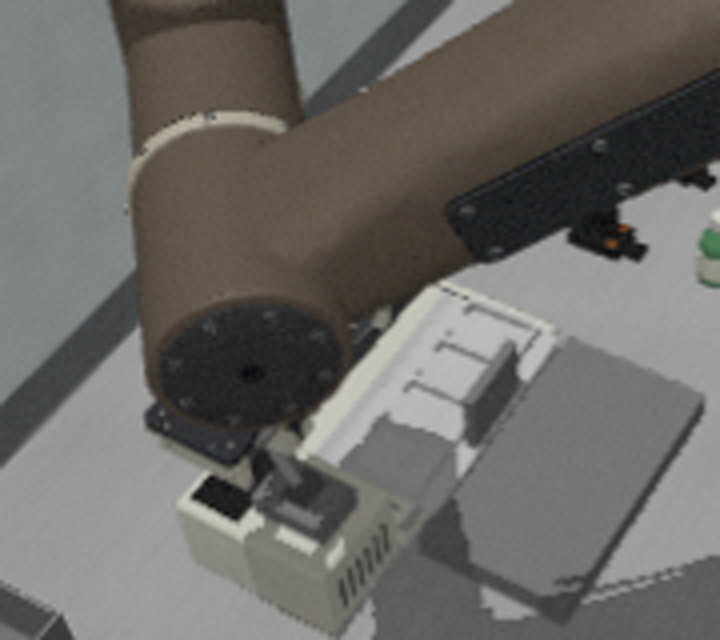

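View pics/t2c.png

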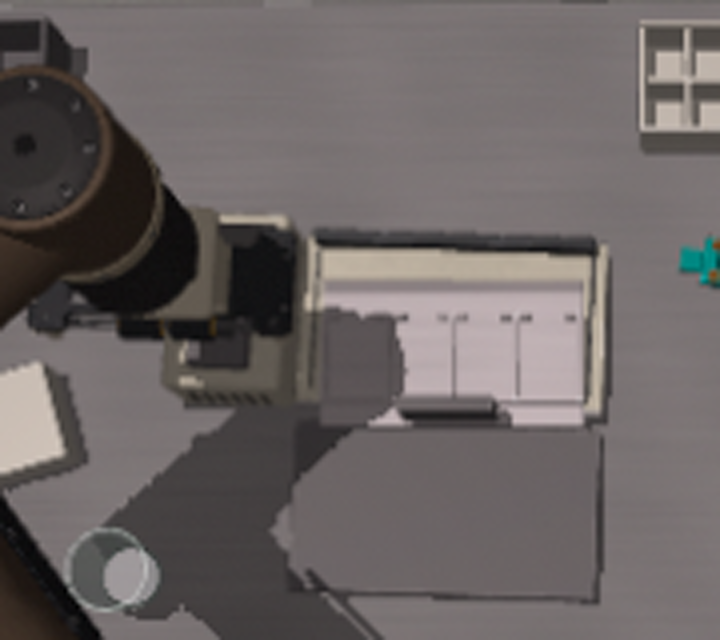

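Run:
```python
from h import *
for X in ([.6286,.3093,.1576],[.6639,.3046,.179],[.6307,.3048,.12]):
    print(X,(proj('side',X)-[100,120])*4,(proj('top',X)-[100,80])*4)
crop('s2.png',140,210,220,270,9,'s2d.png')
```

```text
[0.6286, 0.3093, 0.1576] [[296.91327995 463.86528488]] [[200.45934816 313.32244039]]
[0.6639, 0.3046, 0.179] [[259.07513941 425.77169749]] [[202.28923831 263.63809494]]
[0.6307, 0.3048, 0.12] [[304.15266528 487.30377491]] [[215.70407946 320.1450509 ]]
```

View pics/s2d.png

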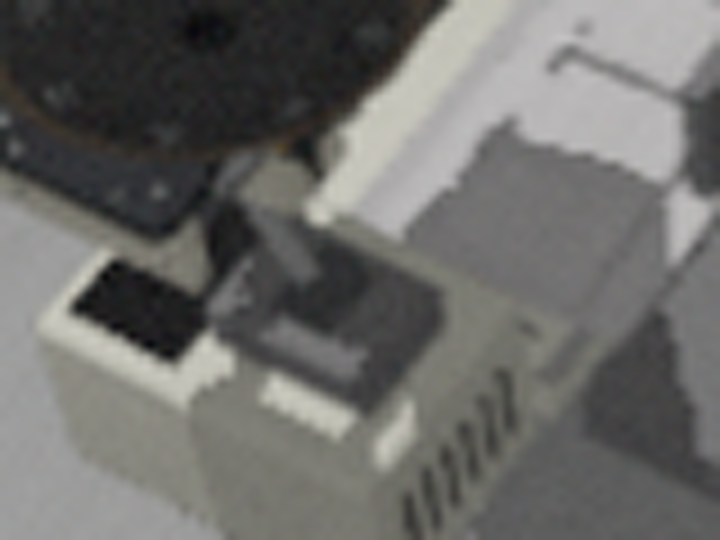

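Request:
{"api": "jog_arm", "payload": {
  "motion": [
    [[0.004,0,0,0,0,0,0.0],[0.008,0,0,0,0,0,0.0],[0.012,0,0,0,0,0,0.0]]
  ]
}}

```text
t: 4.2
eef_pos: [0.6162, 0.3096, 0.1797]
ee_rot: [3.14, -0.002, 3.117]
force: [0.7, 0.3, 1.1]
width: 0.0003
```

Run:
```python
from h import *
print(arm.get_state()['force'])
grab('side','s3.png');crop('s3.png',140,210,220,270,9,'s3d.png')
```

```text
[0.74236754 0.33940463 1.07057027]
```

View pics/s3d.png

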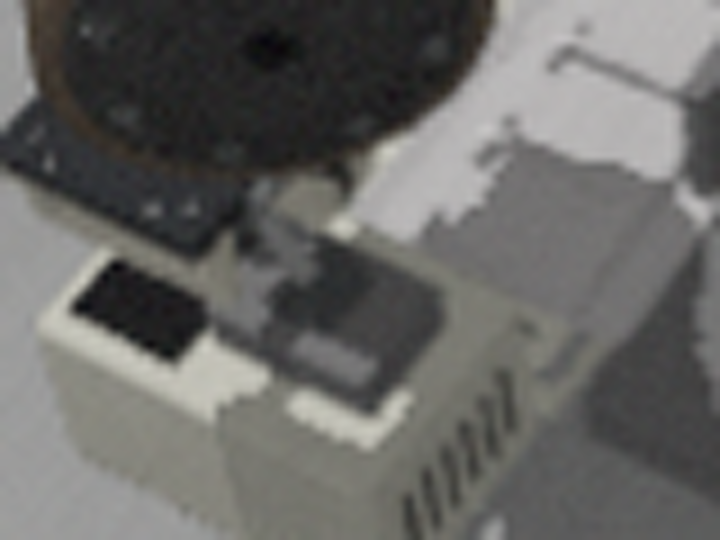

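Request:
{"api": "jog_arm", "payload": {
  "motion": [
    [[0,0,-0.035,0,0,0,0.0],[0,0,-0.08,0,0,0,0.0],[0,0,-0.1,0,0,0,0.0],[0,0,-0.1,0,0,0,0.0]]
  ]
}}

```text
t: 4.65
eef_pos: [0.6174, 0.3102, 0.2843]
ee_rot: [3.136, 0.003, 3.118]
force: [-0.7, 0.2, 0.3]
width: 0.0002
```

Run:
```python
from h import *
s=arm.get_state();print(s['eef_pos'])
grab('side','s4.png');crop('s4.png',120,160,240,260,6,'s4d.png')
for d in(.003,-.022): print((proj('side',s['eef_pos']+[0,0,d])-[120,160])*6)
```

```text
[0.6174089  0.31021208 0.28432021]
[[308.14700471 301.06246805]]
[[315.167836   334.89898441]]
```

View pics/s4d.png

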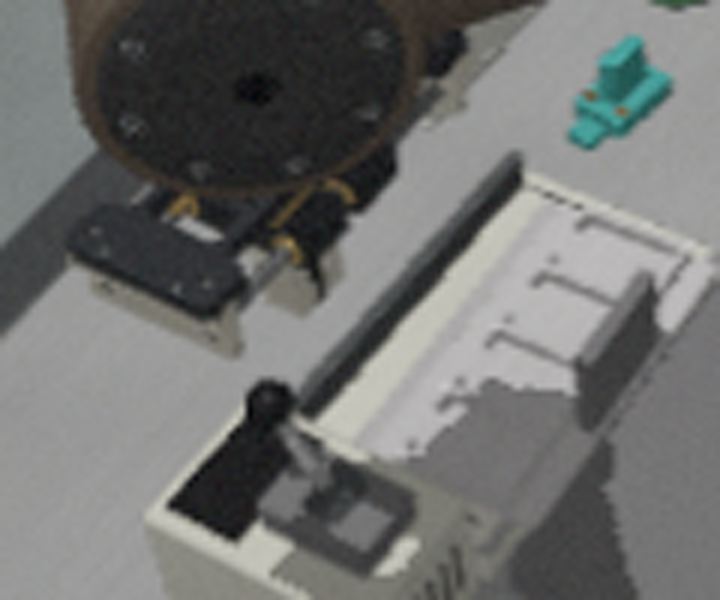

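Request:
{"api": "jog_arm", "payload": {
  "motion": [
    [[0,0,0,0,0,0,0.0],[0,0,0,0,0,0,0.0],[0,0,0,0,0,0,0.0]]
  ]
}}

```text
t: 5.0
eef_pos: [0.6161, 0.3097, 0.2804]
ee_rot: [3.139, -0.001, 3.117]
force: [-0.8, -0.1, 1.1]
width: 0.0005
```

Run:
```python
from h import *
s=arm.get_state();print(s['eef_pos'],s['ee_rot'],s['width'],s['qd'])
a=grab('side','s5.png');crop('s5.png',120,160,240,260,6,'s5d.png')
a=grab('top','t5.png');crop('t5.png',90,90,210,190,6,'t5d.png')
for n,o in(('side',[120,160]),('top',[90,90])):
  for d in([0,0,.047],[0,0,-.003],[0,0,-.022],[0,.02,-.022],[0,-.02,-.022]): print(n,(proj(n,s['eef_pos']+d)-o)*6)
```

```text
[0.61612696 0.30968199 0.28042339] [ 3.13867383e+00 -1.15059528e-03  3.11747826e+00] 0.00045321845178459316 [-0.00022163 -0.00152555  0.00432942  0.00221696 -0.0016254   0.00141011]
side [[299.36578105 244.55184412]]
side [[313.81249864 314.79886853]]
side [[319.06714683 340.27813792]]
side [[294.98061665 368.83951727]]
side [[342.64639427 312.3306443 ]]
top [[283.84833465 363.09794496]]
top [[307.83109117 385.42971203]]
top [[316.52244698 393.51965676]]
top [[276.49287721 393.56639813]]
top [[356.63768551 393.48275108]]
```

View pics/s5d.png

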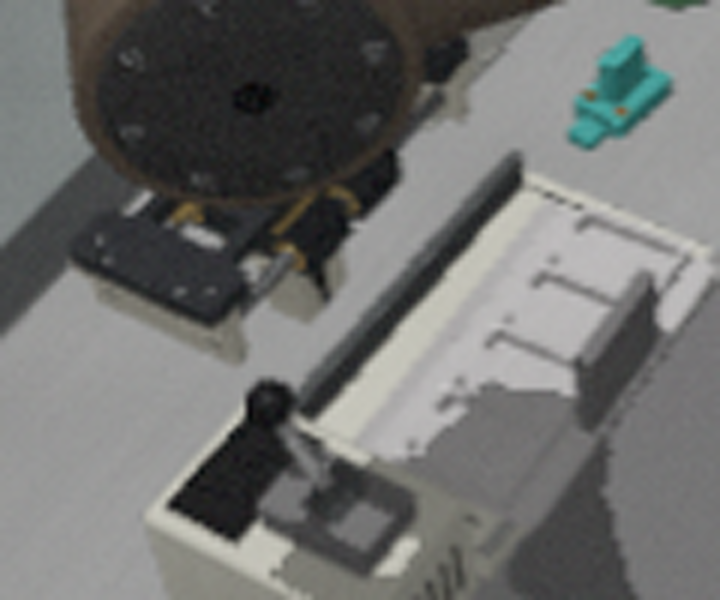

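View pics/t5d.png

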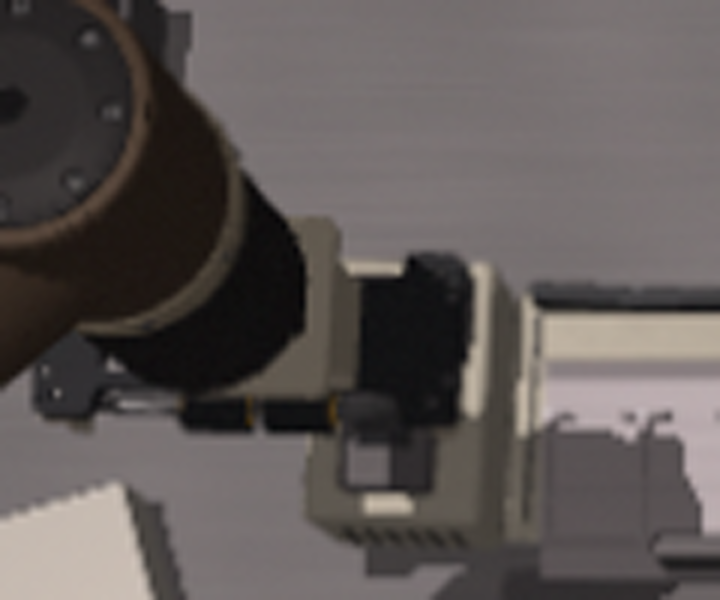

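Run:
```python
from h import *
crop('s5.png',150,180,205,225,14,'s5e.png')
s=arm.get_state()
from scipy.spatial.transform import Rotation as Ro
R=Ro.from_euler('xyz',s['ee_rot'])
for d in([0,0,.022],[.0095,.021,.022],[.0095,-.021,.022],[-.0095,.021,.022],[-.0095,-.021,.022],[0,0,-.044]): print(d,(proj('side',s['eef_pos']+R.apply(d))-[150,180])*14)
```

```text
[0, 0, 0.022] [[323.28778405 513.21721107]]
[0.0095, 0.021, 0.022] [[299.79003809 599.80008735]]
[0.0095, -0.021, 0.022] [[420.23229475 462.75655161]]
[-0.0095, 0.021, 0.022] [[224.73646404 564.52410347]]
[-0.0095, -0.021, 0.022] [[346.15922748 429.06186763]]
[0, 0, -0.044] [[279.80467612 299.11459352]]
```

View pics/s5e.png

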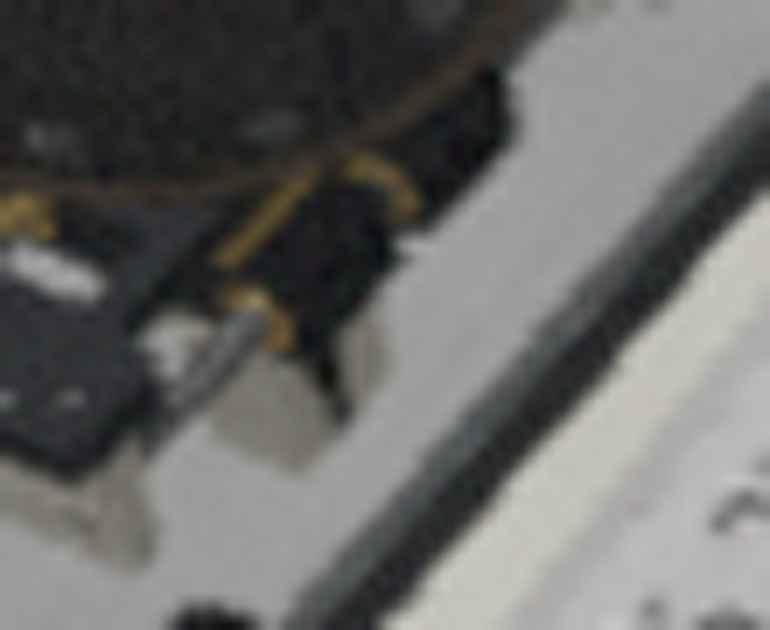

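Request:
{"api": "jog_arm", "payload": {
  "motion": [
    [[0,0,0,0,0,0,0.08],[0,0,0,0,0,0,0.08],[0,0,0,0,0,0,0.08],[0,0,0,0,0,0,0.08],[0,0,0,0,0,0,0.08],[0,0,0,0,0,0,0.08],[0,0,0,0,0,0,0.08],[0,0,0,0,0,0,0.08]]
  ]
}}

```text
t: 5.9
eef_pos: [0.6163, 0.3098, 0.2808]
ee_rot: [3.138, -0.001, 3.117]
force: [-0.3, 0.6, -1.1]
width: 0.0589
```

Run:
```python
from h import *
a=grab('side','s6.png');crop('s6.png',130,160,230,240,7,'s6e.png')
s=arm.get_state();print(s['width'])
from scipy.spatial.transform import Rotation as Ro
R=Ro.from_euler('xyz',s['ee_rot'])
for d in([0,0,.022],[0,.04,.022],[0,-.04,.022]): print(d,(proj('side',s['eef_pos']+R.apply(d))-[130,160])*7)
```

```text
0.06300879651694412
[0, 0, 0.022] [[301.61864802 396.59926602]]
[0, 0.04, 0.022] [[242.79863776 462.89698516]]
[0, -0.04, 0.022] [[358.00749182 333.09565325]]
```

View pics/s6e.png

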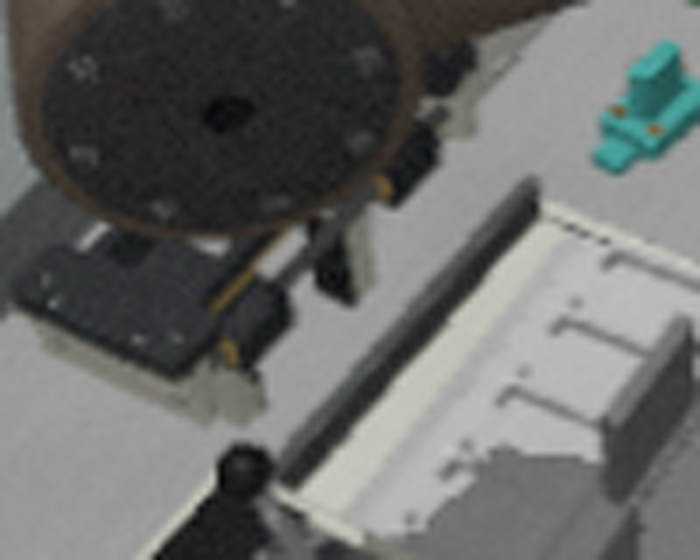

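Request:
{"api": "jog_arm", "payload": {
  "motion": [
    [[-0.03,-0.005,0,0,0,0,0.0],[-0.06,-0.005,0,0,0,0,0.0],[-0.085,-0.005,0,0,0,0,0.0],[-0.085,-0.005,0.03,0,0,0,0.0],[-0.085,-0.005,0.06,0,0,0,0.0],[-0.085,-0.005,0.09,0,0,0,0.0],[-0.085,-0.005,0.123,0,0,0,0.0],[-0.085,-0.005,0.123,0,0,0,0.0]]
  ]
}}

```text
t: 6.75
eef_pos: [0.6983, 0.3018, 0.1519]
ee_rot: [-3.14, -0.009, 3.117]
force: [0.2, -0.4, -1.4]
width: 0.0101
```

Run:
```python
from h import *
a=grab('side','s7.png');crop('s7.png',120,180,220,260,7,'s7e.png')
s=arm.get_state();print(s['width'],s['force'])
for d in([0,0,.0],[0,0,-.022]): print(d,(proj('side',s['eef_pos']+d)-[120,180])*7)
```

```text
0.005858435141289599 [ 0.41072446 -0.22660625  0.90969736]
[0, 0, 0.0] [[259.11017988 324.70397235]]
[0, 0, -0.022] [[266.91939318 354.40614483]]
```

View pics/s7e.png

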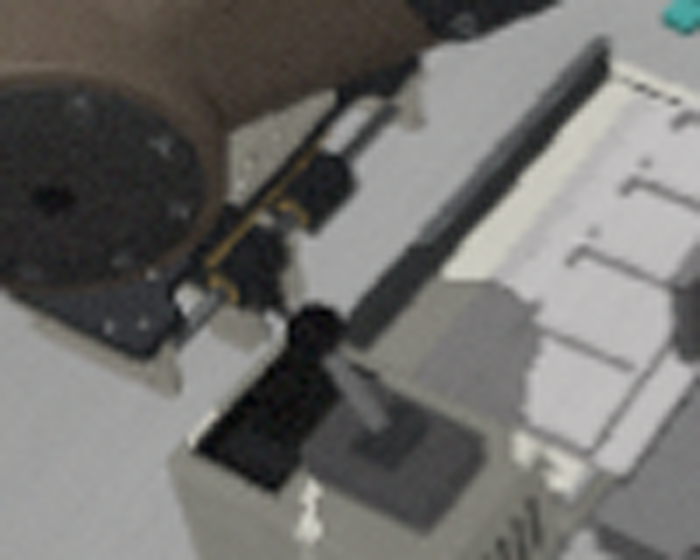

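Request:
{"api": "jog_arm", "payload": {
  "motion": [
    [[0.015,0,0,0,0,0,0.0],[0.025,0,0,0,0,0,0.0],[0.035,0,0,0,0,0,0.0],[0.045,0,0,0,0,0,0.0],[0.052,0,0,0,0,0,0.0]]
  ]
}}

```text
t: 7.3
eef_pos: [0.6472, 0.3039, 0.1567]
ee_rot: [3.14, -0.004, 3.118]
force: [1.8, 0.1, 0.3]
width: 0.0004
```

Request:
{"api": "jog_arm", "payload": {
  "motion": [
    [[0.006,0,0,0,0,0,0.0],[0.012,0,0,0,0,0,0.0],[0.017,0,0,0,0,0,0.0],[0.021,0,0,0,0,0,0.0]]
  ]
}}

```text
t: 7.7
eef_pos: [0.6257, 0.3043, 0.1564]
ee_rot: [3.141, -0.004, 3.118]
force: [0.5, 0.7, -1.6]
width: 0.0001
```

Run:
```python
from h import *
a=grab('side','s8.png');crop('s8.png',120,180,220,260,7,'s8e.png')
s=arm.get_state();print(s['force'])
```

```text
[-0.04278859 -0.43508588 -0.22102943]
```

View pics/s8e.png

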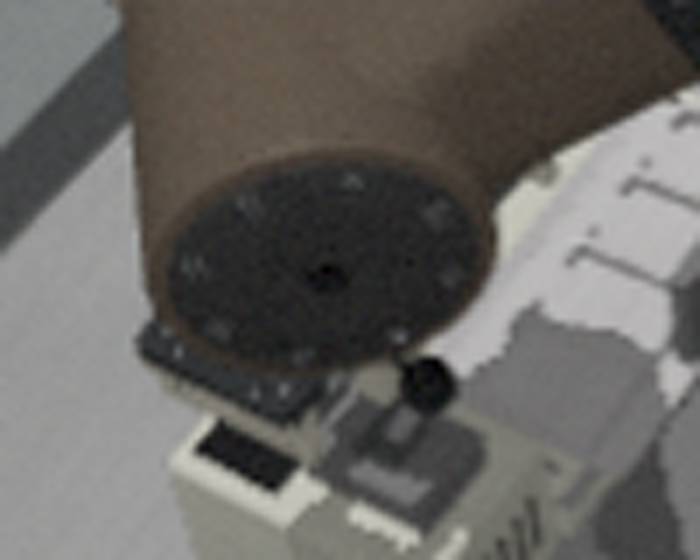

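The lever now follows (knob at (425,383)). Pull to its stop.

Request:
{"api": "jog_arm", "payload": {
  "motion": [
    [[0.004,0,0,0,0,0,0.0],[0.008,0,0,0,0,0,0.0],[0.012,0,0,0,0,0,0.0],[0.012,0,0,0,0,0,0.0]]
  ]
}}

```text
t: 8.15
eef_pos: [0.6203, 0.3049, 0.157]
ee_rot: [3.138, 0.007, 3.117]
force: [30.8, -2.8, -16.8]
width: 0.0005
```

Run:
```python
from h import *
a=grab('side','s9.png');crop('s9.png',120,180,220,260,7,'s9e.png')
s=arm.get_state();print(s['force'],s['eef_pos'])
uv=np.array([[425/7+120,383/7+180]])
# knob pos vs lever angle, pivot guess station (.0605,.183)
piv=tri(cp([(115,212)],135,125,6)[0],cp([(203,345)],140,180,5.6)[0])[0]
for a in(.54,-.2,-.3,-.4,-.5,-.6,-.7):
    for zp in (.115,):
        k=stw(.0605+.07*np.sin(a),.183,zp+.07*np.cos(a)); print(a,(proj('side',k)[0]-[120,180])*7)
```

```text
[ 30.43735685  -2.18633768 -15.75345582] [0.62030921 0.30479746 0.15700893]
0.54 [311.06064633 326.8924742 ]
-0.2 [400.0413379  359.06570521]
-0.3 [413.22011699 367.59099414]
-0.4 [426.21641317 376.87470275]
-0.5 [438.88125887 386.81132776]
-0.6 [451.06978832 397.28688838]
-0.7 [462.64351011 408.18072794]
```

View pics/s9e.png

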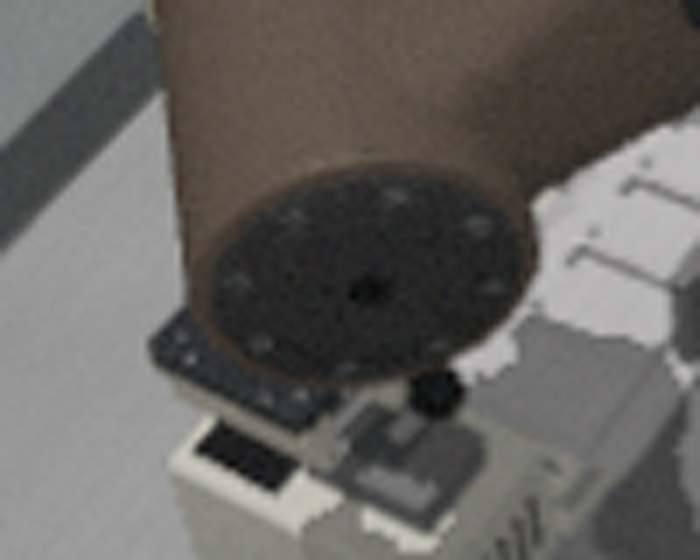

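Lever is at its off stop (30 N). Back off and go to the tray handle.

Request:
{"api": "jog_arm", "payload": {
  "motion": [
    [[-0.02,0,0,0,0,0,0.0],[-0.02,0,-0.04,0,0,0,0.0],[-0.02,0,-0.08,0,0,0,0.0],[-0.02,0,-0.1,0,0,0,0.0],[-0.01,-0.03,-0.1,0,0,-8,0.06],[0,-0.06,-0.1,0,0,-16,0.06],[0.01,-0.09,-0.1,0,0,-24,0.06],[0.02,-0.12,-0.1,0,0,-32,0.06]]
  ]
}}

```text
t: 9.0
eef_pos: [0.5958, 0.1838, 0.2564]
ee_rot: [-3.141, 0.007, -2.602]
force: [-0.5, -1.1, -0.4]
width: 0.027
```

Request:
{"api": "jog_arm", "payload": {
  "motion": [
    [[0,0,0,0,0,-8,0.06],[0,0,0,0,0,-16,0.06],[0,0,0,0,0,-24,0.06],[0,0,0,0,0,-32,0.06],[0,0,0,0,0,-40,0.06],[0,0,0,0,0,-48,0.06],[0,0,0,0,0,-56,0.06],[0,0,0,0,0,-57,0.06]]
  ]
}}

```text
t: 9.8
eef_pos: [0.5955, 0.1837, 0.2562]
ee_rot: [-3.136, 0.003, -1.604]
force: [-0.6, -0.6, 0.2]
width: 0.0599
```

Run:
```python
from h import *
p=stw(.0,-.006,.2);print(p);move_to(p,-np.pi/2)
a=grab('side','s10.png');crop('s10.png',110,140,290,270,4.4,'s10e.png')
a=grab('top','t10.png');crop('t10.png',110,110,270,240,4.9,'t10e.png')
```

```text
[0.56483202 0.11740235 0.2       ]
t9.8 pos [0.5955 0.1837 0.2562] rpy [-3.136e+00  3.000e-03 -1.604e+00] q [ 0.61  0.25 -0.06  0.   -1.26 -0.65] F [-0.6 -0.6  0.2] w 0.0599
SHIFT [0.0674 0.0287 0.0559] TURN [-0.34  0.16 -1.92]
```

View pics/s10e.png

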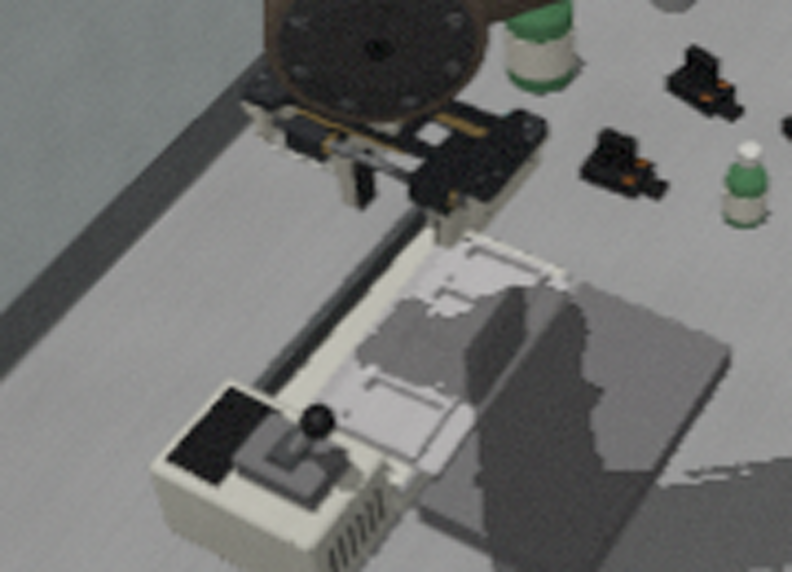

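View pics/t10e.png

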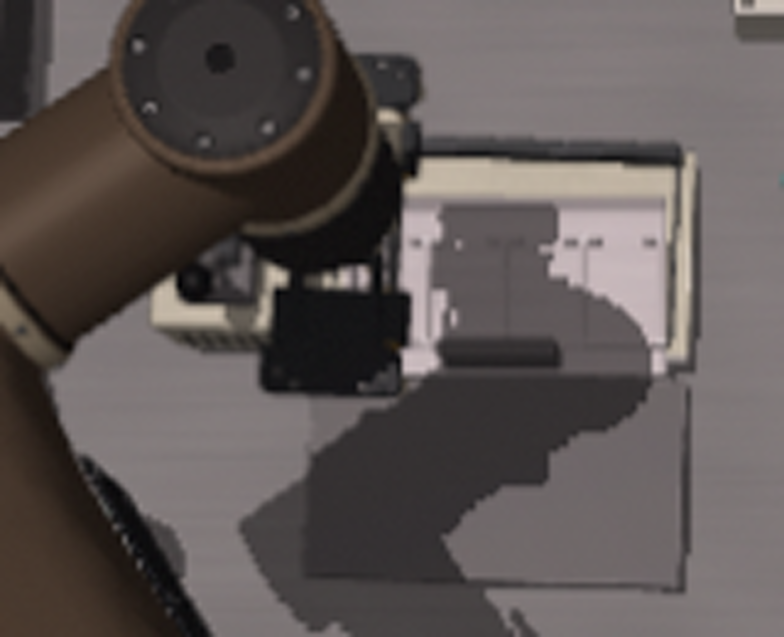

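Request:
{"api": "jog_arm", "payload": {
  "motion": [
    [[0.03,0.015,0.02,0,0,-1.9,0.06],[0.067,0.029,0.056,0,0,-1.9,0.06],[0.067,0.029,0.056,0,0,-1.9,0.06]]
  ]
}}

```text
t: 10.2
eef_pos: [0.5596, 0.1144, 0.1957]
ee_rot: [3.14, 0.0, -1.583]
force: [-0.4, 0.3, -0.8]
width: 0.0599
```

Run:
```python
from h import *
p=stw(.0,-.006,.085);move_to(p,-np.pi/2)
a=grab('side','s11.png');crop('s11.png',110,140,290,270,4.4,'s11e.png')
```

```text
t10.2 pos [0.5596 0.1144 0.1957] rpy [ 3.14   0.    -1.583] q [ 0.54  0.21 -0.25 -0.   -1.11 -0.55] F [-0.4  0.3 -0.8] w 0.0599
SHIFT [-0.003  -0.0054  0.1107] TURN [ 0.09  0.02 -0.69]
```

View pics/s11e.png

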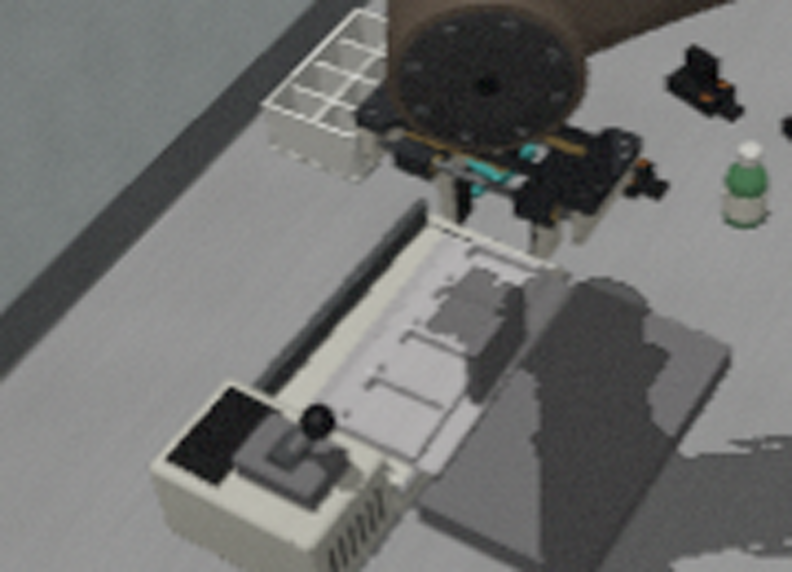

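Request:
{"api": "jog_arm", "payload": {
  "motion": [
    [[-0.003,-0.005,0.03,0,0,-0.7,0.06],[-0.003,-0.005,0.06,0,0,-0.7,0.06],[-0.003,-0.005,0.09,0,0,-0.7,0.06],[-0.003,-0.005,0.107,0,0,-0.7,0.06],[-0.003,-0.005,0.11,0,0,-0.7,0.06],[-0.003,-0.005,0.11,0,0,-0.7,0.06]]
  ]
}}

```text
t: 10.85
eef_pos: [0.5677, 0.1193, 0.0881]
ee_rot: [-3.14, 0.001, -1.57]
force: [0.3, -0.2, 0.6]
width: 0.06
```

Run:
```python
from h import *
p=stw(.0,-.006,.085);move_to(p,-np.pi/2)
a=grab('side','s12.png');crop('s12.png',180,160,280,240,7,'s12e.png')
s=arm.get_state()
for d in([0,0,.0],[0,0,-.022],[.03,0,-.022],[-.03,0,-.022]): print(d,(proj('side',s['eef_pos']+d)-[180,160])*7)
```

```text
t10.8 pos [0.5677 0.1193 0.0881] rpy [-3.14e+00  1.00e-03 -1.57e+00] q [ 0.54  0.32 -0.37  0.   -0.88 -0.54] F [ 0.3 -0.2  0.6] w 0.06
SHIFT [0.0019 0.0029 0.0031] TURN [-0.12  0.04  0.02]
[0, 0, 0.0] [[297.33715711 388.67175454]]
[0, 0, -0.022] [[298.99505895 416.67575112]]
[0.03, 0, -0.022] [[247.63840303 395.34185515]]
[-0.03, 0, -0.022] [[351.07085298 438.2927834 ]]
```

View pics/s12e.png

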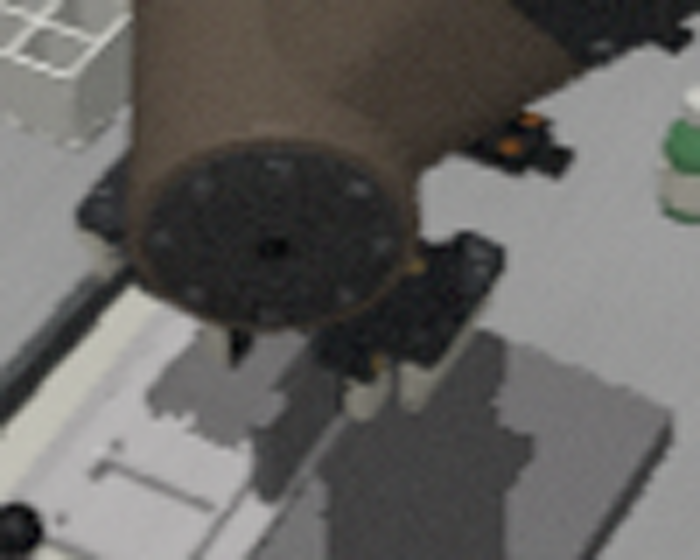

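Request:
{"api": "jog_arm", "payload": {
  "motion": [
    [[0.002,0.003,0.005,0,0,0,0.06],[0.002,0.003,0.01,0,0,0,0.06],[0.002,0.003,0.015,0,0,0,0.06],[0.002,0.003,0.015,0,0,0,0.06]]
  ]
}}

```text
t: 11.3
eef_pos: [0.5647, 0.1172, 0.0732]
ee_rot: [-3.139, 0.001, -1.57]
force: [0.9, 1.1, -0.2]
width: 0.0601
```

Request:
{"api": "jog_arm", "payload": {
  "motion": [
    [[0,0,0,0,0,0,0.03],[0,0,0,0,0,0,0.018],[0,0,0,0,0,0,0.005],[0,0,0,0,0,0,0.005],[0,0,0,0,0,0,0.005],[0,0,0,0,0,0,0.005],[0,0,0,0,0,0,0.005]]
  ],
  "newtons": 10
}}

```text
t: 12.0
eef_pos: [0.565, 0.1173, 0.0733]
ee_rot: [-3.138, 0.001, -1.57]
force: [0.8, 0.5, -0.5]
width: 0.0121
```

Run:
```python
from h import *
s=arm.get_state();print(s['eef_pos'],s['ee_rot'],s['width'],s['force'],stl(s['eef_pos']))
a=grab('side','s13.png');crop('s13.png',180,160,280,240,7,'s13e.png')
a=grab('top','t13.png');crop('t13.png',120,110,270,235,5,'t13e.png')
```

```text
[0.56504188 0.11734234 0.07333249] [-3.13845147e+00  1.26011337e-03 -1.57035715e+00] 0.012088988279388363 [ 0.80228701  0.47341682 -0.54312298] [ 0.00021145 -0.00605412  0.07333249]
```

View pics/s13e.png

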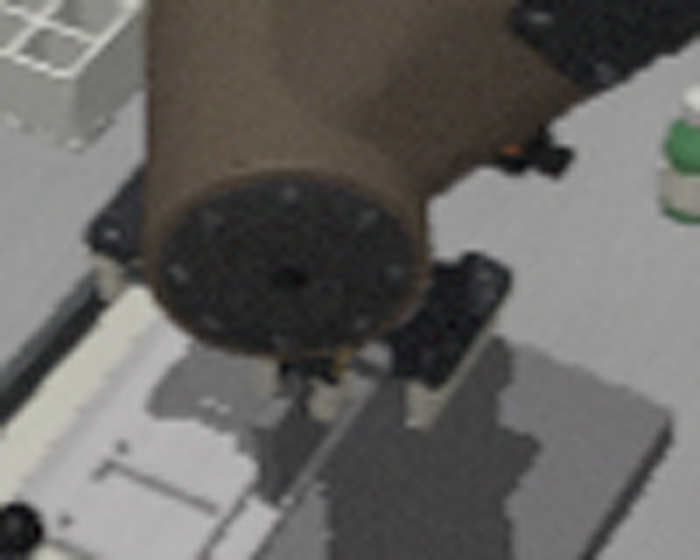

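View pics/t13e.png

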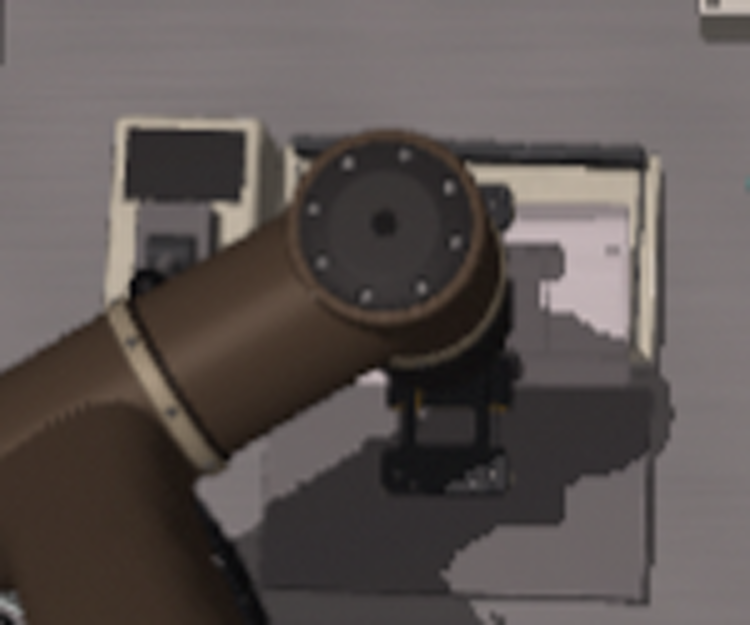

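Handle gripped (12.1 mm). Firm up and slide out level.

Request:
{"api": "jog_arm", "payload": {
  "motion": [
    [[0,0,0,0,0,0,0.005],[0,0,0,0,0,0,0.005],[0,0.005,0,0,0,0,0.005],[0,0.013,0,0,0,0.4,0.005],[-0.001,0.021,0,0,0,0.8,0.005],[-0.001,0.029,0,0,0,1.2,0.005],[-0.002,0.037,0,0,0,1.6,0.005],[-0.002,0.043,0,0,0,1.6,0.005]]
  ],
  "newtons": 45
}}

```text
t: 12.9
eef_pos: [0.5209, 0.1193, 0.0732]
ee_rot: [-3.139, 0.001, -1.598]
force: [1.3, 0.5, -2.4]
width: 0.0117
```

Run:
```python
from h import *
s=arm.get_state();print(s['eef_pos'],s['ee_rot'],s['width'],s['force'],stl(s['eef_pos']))
move_to(stw(-.101,-.003,.0733),-np.pi/2-.028)
a=grab('side','s14.png');crop('s14.png',150,150,300,270,5,'s14e.png')
```

```text
[0.52093793 0.11934359 0.07320107] [-3.13883651e+00  1.32294368e-03 -1.59848981e+00] 0.011729953234880571 [ 1.26416795  0.47979528 -2.35625107] [-0.04393123 -0.0052884   0.07320107]
t12.9 pos [0.5209 0.1193 0.0732] rpy [-3.139e+00  1.000e-03 -1.598e+00] q [ 0.59  0.27 -0.49  0.   -0.81 -0.62] F [ 1.3  0.5 -2.4] w 0.0117
SHIFT [-0.0023  0.0571 -0.0003] TURN [-0.16  0.08  0.02]
```

View pics/s14e.png

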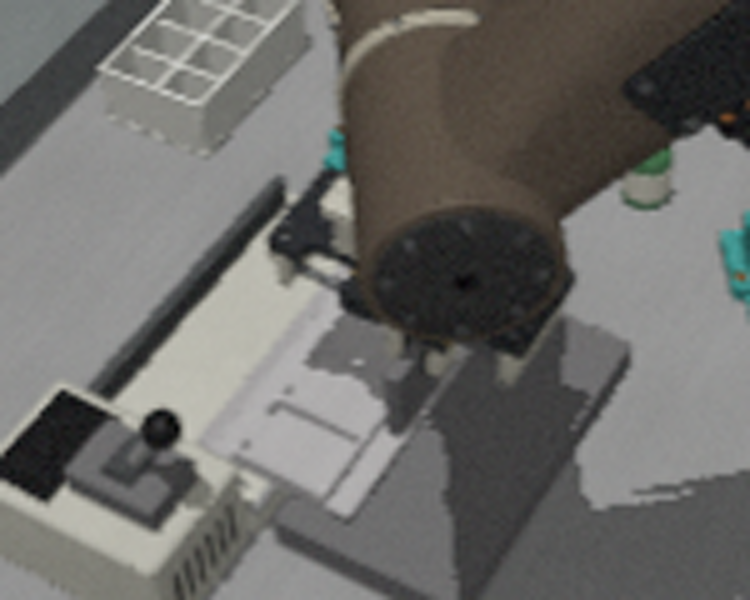

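Request:
{"api": "jog_arm", "payload": {
  "motion": [
    [[0,0.008,0,0,0,0,0.005],[-0.001,0.016,0,0,0,0,0.005],[-0.001,0.024,0,0,0,0,0.005],[-0.002,0.032,0,0,0,0,0.005],[-0.002,0.04,0,0,0,0,0.005],[-0.003,0.048,0,0,0,0,0.005],[-0.003,0.055,0,0,0,0,0.005],[-0.003,0.055,0,0,0,0,0.005]]
  ]
}}

```text
t: 13.75
eef_pos: [0.4634, 0.1232, 0.0726]
ee_rot: [-3.141, 0.001, -1.598]
force: [-1.0, -0.5, -3.4]
width: 0.0116
```

Run:
```python
from h import *
s=arm.get_state();print(s['moment'],stl(s['eef_pos']))
move_to(stw(-.129,-.001,.0682),-np.pi/2-.028)
a=grab('side','s15.png');crop('s15.png',150,150,300,270,5,'s15e.png')
```

```text
[-0.052991    0.27974693 -0.01550002] [-0.10153351 -0.00302028  0.07264732]
t13.8 pos [0.4634 0.1232 0.0726] rpy [-3.141e+00  1.000e-03 -1.598e+00] q [ 0.67  0.19 -0.6  -0.   -0.78 -0.7 ] F [-1.  -0.5 -3.4] w 0.0116
SHIFT [-0.002   0.0275  0.0044] TURN [-0.01  0.03  0.03]
```

View pics/s15e.png

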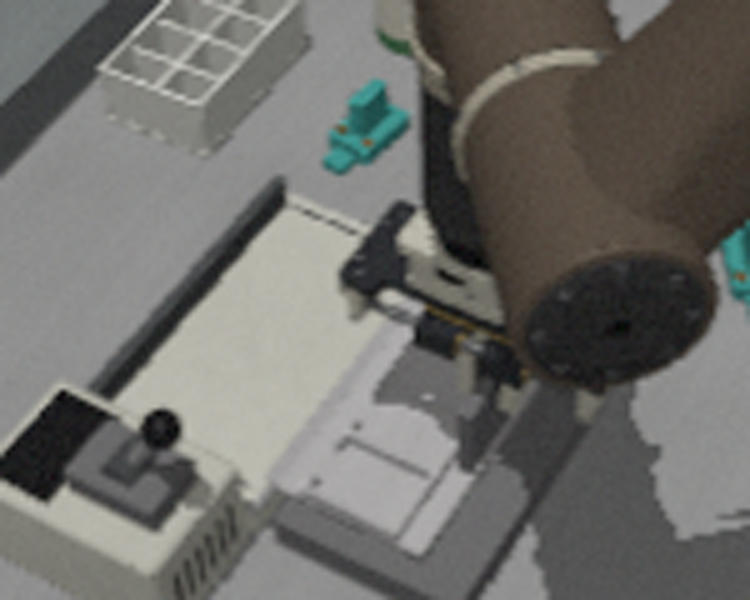

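Request:
{"api": "jog_arm", "payload": {
  "motion": [
    [[0,0.003,0.001,0,0,0,0.005],[0,0.006,0.002,0,0,0,0.005],[-0.001,0.009,0.0032,0,0,0,0.005],[-0.001,0.012,0.0044,0,0,0,0.005],[-0.001,0.016,0.0046,0,0,0,0.005],[-0.002,0.021,0.0046,0,0,0,0.005],[-0.002,0.0265,0.0046,0,0,0,0.005],[-0.002,0.0275,0.0046,0,0,0,0.005]]
  ]
}}

```text
t: 14.6
eef_pos: [0.4362, 0.1263, 0.0683]
ee_rot: [-3.14, 0.001, -1.598]
force: [0.6, -0.3, -3.9]
width: 0.0116
```

Run:
```python
from h import *
s=arm.get_state();print(s['moment'],stl(s['eef_pos']))
move_to(stw(-.129,-.001,.0682),-np.pi/2-.028)
a=grab('side','s16.png');crop('s16.png',150,150,300,270,5,'s16e.png')
a=grab('top','t16.png');crop('t16.png',120,110,270,235,5,'t16e.png')
```

```text
[-0.04444564 -0.13940896 -0.00825382] [-0.12882944 -0.00073237  0.06832395]
t14.6 pos [0.4362 0.1263 0.0683] rpy [-3.140e+00  1.000e-03 -1.598e+00] q [ 0.72  0.16 -0.66 -0.   -0.75 -0.74] F [ 0.6 -0.3 -3.9] w 0.0116
SHIFT [0.0003 0.0002 0.0001] TURN [-0.06  0.06  0.07]
```

View pics/s16e.png

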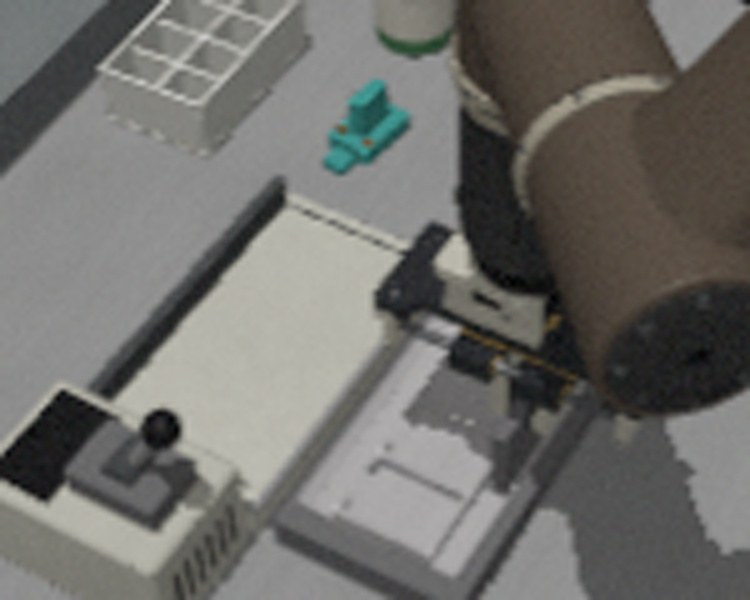

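View pics/t16e.png

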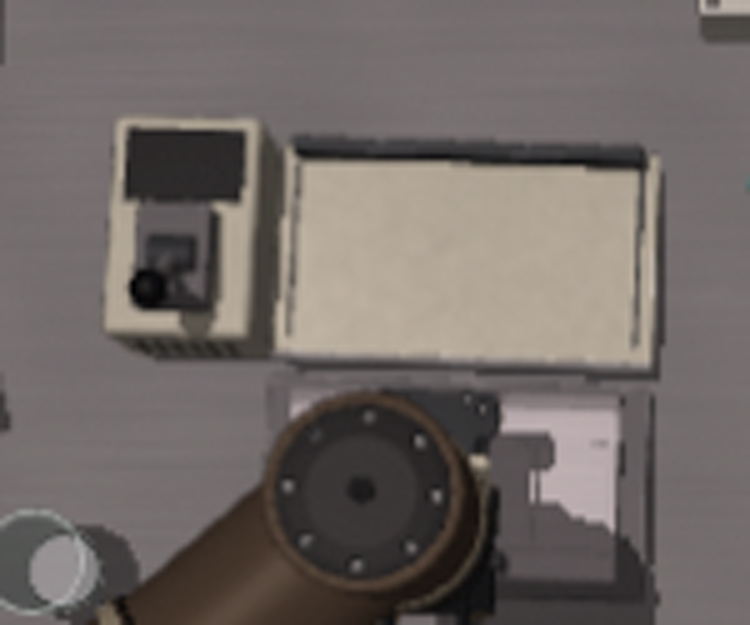

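Request:
{"api": "jog_arm", "payload": {
  "motion": [
    [[0,0,0.0008,0,0,0,0.005],[0,0,0.0015,0,0,0,0.005],[0,0,0.0015,0,0,0,0.005]]
  ]
}}

```text
t: 15.0
eef_pos: [0.4362, 0.1263, 0.0683]
ee_rot: [-3.141, 0.001, -1.597]
force: [-9.1, 0.7, 20.6]
width: 0.0116
```

Request:
{"api": "jog_arm", "payload": {
  "motion": [
    [[0,0,0,0,0,0,0.02],[0,0,0,0,0,0,0.04],[0,0,0,0,0,0,0.04],[0,0,0,0,0,0,0.04],[0,0,-0.03,0,0,0,0.04],[0,0,-0.07,0,0,0,0.04],[0,0,-0.11,0,0,0,0.04],[0,0,-0.15,0,0,0,0.04]]
  ]
}}

```text
t: 15.8
eef_pos: [0.4359, 0.1259, 0.2197]
ee_rot: [-3.141, 0.0, -1.597]
force: [1.3, 0.8, -0.1]
width: 0.0398
```

Request:
{"api": "jog_arm", "payload": {
  "motion": [
    [[0.035,0.003,-0.005,0,0,8,0.04],[0.07,0.006,-0.01,0,0,16,0.04],[0.105,0.009,-0.015,0,0,24,0.04],[0.14,0.012,-0.02,0,0,32,0.04],[0.175,0.015,-0.025,0,0,40,0.04],[0.21,0.015,-0.03,0,0,48,0.04],[0.245,0.015,-0.03,0,0,56,0.04],[0.28,0.015,-0.03,0,0,64,0.04]]
  ]
}}

```text
t: 16.6
eef_pos: [0.4132, -0.1551, 0.2498]
ee_rot: [-3.142, 0.001, -2.72]
force: [-0.1, 0.5, -0.6]
width: 0.0402
```

Run:
```python
from h import *
move_to([.6,-.16,.16],-np.pi)
a=grab('side','s17.png');
a=grab('top','t17.png');crop('t17.png',120,110,420,300,2.6,'t17e.png');crop('s17.png',140,120,380,290,3.2,'s17e.png')
```

```text
t16.6 pos [ 0.4132 -0.1551  0.2498] rpy [-3.142e+00  1.000e-03 -2.720e+00] q [ 0.09 -0.06 -0.42 -0.   -1.21 -1.24] F [-0.1  0.5 -0.6] w 0.0402
SHIFT [-0.1683 -0.0809  0.09  ] TURN [1.000e-02 7.000e-02 2.416e+01]
```

View pics/t17e.png

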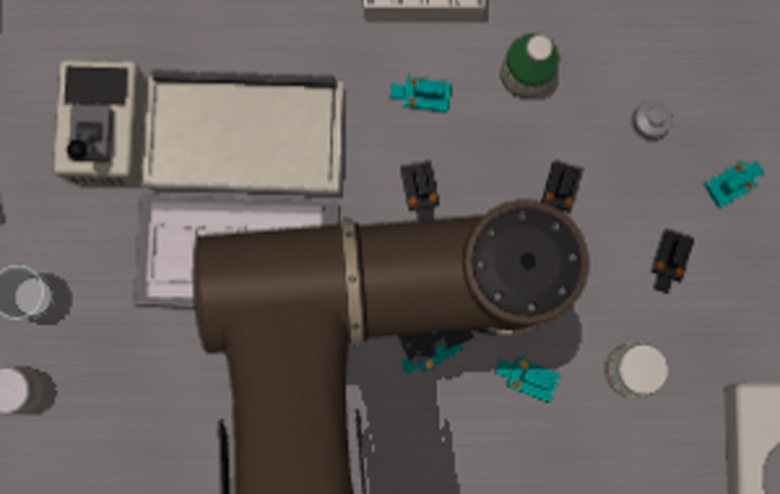

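View pics/s17e.png

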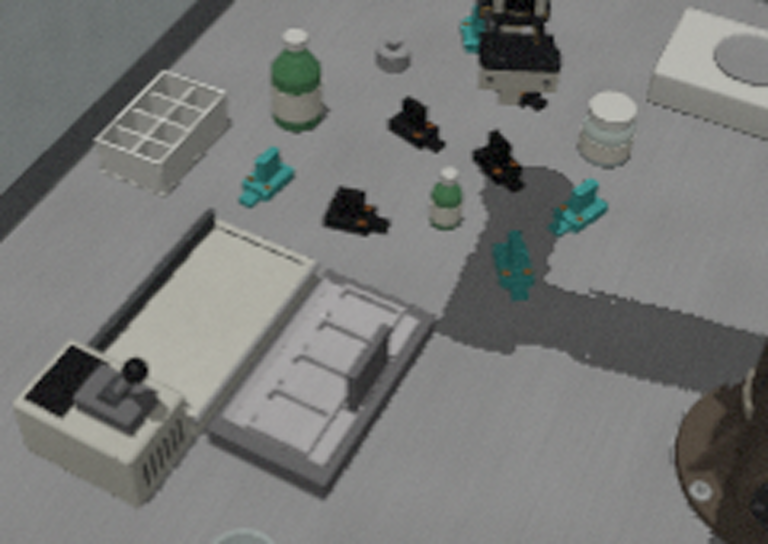

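Carrier A was knocked (now at (420,185) in the top crop, turned a bit). Refit it and go.

Run:
```python
from h import *
ims={n:cv2.imread(f'pics/{n[0]}17.png')[:,:,::-1] for n in('top','side')}
a=atz('top',cp([(420,182)],120,110,2.6)[0],.016)
for d in (3.14,3.4): 
  p0=[a[0],a[1],d]
  print(p0,fitcar({'top':ims['top']},p0),fitcar(ims,p0),fitcar({'side':ims['side']},p0))
crop('t17.png',260,155,310,205,14,'t17f.png')
```

```text
[np.float64(0.5838676662011484), np.float64(-0.11334721582085529), 3.14] (array([ 0.5773267 , -0.11408752,  3.33301088]), np.float64(0.4165647058823529)) (array([ 0.58129992, -0.11407512,  3.33515834]), np.float64(0.6269951750333641)) (array([ 0.58292928, -0.11626874,  3.30946406]), np.float64(0.15115491222667077))
[np.float64(0.5838676662011484), np.float64(-0.11334721582085529), 3.4] (array([ 0.57738864, -0.11419199,  3.33191862]), np.float64(0.48387902330743615)) (array([ 0.58132194, -0.11395354,  3.33956796]), np.float64(0.6899574934191793)) (array([ 0.58297366, -0.11601724,  3.32526154]), np.float64(0.15131916641001952))
```

View pics/t17f.png

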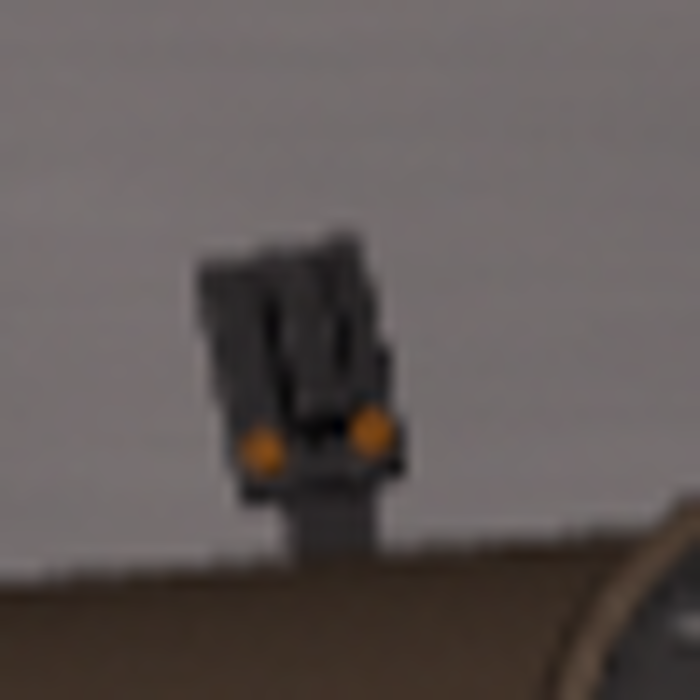

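Run:
```python
from h import *
move_to([.580,-.115,.11],3.327)
```

```text
t16.7 pos [ 0.4129 -0.1565  0.2492] rpy [ 3.141e+00 -1.000e-03 -2.722e+00] q [ 0.09 -0.06 -0.42  0.   -1.21 -1.24] F [-0.7  0.6 -1. ] w 0.0403
SHIFT [-0.1697 -0.0301  0.1391] TURN [ 1.000e-02 -3.000e-02  1.339e+01]
```

Request:
{"api": "jog_arm", "payload": {
  "motion": [
    [[-0.04,-0.008,0.02,0,0,7,0.05],[-0.08,-0.015,0.05,0,0,13.4,0.05],[-0.12,-0.022,0.09,0,0,13.4,0.05],[-0.16,-0.03,0.12,0,0,13.4,0.05],[-0.17,-0.03,0.139,0,0,13.4,0.05],[-0.17,-0.03,0.139,0,0,13.4,0.05],[-0.17,-0.03,0.139,0,0,13.4,0.05]]
  ]
}}

```text
t: 17.4
eef_pos: [0.5798, -0.1143, 0.1091]
ee_rot: [3.142, -0.003, -2.955]
force: [-0.5, -0.7, 0.9]
width: 0.0498
```

Run:
```python
from h import *
move_to([.580,-.115,.045],3.327)
a=grab('side','s18.png');crop('s18.png',190,130,290,210,7,'s18e.png')
s=arm.get_state()
a=grab('top','t18.png');crop('t18.png',240,130,340,210,7,'t18e.png')
for d in([0,0,.0],[0,0,-.022]): print(d,(proj('side',s['eef_pos']+d)-[190,130])*7)
```

```text
t17.4 pos [ 0.5798 -0.1143  0.1091] rpy [ 3.142e+00 -3.000e-03 -2.955e+00] q [ 0.14  0.32 -0.32  0.   -0.94 -1.52] F [-0.5 -0.7  0.9] w 0.0498
SHIFT [-0.0002 -0.0007  0.0641] TURN [ 0.   -0.18  0.07]
[0, 0, 0.0] [[419.49845069 274.7706032 ]]
[0, 0, -0.022] [[418.92088532 303.74627049]]
```

View pics/s18e.png

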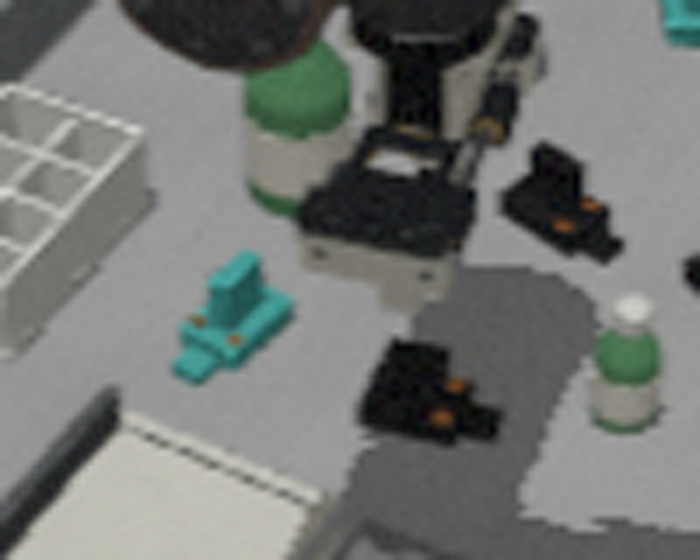

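View pics/t18e.png

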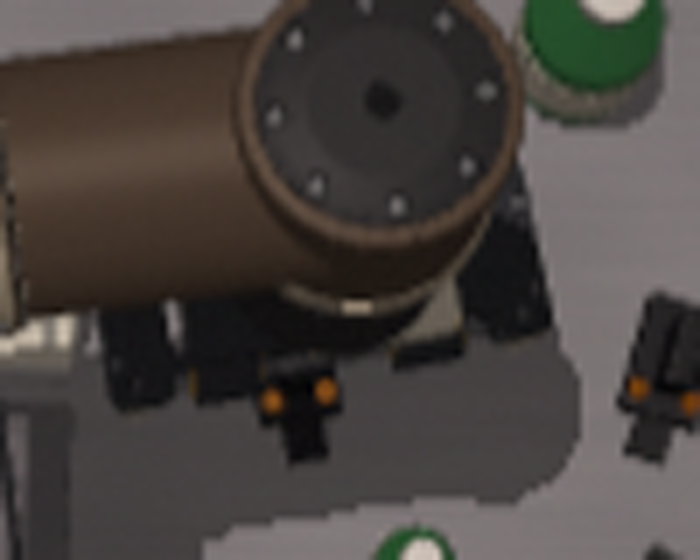

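Request:
{"api": "jog_arm", "payload": {
  "motion": [
    [[0,0,0.03,0,0,0,0.05],[0,0,0.05,0,0,0,0.05],[0,-0.001,0.064,0,0,0,0.05],[0,-0.001,0.064,0,0,0,0.05]]
  ]
}}

```text
t: 17.9
eef_pos: [0.5795, -0.1159, 0.0466]
ee_rot: [3.142, -0.001, -2.956]
force: [-0.6, -0.1, 0.8]
width: 0.0502
```

Run:
```python
from h import *
move_to([.580,-.115,.045],3.327)
a=grab('side','s19.png');crop('s19.png',190,130,290,210,7,'s19e.png')
```

```text
t17.9 pos [ 0.5795 -0.1159  0.0466] rpy [ 3.142e+00 -1.000e-03 -2.956e+00] q [ 0.13  0.39 -0.38  0.   -0.8  -1.52] F [-0.6 -0.1  0.8] w 0.0502
SHIFT [-0.0007  0.0008  0.0016] TURN [ 0.   -0.05  0.02]
```

View pics/s19e.png

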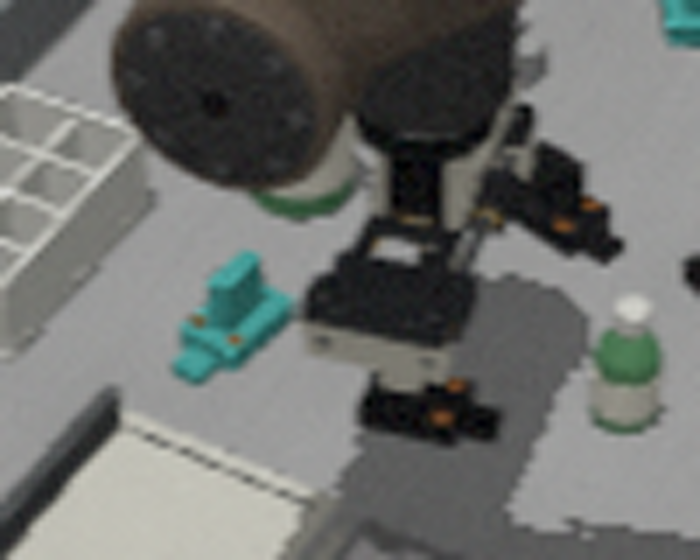

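Request:
{"api": "jog_arm", "payload": {
  "motion": [
    [[0,0,0.003,0,0,0,0.03],[0,0,0.004,0,0,0,0.005],[0,0,0.004,0,0,0,0.005],[0,0,0.004,0,0,0,0.005],[0,0,0.004,0,0,0,0.005],[0,0,0.004,0,0,0,0.005]]
  ],
  "newtons": 25
}}

```text
t: 18.55
eef_pos: [0.5805, -0.1158, 0.0439]
ee_rot: [-3.141, 0.001, -2.955]
force: [-0.3, 0.3, 1.4]
width: 0.0083
```

Request:
{"api": "jog_arm", "payload": {
  "motion": [
    [[0,0,-0.01,0,0,0,0.005],[0,0,-0.03,0,0,0,0.005],[0,0,-0.06,0,0,0,0.005],[0,0,-0.1,0,0,0,0.005],[0,0,-0.13,0,0,0,0.005]]
  ]
}}

```text
t: 19.05
eef_pos: [0.5809, -0.116, 0.1771]
ee_rot: [-3.14, 0.003, -2.955]
force: [0.5, 0.1, 0.3]
width: 0.005
```

Run:
```python
from h import *
move_to([.50,0,.2],-2)
a=grab('side','s20.png');crop('s20.png',190,100,290,180,7,'s20e.png')
```

```text
t19.1 pos [ 0.5809 -0.116   0.1771] rpy [-3.140e+00  3.000e-03 -2.955e+00] q [ 0.13  0.25 -0.24  0.   -1.08 -1.52] F [0.5 0.1 0.3] w 0.005
SHIFT [ 0.0579  0.1289 -0.0232] TURN [ -0.14   0.12 -54.73]
```

View pics/s20e.png

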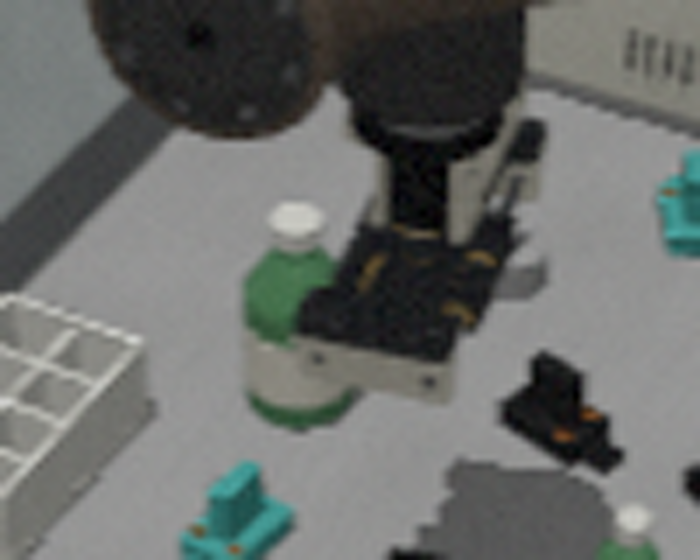

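Run:
```python
from h import *
crop('s20.png',220,150,290,206,10,'s20f.png')
a=grab('top','t20.png');crop('t20.png',240,130,340,210,7,'t20e.png')
```

```text
(no output)
```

View pics/s20f.png

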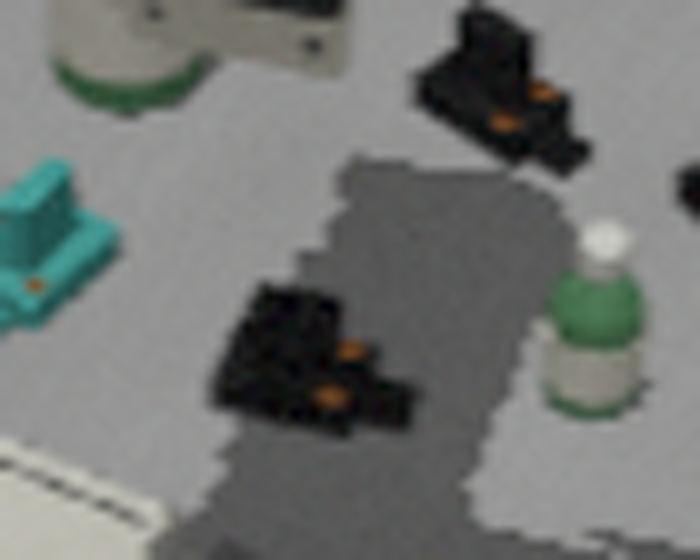

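View pics/t20e.png

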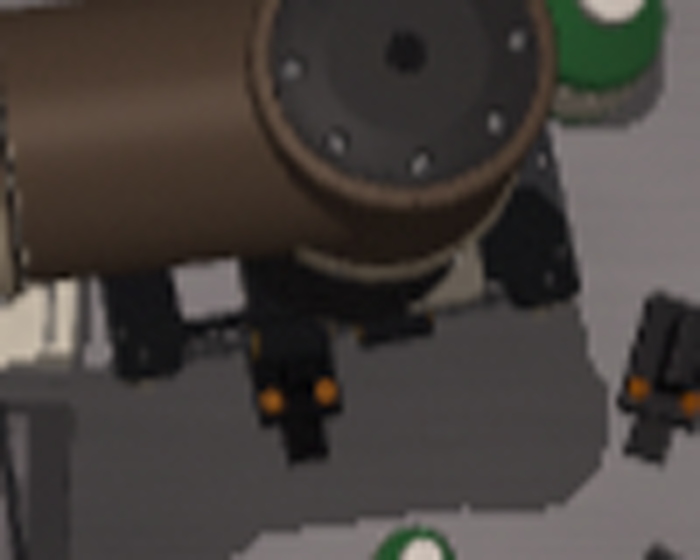

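Run:
```python
from h import *
def aty(uv,y):
    o,d=ray('side',uv); return o+d*(y-o[1])/d[1]
for y in(-.07,-.08,-.09,-.116,-.14): print(aty((405/7+190,388/7+130),y))
# handle grasp s12: far tip (240,360), near (360,410); y plane .1193+.0095
for uv in((240,360),(360,410)): print('handle',aty((uv[0]/7+180,uv[1]/7+160),.1288),'TCP .5677 .1193 .0881')
# s6 open
for uv in((250,412),(345,300)):
  for y in (.3098+.0315,.3098-.0315): print('lever',aty((uv[0]/7+130,uv[1]/7+160),y))
```

```text
[ 0.56563457 -0.07        0.06872287]
[ 0.57063771 -0.08        0.05729289]
[ 0.57564085 -0.09        0.04586291]
[ 0.58864902 -0.116       0.01614496]
[ 0.60065656 -0.14       -0.01128698]
handle [0.59453278 0.1288     0.10609073] TCP .5677 .1193 .0881
handle [0.52683521 0.1288     0.10556483] TCP .5677 .1193 .0881
lever [0.61545608 0.3413     0.28313927]
lever [0.67916276 0.2783     0.17893118]
lever [0.5555012  0.3413     0.38172435]
lever [0.61165797 0.2783     0.28993073]
```

Missed: the fingers closed above the fin; in every view the tips sit ~27 mm higher than reported, so I go correspondingly lower, watching the force.

Request:
{"api": "jog_arm", "payload": {
  "motion": [
    [[0,0,0.0,0,0,0,0.05],[0,0,0.03,0,0,0,0.05],[0,0,0.06,0,0,0,0.05],[0,0,0.1,0,0,0,0.05],[0,0,0.125,0,0,0,0.05],[0,0,0.133,0,0,0,0.05],[0,0,0.133,0,0,0,0.05]]
  ]
}}

```text
t: 19.85
eef_pos: [0.5835, -0.1163, 0.0455]
ee_rot: [-3.139, 0.006, -2.955]
force: [0.2, 0.6, 1.1]
width: 0.0496
```

Request:
{"api": "jog_arm", "payload": {
  "motion": [
    [[0,0,0.004,0,0,0,0.05],[0,0,0.008,0,0,0,0.05],[0,0,0.012,0,0,0,0.05],[0,0,0.016,0,0,0,0.05],[0,0,0.02,0,0,0,0.05],[0,0,0.024,0,0,0,0.05],[0,0,0.024,0,0,0,0.05]]
  ]
}}

```text
t: 20.55
eef_pos: [0.5833, -0.1163, 0.0209]
ee_rot: [-3.139, 0.005, -2.955]
force: [-0.3, -0.4, 0.8]
width: 0.0501
```

Run:
```python
from h import *
move_to([.580,-.115,.045],3.327)
a=grab('side','s21.png');crop('s21.png',210,150,280,206,10,'s21e.png')
```

```text
t20.6 pos [ 0.5833 -0.1163  0.0209] rpy [-3.139  0.005 -2.955] q [ 0.13  0.42 -0.4   0.   -0.74 -1.52] F [-0.3 -0.4  0.8] w 0.0501
SHIFT [ 0.0029  0.0018 -0.0241] TURN [-0.12  0.3   0.08]
```

View pics/s21e.png

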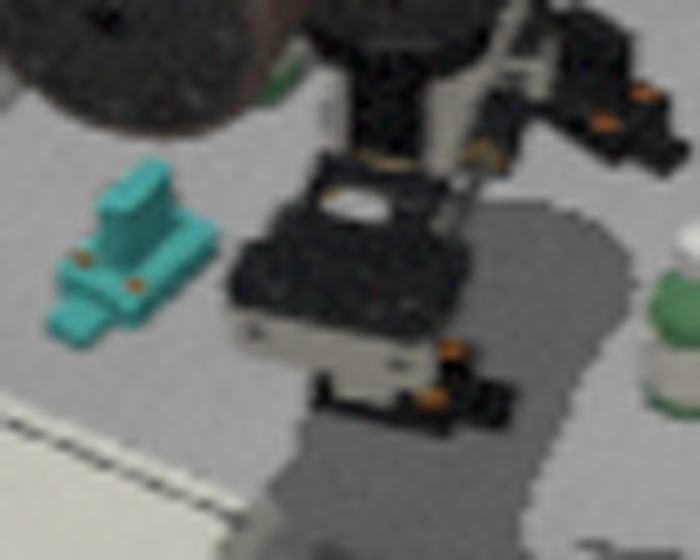

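Request:
{"api": "jog_arm", "payload": {
  "motion": [
    [[0,0,0,0,0,0,0.03],[0,0,0,0,0,0,0.005],[0,0,0,0,0,0,0.005],[0,0,0,0,0,0,0.005],[0,0,0,0,0,0,0.005],[0,0,0,0,0,0,0.005]]
  ],
  "newtons": 25
}}

```text
t: 21.2
eef_pos: [0.5835, -0.1163, 0.0212]
ee_rot: [-3.139, 0.006, -2.955]
force: [1.0, 0.2, 0.3]
width: 0.0137
```

Run:
```python
from h import *
s=arm.get_state();print(s['eef_pos'],s['width'],s['force'],s['moment'])
```

```text
[ 0.58348548 -0.11630546  0.02121196] 0.013693221249387733 [0.99297773 0.2110007  0.27901678] [0.09444069 0.05398332 0.0248095 ]
```

Request:
{"api": "jog_arm", "payload": {
  "motion": [
    [[0,0,-0.02,0,0,0,0.005],[0,0,-0.05,0,0,0,0.005],[0,0,-0.09,0,0,0,0.005],[0,0,-0.12,0,0,0,0.005],[0,0,-0.12,0,0,0,0.005]]
  ]
}}

```text
t: 21.7
eef_pos: [0.5855, -0.1162, 0.1461]
ee_rot: [-3.138, 0.013, -2.954]
force: [0.7, -0.8, -1.4]
width: 0.0135
```

Run:
```python
from h import *
s=arm.get_state();print(s['eef_pos'],s['width'])
a=grab('side','s22.png');crop('s22.png',140,90,300,220,4.8,'s22e.png')
a=grab('top','t22.png');crop('t22.png',130,170,280,240,5.2,'t22e.png')
crop('s17.png',195,200,285,275,8,'s17t.png')
```

```text
[ 0.58549221 -0.11623293  0.14612625] 0.013525120782626635
```

View pics/s22e.png

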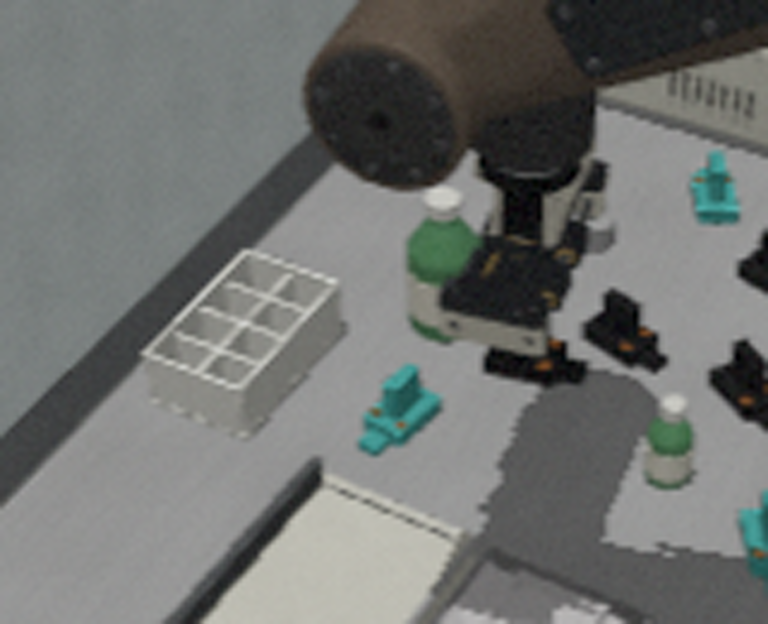

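View pics/s17t.png

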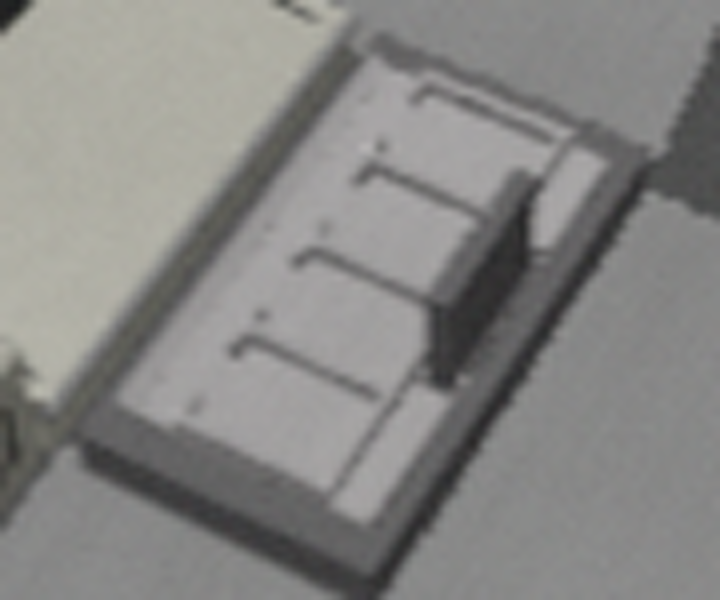

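View pics/t22e.png

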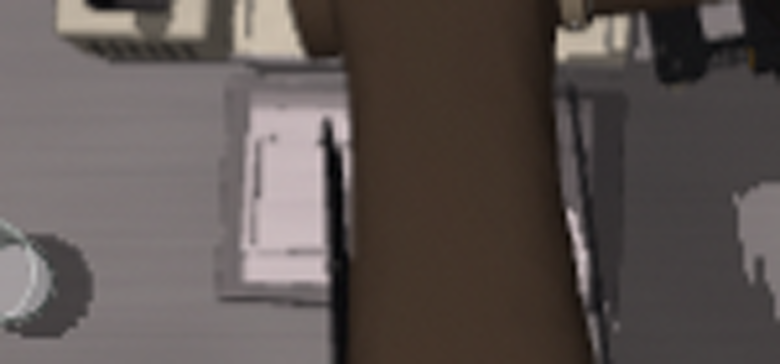

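Run:
```python
from h import *
F=[((355,525),[-.062,.111,.035]),((118,400),[.062,.111,.037]),((610,155),[-.062,-.111,.035]),((370,55),[.062,-.111,.037]),((432,303),[-.048,.04,.10]),((515,170),[-.048,-.04,.10]),((452,308),[-.060,.04,.10]),((530,182),[-.060,-.04,.10])]
uv=np.array([cp([f[0]],195,200,8)[0] for f in F]);X=np.array([f[1] for f in F])
top=np.array(cp([(242,287),(243,97)],130,170,5.2));XT=np.array([[-.062,.111,.035],[.062,.111,.037]])
f=lambda p:np.r_[(proj('side',place(X,p))-uv).ravel(),(proj('top',place(XT,p))-top).ravel()]
r=least_squares(f,[.49,.125,-.028],loss='soft_l1');p=r.x;print(p,stl([p[0],p[1],0]),p[2]-ST[2]);print(np.round(f(p).reshape(-1,2),1))
def trl(w): 
    c,s=np.cos(p[2]),np.sin(p[2]);d=w[:2]-p[:2];return np.round([c*d[0]+s*d[1],-s*d[0]+c*d[1]],4)
print('pockets side')
for q in((235,350),(375,395),(298,262),(430,310),(360,180),(480,215),(418,98),(555,140),(330,498),(412,383),(555,140),(262,317),(195,408),(325,228),(378,147)): print(q,trl(atz('side',cp([q],195,200,8)[0],.045)))
print('top')
for q in((258,140),(250,245),(330,255),(240,283)): print(q,trl(atz('top',cp([q],130,170,5.2)[0],.045)))
```

```text
[ 0.49054729  0.12813589 -0.01092706] [-0.07455611  0.00264963  0.        ] 0.017072941808135796
[[ 2.5  0.8]
 [-0.1  1.2]
 [-0.3  0.9]
 [-0.2  0.8]
 [-0.6 -0.3]
 [-0.1 -0.3]
 [ 0.1  0.5]
 [ 1.2 -0.5]
 [ 0.3 -0.9]
 [ 1.3 -1. ]]
pockets side
(235, 350) [0.0306 0.0655]
(375, 395) [-0.0331  0.0576]
(298, 262) [0.0301 0.0118]
(430, 310) [-0.0329  0.0074]
(360, 180) [ 0.0283 -0.0414]
(480, 215) [-0.0282 -0.0491]
(418, 98) [ 0.028  -0.0963]
(555, 140) [-0.0385 -0.1037]
(330, 498) [-0.0411  0.1113]
(412, 383) [-0.044   0.0448]
(555, 140) [-0.0385 -0.1037]
(262, 317) [0.0292 0.045 ]
(195, 408) [0.0304 0.0992]
(325, 228) [ 0.0289 -0.0102]
(378, 147) [ 0.0303 -0.062 ]
top
(258, 140) [0.0295 0.1032]
(250, 245) [-0.0386  0.1061]
(330, 255) [-0.0442  0.0544]
(240, 283) [-0.0631  0.1118]
```

Run:
```python
from h import *
a=cv2.imread('pics/s22.png')[:,:,::-1]
uv=[((485+580)/2/4.8+140,360/4.8+90)];print(atz('side',uv[0],.135))
F=[((487,372),[-.03,.02,.0]),((565,384),[.03,.02,0.0]),((585,375),[.05,.01,.0])]
def mask(): 
    m=blackmask(a); cv2.imwrite('pics/m22.png',cv2.resize((m[140:190,230:275]*255).astype(np.uint8),None,fx=14,fy=14,interpolation=cv2.INTER_NEAREST))
crop('s22.png',230,140,275,190,14,'s22f.png')
```

```text
[ 0.57575939 -0.11366748  0.135     ]
```

View pics/s22f.png

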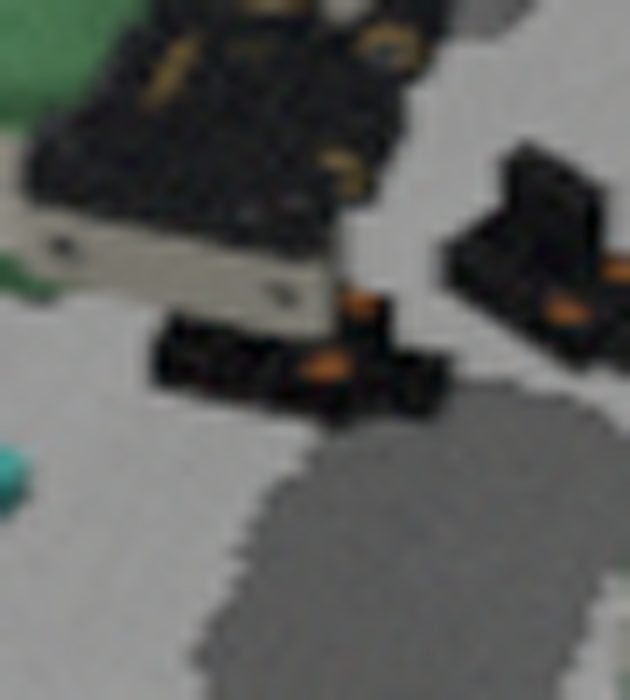

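Run:
```python
from h import *
X=np.array([[-.03,-.02,0],[.03,-.02,0],[.05,-.01,0],[-.03,-.02,.016]]);uv=np.array(cp([(155,385),(340,420),(435,412),(165,320)],230,140,14))
for z in(.12,.125,.13):
    f=lambda p:(proj('side',place(X,p,z))-uv).ravel()
    r=least_squares(f,[.58,-.115,3.33]);print(z,r.x,np.round(r.fun,1))
# same clicks for on-bench, s20f origin 220,150 scale 10
uv2=np.array(cp([(212,402),(348,433),(408,428)],220,150,10))
f=lambda p:(proj('side',place(X[:3],p,0))-uv2).ravel()
r=least_squares(f,[.58,-.115,3.33]);print('bench',r.x,np.round(r.fun,1))
```

```text
0.12 [ 0.58945917 -0.12802129  3.26621293] [-0.4 -1.1  1.2  0.2  0.2  0.4 -1.1  0.4]
0.125 [ 0.58705425 -0.123205    3.26536914] [-0.4 -1.1  1.2  0.2  0.3  0.4 -1.1  0.4]
0.13 [ 0.58464909 -0.11838888  3.26450781] [-0.4 -1.1  1.3  0.2  0.4  0.4 -1.2  0.4]
bench [ 0.58500448 -0.12000217  3.31293936] [-0.2 -0.1  0.4  0.1 -0.1  0. ]
```

Request:
{"api": "jog_arm", "payload": {
  "motion": [
    [[0.004,0.02,-0.02,0,0,-8,0.005],[0.008,0.04,-0.03,0,0,-16,0.005],[0.012,0.06,-0.03,0,0,-24,0.005],[0.016,0.08,-0.03,0,0,-32,0.005],[0.02,0.1,-0.03,0,0,-40,0.005],[0.024,0.12,-0.03,0,0,-48,0.005],[0.027,0.145,-0.03,0,0,-56,0.005],[0.029,0.168,-0.03,0,0,-64,0.005]]
  ]
}}

```text
t: 22.6
eef_pos: [0.5216, 0.0443, 0.1697]
ee_rot: [-3.137, -0.0, -1.833]
force: [0.2, 0.4, -0.1]
width: 0.014
```

Run:
```python
from h import *
move_to([.483,.2076,.16],-.02)
```

```text
t22.6 pos [0.5216 0.0443 0.1697] rpy [-3.137 -0.    -1.833] q [ 0.46  0.15 -0.39  0.   -1.03 -0.73] F [ 0.2  0.4 -0.1] w 0.014
SHIFT [-0.1478  0.0796  0.0092] TURN [  -0.2    -0.27 -103.85]
```

Request:
{"api": "jog_arm", "payload": {
  "motion": [
    [[-0.02,0.01,0,0,0,-8,0.005],[-0.04,0.02,0,0,0,-16,0.005],[-0.06,0.03,0,0,0,-24,0.005],[-0.08,0.04,0,0,0,-32,0.005],[-0.1,0.05,0,0,0,-40,0.005],[-0.12,0.06,0,0,0,-48,0.005],[-0.135,0.07,0,0,0,-56,0.005],[-0.148,0.08,0,0,0,-64,0.005]]
  ]
}}

```text
t: 23.4
eef_pos: [0.4815, 0.2083, 0.1675]
ee_rot: [3.141, -0.004, -0.71]
force: [0.6, 0.3, -1.0]
width: 0.0138
```

Request:
{"api": "jog_arm", "payload": {
  "motion": [
    [[0,0,0,0,0,-8,0.005],[0,0,0,0,0,-16,0.005],[0,0,0,0,0,-24,0.005],[0,0,0,0,0,-32,0.005],[0,0,0,0,0,-39.8,0.005],[0,0,0,0,0,-39.8,0.005]]
  ]
}}

```text
t: 24.0
eef_pos: [0.4808, 0.2077, 0.166]
ee_rot: [3.137, -0.0, -0.013]
force: [-0.3, 0.6, -1.8]
width: 0.0139
```

Run:
```python
from h import *
move_to([.483,.2076,.09],-.02)
a=grab('side','s23.png');crop('s23.png',150,160,290,275,5,'s23e.png')
a=grab('top','t23.png');crop('t23.png',100,110,420,300,2.4,'t23e.png')
```

```text
t24.0 pos [0.4808 0.2077 0.166 ] rpy [ 3.137 -0.    -0.013] q [ 0.79  0.15 -0.39  0.   -1.03  0.77] F [-0.3  0.6 -1.8] w 0.0139
SHIFT [ 0.0022 -0.0003  0.076 ] TURN [ 0.28 -0.02  0.39]
```

View pics/s23e.png

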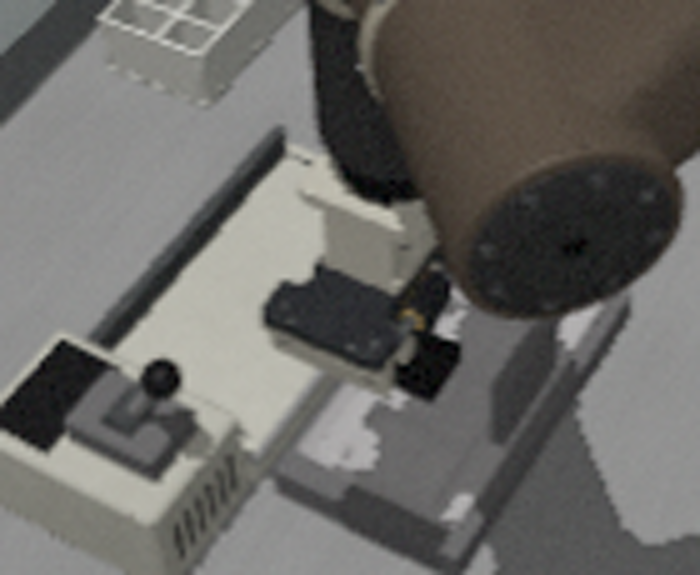

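View pics/t23e.png

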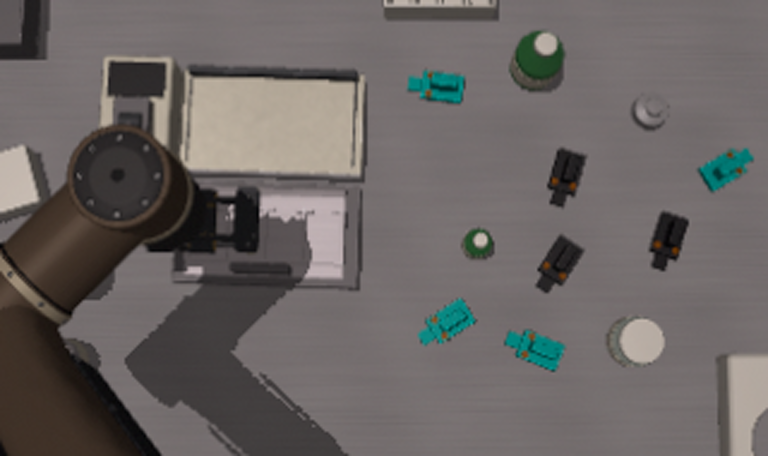

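Run:
```python
from h import *
crop('t23.png',165,175,255,240,8,'t23f.png')
```

```text
(no output)
```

View pics/t23f.png

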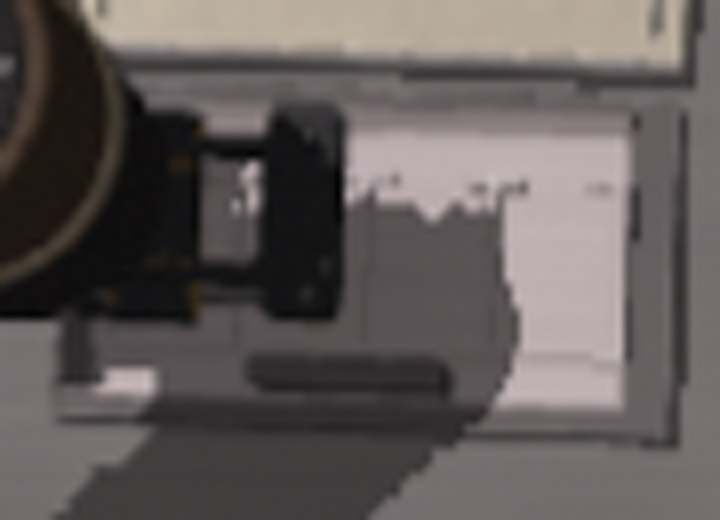

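Run:
```python
from h import *
g=lambda q,z:atz('top',cp([q],165,175,8)[0],z)
A=g((100,394),.035);B=g((625,411),.035);C=g((632,118),.04)
print('tray rear',A,B,'yaw',np.arctan2(-(A-B)[0],(A-B)[1]),'nose right',C,'yawside',np.arctan2((C-B)[1],(C-B)[0]))
S1=g((58,421),.03);S2=g((675,443),.03);print('shelf rear',S1,S2,np.arctan2(-(S1-S2)[0],(S1-S2)[1]))
D1=g((110,55),.035);D2=g((690,82),.035);print('deck edge',D1,D2,np.arctan2(-(D1-D2)[0],(D1-D2)[1]))
for q in((248,360),(447,368),(255,390),(447,395)): print('handle',g(q,.10))
for q in((358,190),(372,190),(397,180),(478,188),(495,190),(518,187),(600,188)): print('gapmark',g(q,.045))
```

```text
tray rear [0.43008139 0.23776261 0.035     ] [0.42379749 0.01746918 0.035     ] yaw -0.028517408460721073 nose right [0.54682975 0.01508396 0.04      ] yawside -0.019384566007949508
shelf rear [0.41897345 0.25606185 0.03      ] [ 0.4107581  -0.00344192  0.03      ] -0.03164735873630191
deck edge [0.57394299 0.23680236 0.035     ] [ 0.56296864 -0.00924653  0.035     ] -0.044572757801264164
handle [0.43957745 0.167974   0.1       ]
handle [0.43664882 0.08771028 0.1       ]
handle [0.42749491 0.16494517 0.1       ]
handle [0.42577764 0.08759329 0.1       ]
gapmark [0.51537017 0.12960631 0.045     ]
gapmark [0.51538717 0.12373343 0.045     ]
gapmark [0.51963738 0.11330493 0.045     ]
gapmark [0.51635731 0.07930915 0.045     ]
gapmark [0.5155337 0.0721787 0.045    ]
gapmark [0.51682581 0.06255681 0.045     ]
gapmark [0.51649818 0.02821636 0.045     ]
```

Request:
{"api": "jog_arm", "payload": {
  "motion": [
    [[0.0027,0.001,0.03,0.28,0,0.9,0.005],[0.0027,0.001,0.06,0.28,0,0.9,0.005],[0.0027,0.001,0.09,0.28,0,0.9,0.005],[0.0027,0.001,0.097,0.28,0,0.9,0.005],[0.0027,0.001,0.097,0.28,0,0.9,0.005]]
  ]
}}

```text
t: 24.6
eef_pos: [0.4832, 0.2057, 0.0685]
ee_rot: [3.14, 0.001, -0.037]
force: [-0.3, -0.0, -0.9]
width: 0.0136
```

Run:
```python
from h import *
move_to([.4835,.2065,.058],-.029)
a=grab('side','s24.png');crop('s24.png',190,195,270,265,9,'s24e.png')
```

```text
t24.6 pos [0.4832 0.2057 0.0685] rpy [ 3.14e+00  1.00e-03 -3.70e-02] q [ 0.78  0.27 -0.51  0.   -0.8   0.76] F [-0.3 -0.  -0.9] w 0.0136
SHIFT [ 0.0003 -0.0008  0.0105] TURN [ 0.1   0.06 -0.44]
```

View pics/s24e.png

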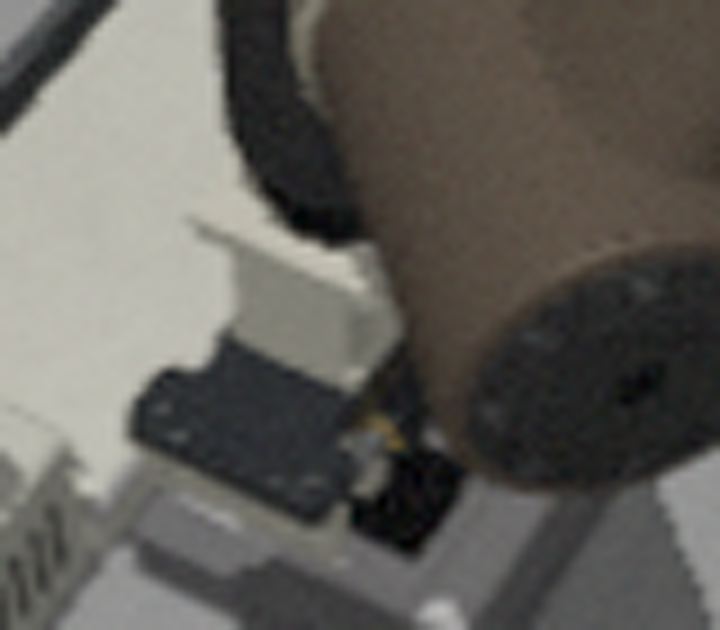

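Run:
```python
from h import *
for z in(.045,.047): print((proj('side',place(np.array([[-.03,.02,0],[-.03,-.02,0],[-.03,.02,.016]]),[.4849,.2072,-.029],z))-[190,195])*9)
o=atz('side',cp([(415,553)],190,195,9)[0],.047);print(o, place(np.array([[-.03,.02,0]]),[.4849,.2072,-.029],.047))
```

```text
[[415.92014863 571.89785421]
 [469.41605446 493.12509059]
 [415.39227653 547.37297476]]
[[415.85466004 568.85756525]
 [469.41343111 490.04973767]
 [415.32565029 544.27451012]]
[0.46120229 0.22125636 0.047     ] [[0.45549253 0.22806147 0.047     ]]
```

Request:
{"api": "jog_arm", "payload": {
  "motion": [
    [[0,-0.0005,0.004,0,0,-0.4,0.005],[0,-0.0005,0.008,0,0,-0.4,0.005],[0,-0.0005,0.011,0,0,-0.4,0.005],[0,-0.0005,0.011,0,0,-0.4,0.005]]
  ]
}}

```text
t: 25.05
eef_pos: [0.484, 0.2069, 0.0587]
ee_rot: [3.141, -0.001, -0.029]
force: [0.6, 0.7, -0.8]
width: 0.0138
```

Run:
```python
from h import *
move_to([.4835,.2065,.055],-.029);print(arm.get_state()['moment'])
```

```text
t25.1 pos [0.484  0.2069 0.0587] rpy [ 3.141e+00 -1.000e-03 -2.900e-02] q [ 0.78  0.28 -0.52  0.   -0.77  0.76] F [ 0.6  0.7 -0.8] w 0.0138
SHIFT [-0.0004  0.0004  0.0037] TURN [ 0.01 -0.04 -0.01]
[-0.05701782  0.15771727  0.06493489]
```

Request:
{"api": "jog_arm", "payload": {
  "motion": [
    [[0,0,0.0015,0,0,0,0.005],[0,0,0.003,0,0,0,0.005],[0,0,0.003,0,0,0,0.005]]
  ]
}}

```text
t: 25.35
eef_pos: [0.4843, 0.207, 0.0562]
ee_rot: [3.142, -0.001, -0.029]
force: [-0.2, 0.1, 4.4]
width: 0.0141
```

Contact at the pocket floor (z as expected). Release and rise.

Request:
{"api": "jog_arm", "payload": {
  "motion": [
    [[0,0,0,0,0,0,0.03],[0,0,0,0,0,0,0.03],[0,0,0,0,0,0,0.03],[0,0,-0.02,0,0,0,0.03],[0,0,-0.05,0,0,0,0.03],[0,0,-0.09,0,0,0,0.03],[0,0,-0.11,0,0,0,0.03]]
  ]
}}

```text
t: 26.05
eef_pos: [0.4852, 0.2077, 0.1694]
ee_rot: [-3.14, -0.005, -0.028]
force: [0.3, 0.6, 0.3]
width: 0.03
```

Run:
```python
from h import *
a=grab('side','s25.png');crop('s25.png',190,195,270,265,9,'s25e.png')
a=grab('top','t25.png')
ims={'top':a}
for p0 in ([.581,-.301,2.845],[.454,-.291,2.56],[.489,-.449,2.81]): print(fitcar(ims,p0))
move_to([.58,-.301,.16],2.845)
```

```text
(array([ 0.58001529, -0.30143101,  2.84626167]), np.float64(0.11534820824881678))
(array([ 0.45284679, -0.29033818,  2.57229089]), np.float64(0.09380718954248367))
(array([ 0.4883253 , -0.44838731,  2.80658663]), np.float64(0.10225127087872185))
t26.1 pos [0.4858 0.2082 0.1696] rpy [-3.138 -0.006 -0.029] q [ 0.78  0.15 -0.39  0.   -1.03  0.76] F [ 0.9 -0.4 -0. ] w 0.0296
SHIFT [0.1087 0.5064 0.0083] TURN [   0.46   -0.39 -164.64]
```

View pics/s25e.png

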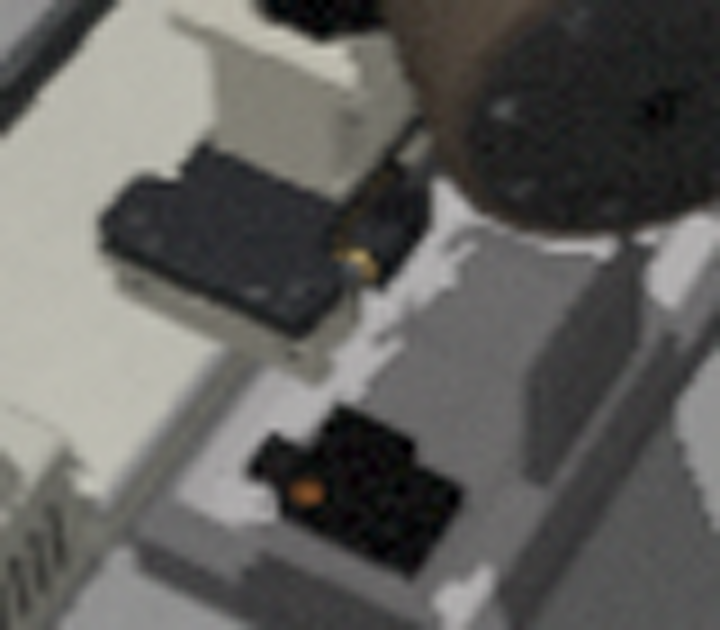

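Carrier A sits in the left pocket, tab to the deck. Next, carrier B (grasped half-turned to save a rotation).

Request:
{"api": "jog_arm", "payload": {
  "motion": [
    [[0.012,0.045,0,0,0,5,0.05],[0.024,0.09,0,0,0,10,0.05],[0.036,0.135,0,0,0,15,0.05],[0.048,0.18,0,0,0,15.3,0.05],[0.06,0.225,0,0,0,15.3,0.05],[0.072,0.27,0,0,0,15.3,0.05],[0.084,0.315,0,0,0,15.3,0.05],[0.096,0.36,0,0,0,15.3,0.05]]
  ]
}}

```text
t: 26.95
eef_pos: [0.5712, -0.1562, 0.1679]
ee_rot: [-3.136, -0.004, -0.296]
force: [1.1, 0.9, -0.6]
width: 0.0501
```

Run:
```python
from h import *
move_to([.582,-.3025,.10],-.2955)
```

```text
t26.9 pos [ 0.5712 -0.1562  0.1679] rpy [-3.136 -0.004 -0.296] q [ 0.06  0.26 -0.25 -0.   -1.06  1.22] F [ 1.1  0.9 -0.6] w 0.0501
SHIFT [0.0526 0.1372 0.0674] TURN [-0.3  -0.22 -0.  ]
```

Request:
{"api": "jog_arm", "payload": {
  "motion": [
    [[0.017,0.045,0,-0.3,0,0,0.05],[0.034,0.09,0,-0.3,0,0,0.05],[0.053,0.137,0.02,-0.3,0,0,0.05],[0.053,0.137,0.045,-0.3,0,0,0.05],[0.053,0.137,0.067,-0.3,0,0,0.05],[0.053,0.137,0.067,-0.3,0,0,0.05],[0.053,0.137,0.067,-0.3,0,0,0.05]]
  ]
}}

```text
t: 27.65
eef_pos: [0.5821, -0.3024, 0.1]
ee_rot: [3.141, -0.002, -0.295]
force: [-0.8, -0.7, 0.3]
width: 0.0502
```

Run:
```python
from h import *
move_to([.582,-.3025,.0215],-.2955)
a=grab('side','s26.png');crop('s26.png',220,120,310,190,8,'s26e.png')
a=grab('top','t26.png');crop('t26.png',130,170,260,240,6,'t26e.png')
```

```text
t27.6 pos [ 0.5821 -0.3024  0.1   ] rpy [ 3.141e+00 -2.000e-03 -2.950e-01] q [-0.18  0.42 -0.18  0.   -0.97  1.46] F [-0.8 -0.7  0.3] w 0.0502
SHIFT [-0.0003  0.0001  0.0785] TURN [ 0.02 -0.14  0.01]
```

View pics/s26e.png

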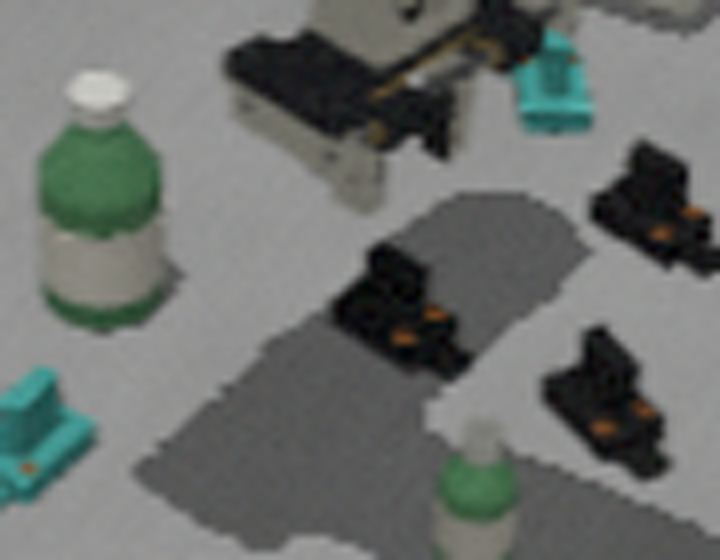

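View pics/t26e.png

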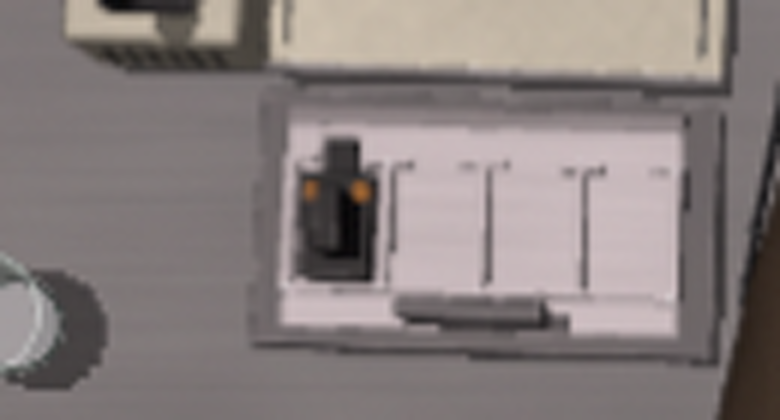

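Request:
{"api": "jog_arm", "payload": {
  "motion": [
    [[0,0,0.03,0,0,0,0.05],[0,0,0.055,0,0,0,0.05],[0,0,0.07,0,0,0,0.05],[0,0,0.0785,0,0,0,0.05],[0,0,0.0785,0,0,0,0.05],[0,0,0.0785,0,0,0,0.02],[0,0,0.0785,0,0,0,0.005],[0,0,0.0785,0,0,0,0.005]]
  ]
}}

```text
t: 28.55
eef_pos: [0.5843, -0.3027, 0.0242]
ee_rot: [3.142, -0.007, -0.295]
force: [0.5, -0.3, 0.8]
width: 0.0319
```

Request:
{"api": "jog_arm", "payload": {
  "motion": [
    [[0,0,0,0,0,0,0.005],[0,0,0,0,0,0,0.005],[0,0,0,0,0,0,0.005],[0,0,-0.02,0,0,0,0.005],[0,0,-0.05,0,0,0,0.005],[0,0,-0.1,0,0,0,0.005],[0,0,-0.14,0,0,0,0.005]]
  ]
}}

```text
t: 29.25
eef_pos: [0.5833, -0.3024, 0.1663]
ee_rot: [3.141, -0.007, -0.294]
force: [0.8, -0.0, -0.9]
width: 0.014
```

Run:
```python
from h import *
move_to([.485,.153,.18],-.029-np.pi)
```

```text
t29.2 pos [ 0.5833 -0.3024  0.1663] rpy [ 3.141 -0.007 -0.294] q [-0.18  0.36 -0.11  0.   -1.09  1.46] F [ 0.8 -0.  -0.9] w 0.014
SHIFT [-0.2261 -0.4073 -0.0156] TURN [-6.1000e-01 -1.1000e-01  1.6479e+02]
```

Request:
{"api": "jog_arm", "payload": {
  "motion": [
    [[-0.02,-0.03,-0.015,0,0,8,0.005],[-0.04,-0.06,-0.015,0,0,16,0.005],[-0.05,-0.09,-0.015,0,0,24,0.005],[-0.065,-0.12,-0.015,0,0,32,0.005],[-0.08,-0.15,-0.015,0,0,40,0.005],[-0.095,-0.18,-0.015,0,0,48,0.005],[-0.11,-0.21,-0.015,0,0,56,0.005],[-0.13,-0.24,-0.015,0,0,64,0.005]]
  ]
}}

```text
t: 30.05
eef_pos: [0.5281, -0.0338, 0.18]
ee_rot: [-3.135, -0.003, -1.417]
force: [0.1, -0.1, -1.0]
width: 0.0136
```

Run:
```python
from h import *
move_to([.484,.1525,.175],-.029-np.pi)
```

```text
t30.1 pos [ 0.5281 -0.0338  0.18  ] rpy [-3.135e+00 -3.000e-03 -1.417e+00] q [ 0.31  0.14 -0.37  0.01 -1.05 -0.16] F [ 0.1 -0.1 -1. ] w 0.0136
SHIFT [-0.1908  0.0151  0.0043] TURN [ -0.44   0.17 100.45]
```

Request:
{"api": "jog_arm", "payload": {
  "motion": [
    [[-0.024,0.002,0,0,0,8,0.005],[-0.048,0.004,0,0,0,16,0.005],[-0.072,0.006,0,0,0,24,0.005],[-0.096,0.008,0,0,0,32,0.005],[-0.12,0.01,0,0,0,40,0.005],[-0.144,0.012,0,0,0,48,0.005],[-0.17,0.014,0,0,0,56,0.005],[-0.191,0.015,0,0,0,64,0.005]]
  ]
}}

```text
t: 30.85
eef_pos: [0.4834, 0.1538, 0.1792]
ee_rot: [-3.136, 0.004, -2.54]
force: [0.6, -0.1, -1.3]
width: 0.0138
```

Request:
{"api": "jog_arm", "payload": {
  "motion": [
    [[0,0,0,0,0,8,0.005],[0,0,0,0,0,16,0.005],[0,0,0,0,0,24,0.005],[0,0,0,0,0,32,0.005],[0,0,0,0,0,36.5,0.005],[0,0,0,0,0,36.5,0.005]]
  ]
}}

```text
t: 31.45
eef_pos: [0.4832, 0.1538, 0.1791]
ee_rot: [-3.14, 0.006, 3.105]
force: [0.2, 0.6, -1.3]
width: 0.0139
```

Run:
```python
from h import *
move_to([.484,.1525,.072],-.029-np.pi)
```

```text
t31.4 pos [0.4832 0.1538 0.1791] rpy [-3.14   0.006  3.105] q [ 0.7   0.11 -0.42  0.01 -1.04 -2.31] F [ 0.2  0.6 -1.3] w 0.0139
SHIFT [-0.0002 -0.001   0.1071] TURN [-0.12  0.37 -0.43]
```

Request:
{"api": "jog_arm", "payload": {
  "motion": [
    [[0,-0.001,0.04,-0.1,0.37,-0.4,0.005],[0,-0.001,0.08,-0.1,0.37,-0.4,0.005],[0,-0.001,0.1,-0.1,0.37,-0.4,0.005],[0,-0.001,0.107,-0.1,0.37,-0.4,0.005],[0,-0.001,0.107,-0.1,0.37,-0.4,0.005]]
  ]
}}

```text
t: 31.95
eef_pos: [0.4835, 0.1522, 0.0715]
ee_rot: [-3.14, -0.001, 3.114]
force: [0.2, 0.2, -1.6]
width: 0.0138
```

Run:
```python
from h import *
move_to([.484,.1525,.06],-.029-np.pi)
a=grab('side','s27.png');crop('s27.png',190,185,270,255,9,'s27e.png')
```

```text
t31.9 pos [0.4835 0.1522 0.0715] rpy [-3.140e+00 -1.000e-03  3.114e+00] q [ 0.69  0.24 -0.54  0.   -0.79 -2.29] F [ 0.2  0.2 -1.6] w 0.0138
SHIFT [-0.0005  0.0003  0.0115] TURN [-0.09 -0.08  0.06]
```

View pics/s27e.png

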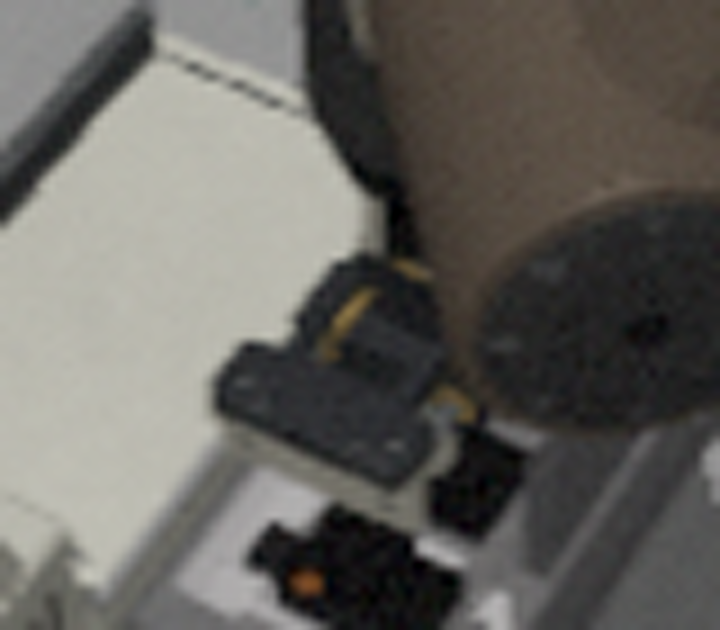

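Request:
{"api": "jog_arm", "payload": {
  "motion": [
    [[0,0,0.004,0,0,0,0.005],[0,0,0.008,0,0,0,0.005],[0,0,0.011,0,0,0,0.005],[0,0,0.013,0,0,0,0.005],[0,0,0.013,0,0,0,0.005]]
  ]
}}

```text
t: 32.5
eef_pos: [0.4843, 0.1528, 0.0597]
ee_rot: [-3.141, 0.0, 3.114]
force: [-0.1, 0.8, 0.1]
width: 0.014
```

Request:
{"api": "jog_arm", "payload": {
  "motion": [
    [[0,0,0.002,0,0,0,0.005],[0,0,0.003,0,0,0,0.005],[0,0,0.003,0,0,0,0.005]]
  ]
}}

```text
t: 32.8
eef_pos: [0.4848, 0.153, 0.0593]
ee_rot: [3.142, 0.002, 3.115]
force: [-10.5, -1.5, 28.1]
width: 0.014
```

Request:
{"api": "jog_arm", "payload": {
  "motion": [
    [[0,0,-0.002,0,0,0,0.005],[0,0,-0.002,0,0,0,0.03],[0,0,-0.002,0,0,0,0.03],[0,0,-0.002,0,0,0,0.03],[0,0,-0.03,0,0,0,0.03],[0,0,-0.07,0,0,0,0.03],[0,0,-0.11,0,0,0,0.03]]
  ]
}}

```text
t: 33.5
eef_pos: [0.484, 0.1526, 0.1698]
ee_rot: [-3.14, 0.0, 3.115]
force: [0.8, -0.3, 0.1]
width: 0.0303
```

Run:
```python
from h import *
a=grab('side','s28.png');crop('s28.png',190,185,270,255,9,'s28e.png')
ims={'top':grab('top','t28.png')}
for p0 in ([.454,-.291,2.56],[.489,-.449,2.81]): print(fitcar(ims,p0))
move_to([.457,-.2925,.17],2.565)
```

```text
(array([ 0.45281396, -0.29071862,  2.56560708]), np.float64(0.0909934098120576))
(array([ 0.48820378, -0.44836294,  2.80885396]), np.float64(0.10895777398096168))
t33.6 pos [0.4874 0.1545 0.1745] rpy [3.137 0.009 3.116] q [ 0.69  0.12 -0.42  0.   -1.03 -2.29] F [-0.2 -0.1  0.2] w 0.0301
SHIFT [ 0.0189 -0.4477  0.0024] TURN [ 0.39  0.45 31.56]
```

View pics/s28e.png

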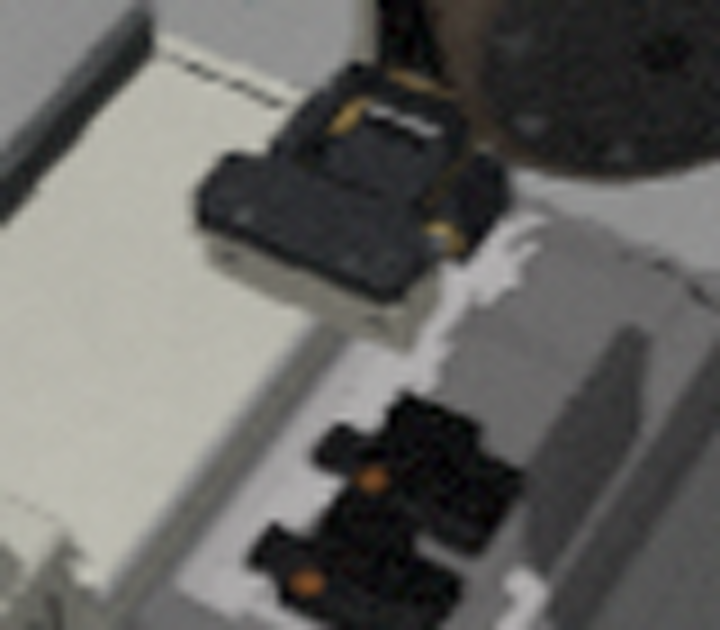

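Request:
{"api": "jog_arm", "payload": {
  "motion": [
    [[0.002,-0.045,0,0,0,8,0.05],[0.004,-0.09,0,0,0,16,0.05],[0.006,-0.135,0,0,0,24,0.05],[0.008,-0.18,0,0,0,31.5,0.05],[0.01,-0.225,0,0,0,31.5,0.05],[0.012,-0.27,0,0,0,31.5,0.05],[0.014,-0.315,0,0,0,31.5,0.05],[0.016,-0.36,0,0,0,31.5,0.05]]
  ]
}}

```text
t: 34.4
eef_pos: [0.4615, -0.2067, 0.1724]
ee_rot: [3.133, 0.005, 2.566]
force: [1.0, 0.4, 0.2]
width: 0.0499
```

Run:
```python
from h import *
move_to([.455,-.292,.10],2.566)
```

```text
t34.4 pos [ 0.4615 -0.2067  0.1724] rpy [3.133 0.005 2.566] q [-0.04  0.11 -0.42 -0.01 -1.03 -2.11] F [1.  0.4 0.2] w 0.0499
SHIFT [-0.0406 -0.0757  0.0719] TURN [0.49 0.31 0.01]
```

Request:
{"api": "jog_arm", "payload": {
  "motion": [
    [[-0.02,-0.038,0.0,0.5,0.3,0,0.05],[-0.0406,-0.0757,0.0,0.5,0.3,0,0.05],[-0.0406,-0.0757,0.04,0.5,0.3,0,0.05],[-0.0406,-0.0757,0.072,0.5,0.3,0,0.05],[-0.0406,-0.0757,0.072,0.5,0.3,0,0.05]]
  ]
}}

```text
t: 34.9
eef_pos: [0.4515, -0.2914, 0.0953]
ee_rot: [-3.139, -0.008, 2.564]
force: [0.5, 0.4, 0.7]
width: 0.0502
```

Run:
```python
from h import *
move_to([.455,-.292,.0245],2.566)
a=grab('side','s29.png');crop('s29.png',250,130,340,200,8,'s29e.png')
a=grab('top','t29.png');crop('t29.png',130,170,260,240,6,'t29e.png')
```

```text
t34.9 pos [ 0.4515 -0.2914  0.0953] rpy [-3.139 -0.008  2.564] q [-0.21  0.25 -0.45 -0.   -0.88 -1.94] F [0.5 0.4 0.7] w 0.0502
SHIFT [-0.0039  0.0016  0.0708] TURN [-0.13 -0.49 -0.12]
```

View pics/s29e.png

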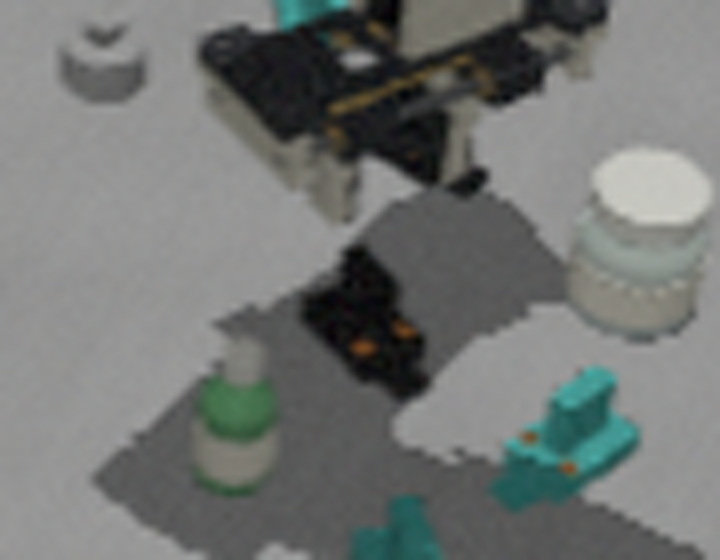

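View pics/t29e.png

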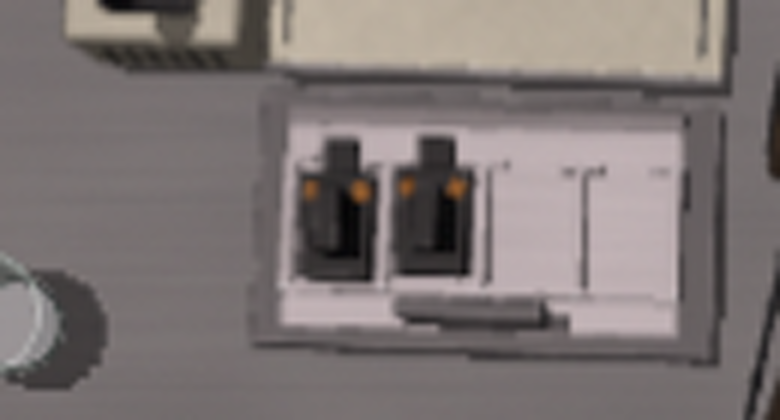

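Request:
{"api": "jog_arm", "payload": {
  "motion": [
    [[-0.0035,0.0015,0.02,-0.1,-0.5,0,0.05],[-0.0035,0.0015,0.04,-0.1,-0.5,0,0.05],[-0.0035,0.0015,0.06,-0.1,-0.5,0,0.05],[-0.0035,0.0015,0.0705,-0.1,-0.5,0,0.05],[-0.0035,0.0015,0.0705,-0.1,-0.5,0,0.05],[-0.0035,0.0015,0.0705,-0.1,-0.5,0,0.02],[-0.0035,0.0015,0.0705,-0.1,-0.5,0,0.005],[-0.0035,0.0015,0.0705,-0.1,-0.5,0,0.005]]
  ]
}}

```text
t: 35.8
eef_pos: [0.4592, -0.293, 0.0304]
ee_rot: [3.141, 0.009, 2.567]
force: [-0.6, 0.2, -1.3]
width: 0.0314
```

Request:
{"api": "jog_arm", "payload": {
  "motion": [
    [[0,0,0,0,0,0,0.005],[0,0,0,0,0,0,0.005],[0,0,0,0,0,0,0.005],[0,0,-0.02,0,0,0,0.005],[0,0,-0.05,0,0,0,0.005],[0,0,-0.1,0,0,0,0.005],[0,0,-0.15,0,0,0,0.005]]
  ]
}}

```text
t: 36.5
eef_pos: [0.4571, -0.2921, 0.1814]
ee_rot: [3.141, 0.007, 2.567]
force: [2.0, -0.6, -1.0]
width: 0.0136
```

Run:
```python
from h import *
move_to([.482,.099,.175],-.029)
```

```text
t36.5 pos [ 0.4571 -0.2921  0.1814] rpy [3.141 0.007 2.567] q [-0.21  0.17 -0.34  0.   -1.06 -1.94] F [ 2.  -0.6 -1. ] w 0.0136
SHIFT [0.1918 0.3417 0.0052] TURN [5.1000e-01 1.2000e-01 1.4872e+02]
```

Request:
{"api": "jog_arm", "payload": {
  "motion": [
    [[0.01,0.02,0,0.5,0,-8,0.005],[0.022,0.04,0,0.5,0,-16,0.005],[0.034,0.06,0,0.5,0,-24,0.005],[0.046,0.08,0,0.5,0,-32,0.005],[0.057,0.1,0,0.5,0,-40,0.005],[0.068,0.12,0,0.5,0,-48,0.005],[0.08,0.145,0,0.5,0,-56,0.005],[0.095,0.17,0,0.5,0,-64,0.005]]
  ]
}}

```text
t: 37.3
eef_pos: [0.4696, -0.0968, 0.1806]
ee_rot: [-3.129, -0.001, -2.594]
force: [1.4, -0.4, -2.3]
width: 0.0138
```

Run:
```python
from h import *
move_to([.480,.098,.175],-.029)
```

```text
t37.3 pos [ 0.4696 -0.0968  0.1806] rpy [-3.129e+00 -1.000e-03 -2.594e+00] q [ 0.22  0.06 -0.47  0.01 -1.04 -1.25] F [ 1.4 -0.4 -2.3] w 0.0138
SHIFT [-0.1102  0.161   0.0034] TURN [  -0.18   -0.97 -146.98]
```

Request:
{"api": "jog_arm", "payload": {
  "motion": [
    [[-0.014,0.02,0,0,0,-8,0.005],[-0.028,0.04,0,0,0,-16,0.005],[-0.042,0.06,0,0,0,-24,0.005],[-0.056,0.08,0,0,0,-32,0.005],[-0.07,0.1,0,0,0,-40,0.005],[-0.084,0.12,0,0,0,-48,0.005],[-0.098,0.14,0,0,0,-56,0.005],[-0.11,0.161,0,0,0,-64,0.005]]
  ]
}}

```text
t: 38.1
eef_pos: [0.4796, 0.0989, 0.1782]
ee_rot: [-3.138, -0.012, -1.472]
force: [0.9, -0.6, -0.5]
width: 0.0136
```

Request:
{"api": "jog_arm", "payload": {
  "motion": [
    [[0,0,0,0,0,-8,0.005],[0,0,0,0,0,-16,0.005],[0,0,0,0,0,-24,0.005],[0,0,0,0,0,-32,0.005],[0,0,0,0,0,-40,0.005],[0,0,0,0,0,-48,0.005],[0,0,0,0,0,-56,0.005],[0,0,0,0,0,-64,0.005]]
  ]
}}

```text
t: 38.9
eef_pos: [0.4792, 0.0988, 0.1779]
ee_rot: [3.132, -0.008, -0.349]
force: [-0.1, -0.0, -1.2]
width: 0.014
```

Run:
```python
from h import *
move_to([.480,.098,.08],-.029)
```

```text
t38.9 pos [0.4792 0.0988 0.1779] rpy [ 3.132 -0.008 -0.349] q [ 0.62  0.08 -0.45  0.01 -1.04  0.6 ] F [-0.1 -0.  -1.2] w 0.014
SHIFT [ 0.0002 -0.0005  0.098 ] TURN [  0.62  -0.38 -18.33]
```

Request:
{"api": "jog_arm", "payload": {
  "motion": [
    [[0,0,0,0.3,-0.2,-8,0.005],[0,0,0,0.6,-0.4,-16,0.005],[0,0,0,0.6,-0.4,-18.3,0.005],[0,0,0.04,0.6,-0.4,-18.3,0.005],[0,0,0.08,0.6,-0.4,-18.3,0.005],[0,0,0.098,0.6,-0.4,-18.3,0.005],[0,0,0.098,0.6,-0.4,-18.3,0.005]]
  ]
}}

```text
t: 39.6
eef_pos: [0.4775, 0.0964, 0.0772]
ee_rot: [3.138, 0.006, -0.03]
force: [0.4, 0.4, -0.8]
width: 0.0139
```

Run:
```python
from h import *
move_to([.480,.098,.068],-.029)
a=grab('side','s30.png');crop('s30.png',200,175,280,245,9,'s30e.png')
```

```text
t39.6 pos [0.4775 0.0964 0.0772] rpy [ 3.138  0.006 -0.03 ] q [ 0.6   0.2  -0.58 -0.   -0.8   0.94] F [ 0.4  0.4 -0.8] w 0.0139
SHIFT [ 0.0025 -0.0017  0.0092] TURN [ 0.19  0.32 -0.07]
```

View pics/s30e.png

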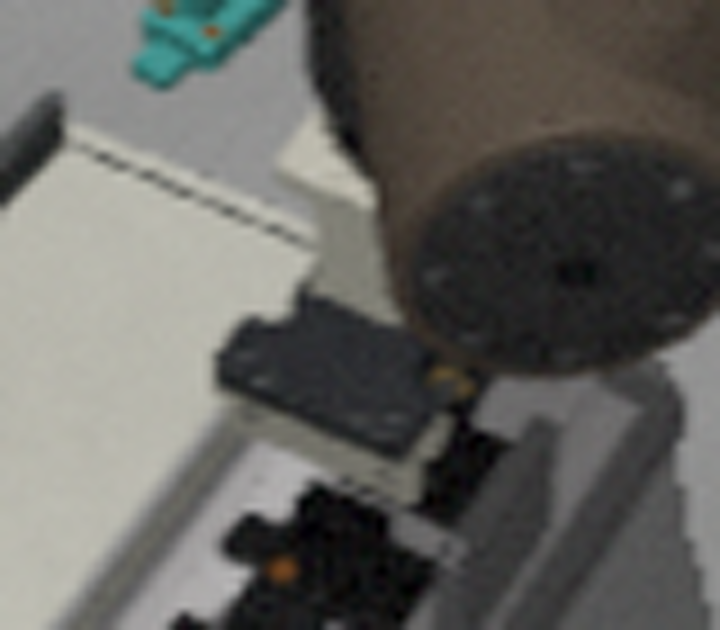

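Request:
{"api": "jog_arm", "payload": {
  "motion": [
    [[0.002,-0.001,0,0.2,0.3,0,0.005],[0.0022,-0.0015,0.003,0.2,0.3,0,0.005],[0.0022,-0.0015,0.006,0.2,0.3,0,0.005],[0.0022,-0.0015,0.009,0.2,0.3,0,0.005],[0.0022,-0.0015,0.01,0.2,0.3,0,0.005],[0.0022,-0.0015,0.01,0.2,0.3,0,0.005]]
  ]
}}

```text
t: 40.25
eef_pos: [0.481, 0.0984, 0.069]
ee_rot: [-3.14, -0.002, -0.03]
force: [0.5, -0.8, -0.7]
width: 0.0139
```

Request:
{"api": "jog_arm", "payload": {
  "motion": [
    [[0,0,0.0015,0,0,0,0.005],[0,0,0.003,0,0,0,0.005],[0,0,0.003,0,0,0,0.005]]
  ]
}}

```text
t: 40.55
eef_pos: [0.4811, 0.0984, 0.0659]
ee_rot: [-3.14, -0.002, -0.03]
force: [-0.9, 0.1, 0.1]
width: 0.0143
```

Request:
{"api": "jog_arm", "payload": {
  "motion": [
    [[0,0,0.001,0,0,0,0.005],[0,0,0.001,0,0,0,0.005]]
  ]
}}

```text
t: 40.75
eef_pos: [0.4816, 0.0989, 0.0653]
ee_rot: [-3.14, -0.003, -0.029]
force: [-0.5, 1.9, 3.4]
width: 0.0139
```

Floor contact. Release, rise, and look.

Request:
{"api": "jog_arm", "payload": {
  "motion": [
    [[0,0,0,0,0,0,0.03],[0,0,0,0,0,0,0.03],[0,0,0,0,0,0,0.03],[0,0,-0.03,0,0,0,0.03],[0,0,-0.07,0,0,0,0.03],[0,0,-0.11,0,0,0,0.03],[0,0,-0.11,0,0,0,0.03]]
  ]
}}

```text
t: 41.45
eef_pos: [0.4842, 0.0998, 0.1807]
ee_rot: [-3.136, -0.011, -0.028]
force: [-0.1, -0.2, -1.0]
width: 0.0297
```

Run:
```python
from h import *
a=grab('side','s31.png');crop('s31.png',200,175,280,245,9,'s31e.png')
ims={'top':grab('top','t31.png')}
print(fitcar(ims,[.489,-.449,2.81]))
move_to([.4905,-.4495,.16],2.808-np.pi)
```

```text
(array([ 0.48803473, -0.44849414,  2.811182  ]), np.float64(0.10593096742829364))
t41.5 pos [0.4815 0.0989 0.1761] rpy [-3.138 -0.005 -0.03 ] q [ 0.6   0.08 -0.45  0.   -1.03  0.94] F [ 0.1 -0.5 -1. ] w 0.0298
SHIFT [0.0252 0.5479 0.0144] TURN [-0.23 -0.24 17.42]
```

View pics/s31e.png

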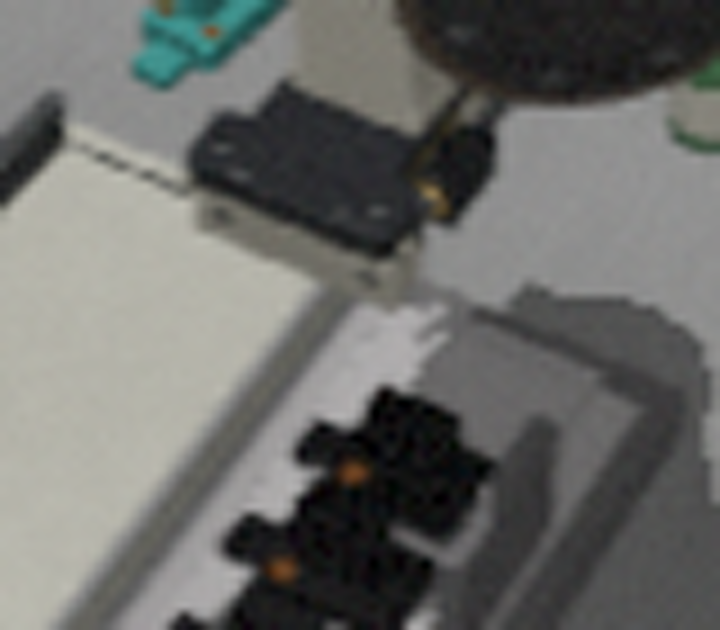

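Request:
{"api": "jog_arm", "payload": {
  "motion": [
    [[0.002,0.045,0,0,0,6,0.05],[0.004,0.09,0,0,0,12,0.05],[0.006,0.135,0,0,0,17.4,0.05],[0.008,0.18,0,0,0,17.4,0.05],[0.01,0.225,0,0,0,17.4,0.05],[0.012,0.27,0,0,0,17.4,0.05],[0.015,0.315,0,0,0,17.4,0.05],[0.018,0.36,0,0,0,17.4,0.05]]
  ]
}}

```text
t: 42.35
eef_pos: [0.4876, -0.2631, 0.1734]
ee_rot: [-3.137, -0.001, -0.333]
force: [1.6, 1.1, 1.0]
width: 0.05
```

Run:
```python
from h import *
move_to([.490,-.4497,.11],2.807-np.pi)
```

```text
t42.4 pos [ 0.4876 -0.2631  0.1734] rpy [-3.137e+00 -1.000e-03 -3.330e-01] q [-0.14  0.2  -0.32 -0.   -1.05  1.38] F [1.6 1.1 1. ] w 0.05
SHIFT [0.0632 0.1758 0.0627] TURN [-0.25 -0.05  0.07]
```

Request:
{"api": "jog_arm", "payload": {
  "motion": [
    [[0.016,0.045,0,-0.2,0,0,0.05],[0.032,0.09,0,-0.2,0,0,0.05],[0.048,0.135,0.01,-0.2,0,0,0.05],[0.063,0.176,0.03,-0.2,0,0,0.05],[0.063,0.176,0.063,-0.2,0,0,0.05],[0.063,0.176,0.063,-0.2,0,0,0.05],[0.063,0.176,0.063,-0.2,0,0,0.05]]
  ]
}}

```text
t: 43.05
eef_pos: [0.4887, -0.4492, 0.1083]
ee_rot: [-3.14, 0.003, -0.333]
force: [0.8, 0.2, 0.4]
width: 0.0496
```

Run:
```python
from h import *
move_to([.490,-.4497,.024],2.807-np.pi)
a=grab('side','s32.png');crop('s32.png',250,105,340,175,8,'s32e.png')
a=grab('top','t32.png');crop('t32.png',130,170,260,240,6,'t32e.png')
```

```text
t43.0 pos [ 0.4887 -0.4492  0.1083] rpy [-3.14e+00  3.00e-03 -3.33e-01] q [-0.45  0.42 -0.15 -0.   -1.    1.69] F [0.8 0.2 0.4] w 0.0496
SHIFT [0.0016 0.0001 0.0843] TURN [-0.07  0.17  0.07]
```

View pics/s32e.png

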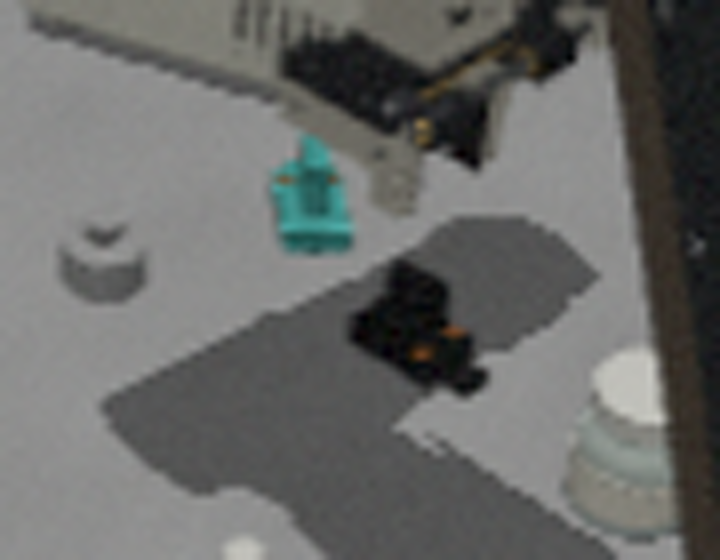

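View pics/t32e.png

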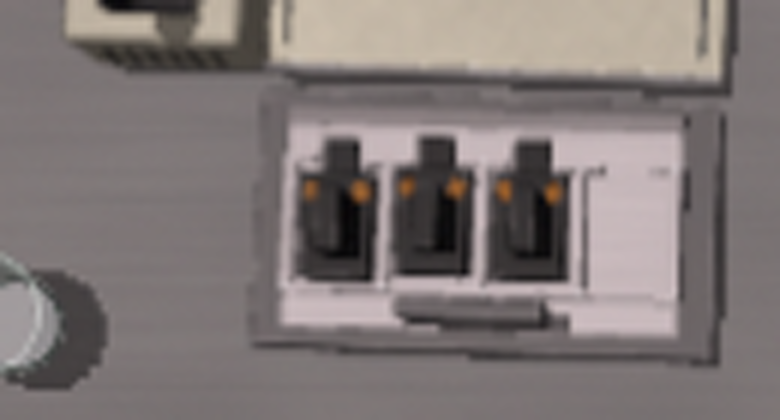

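Three seated. Pick D.

Request:
{"api": "jog_arm", "payload": {
  "motion": [
    [[0.0015,0,0.02,0,0,0,0.05],[0.0015,0,0.045,0,0,0,0.05],[0.0015,0,0.07,0,0,0,0.05],[0.0015,0,0.084,0,0,0,0.05],[0.0015,0,0.084,0,0,0,0.05],[0.0015,0,0.084,0,0,0,0.05],[0.0015,0,0.084,0,0,0,0.02],[0.0015,0,0.084,0,0,0,0.005]]
  ]
}}

```text
t: 43.95
eef_pos: [0.4929, -0.4504, 0.0286]
ee_rot: [3.141, -0.004, -0.332]
force: [-0.3, 0.1, -0.8]
width: 0.0392
```

Request:
{"api": "jog_arm", "payload": {
  "motion": [
    [[0,0,0,0,0,0,0.005],[0,0,0,0,0,0,0.005],[0,0,0,0,0,0,0.005],[0,0,0,0,0,0,0.005]]
  ]
}}

```text
t: 44.35
eef_pos: [0.4929, -0.4505, 0.0287]
ee_rot: [3.141, -0.005, -0.332]
force: [-0.6, -0.7, 1.3]
width: 0.0138
```

Request:
{"api": "jog_arm", "payload": {
  "motion": [
    [[0,0,-0.02,0,0,0,0.005],[0,0,-0.05,0,0,0,0.005],[0,0,-0.1,0,0,0,0.005],[0,0,-0.15,0,0,0,0.005]]
  ]
}}

```text
t: 44.75
eef_pos: [0.4915, -0.4499, 0.1793]
ee_rot: [-3.141, -0.002, -0.332]
force: [1.9, -0.3, -0.5]
width: 0.0138
```

Run:
```python
from h import *
move_to([.481,.045,.18],-.029-np.pi)
```

```text
t44.8 pos [ 0.4915 -0.4499  0.1793] rpy [-3.141e+00 -2.000e-03 -3.320e-01] q [-0.45  0.37 -0.06 -0.   -1.14  1.69] F [ 1.9 -0.3 -0.5] w 0.0138
SHIFT [-0.1712 -0.4644 -0.001 ] TURN [ -0.17  -0.   162.64]
```

Request:
{"api": "jog_arm", "payload": {
  "motion": [
    [[-0.012,-0.035,0,0,0,8,0.005],[-0.025,-0.07,0,0,0,16,0.005],[-0.037,-0.105,0,0,0,24,0.005],[-0.05,-0.14,0,0,0,32,0.005],[-0.062,-0.175,0,0,0,40,0.005],[-0.075,-0.21,0,0,0,48,0.005],[-0.09,-0.245,0,0,0,56,0.005],[-0.1,-0.28,0,0,0,64,0.005]]
  ]
}}

```text
t: 45.55
eef_pos: [0.4874, -0.1511, 0.1791]
ee_rot: [-3.14, -0.0, -1.455]
force: [-0.1, -0.1, -0.7]
width: 0.0137
```

Run:
```python
from h import *
move_to([.479,.0443,.18],-.029-np.pi)
```

```text
t45.5 pos [ 0.4874 -0.1511  0.1791] rpy [-3.14  -0.    -1.455] q [ 0.09  0.12 -0.4   0.   -1.05  0.03] F [-0.1 -0.1 -0.7] w 0.0137
SHIFT [-0.195  -0.0143 -0.001 ] TURN [-9.00e-02  7.00e-02  9.83e+01]
```

Request:
{"api": "jog_arm", "payload": {
  "motion": [
    [[-0.025,-0.002,0,0,0,8,0.005],[-0.05,-0.004,0,0,0,16,0.005],[-0.075,-0.006,0,0,0,24,0.005],[-0.1,-0.008,0,0,0,32,0.005],[-0.125,-0.01,0,0,0,40,0.005],[-0.15,-0.012,0,0,0,48,0.005],[-0.175,-0.013,0,0,0,56,0.005],[-0.195,-0.014,0,0,0,64,0.005]]
  ]
}}

```text
t: 46.35
eef_pos: [0.4783, 0.0454, 0.179]
ee_rot: [-3.141, 0.001, -2.577]
force: [0.2, -0.0, -0.3]
width: 0.0137
```

Request:
{"api": "jog_arm", "payload": {
  "motion": [
    [[0,0,0,0,0,8,0.005],[0,0,0,0,0,16,0.005],[0,0,0,0,0,24,0.005],[0,0,0,0,0,32,0.005],[0,0,0,0,0,34.3,0.005],[0,0,0,0,0,34.3,0.005]]
  ]
}}

```text
t: 46.95
eef_pos: [0.4781, 0.0454, 0.1789]
ee_rot: [3.142, 0.001, 3.107]
force: [-0.6, -0.0, -0.1]
width: 0.014
```

Run:
```python
from h import *
move_to([.479,.0443,.077],-.029-np.pi)
```

```text
t47.0 pos [0.4781 0.0454 0.1789] rpy [3.142e+00 1.000e-03 3.107e+00] q [ 0.51  0.07 -0.46  0.   -1.04 -2.11] F [-0.6 -0.  -0.1] w 0.014
SHIFT [-0.0007 -0.0011  0.1019] TURN [ 0.    0.08 -0.34]
```

Request:
{"api": "jog_arm", "payload": {
  "motion": [
    [[-0.0007,-0.001,0.04,0,0,-0.3,0.005],[-0.0007,-0.001,0.08,0,0,-0.3,0.005],[-0.0007,-0.001,0.1,0,0,-0.3,0.005],[-0.0007,-0.001,0.102,0,0,-0.3,0.005],[-0.0007,-0.001,0.102,0,0,-0.3,0.005]]
  ]
}}

```text
t: 47.45
eef_pos: [0.4791, 0.0443, 0.0771]
ee_rot: [-3.141, 0.001, 3.113]
force: [-0.0, -0.0, -0.4]
width: 0.0137
```

Run:
```python
from h import *
move_to([.479,.0443,.066],-.029-np.pi)
a=grab('side','s33.png');crop('s33.png',210,165,290,235,9,'s33e.png')
```

```text
t47.5 pos [0.4791 0.0443 0.0771] rpy [-3.141e+00  1.000e-03  3.113e+00] q [ 0.5   0.19 -0.59  0.   -0.79 -2.1 ] F [-0.  -0.  -0.4] w 0.0137
SHIFT [ 0.0001 -0.      0.0111] TURN [-0.04  0.05  0.03]
```

View pics/s33e.png

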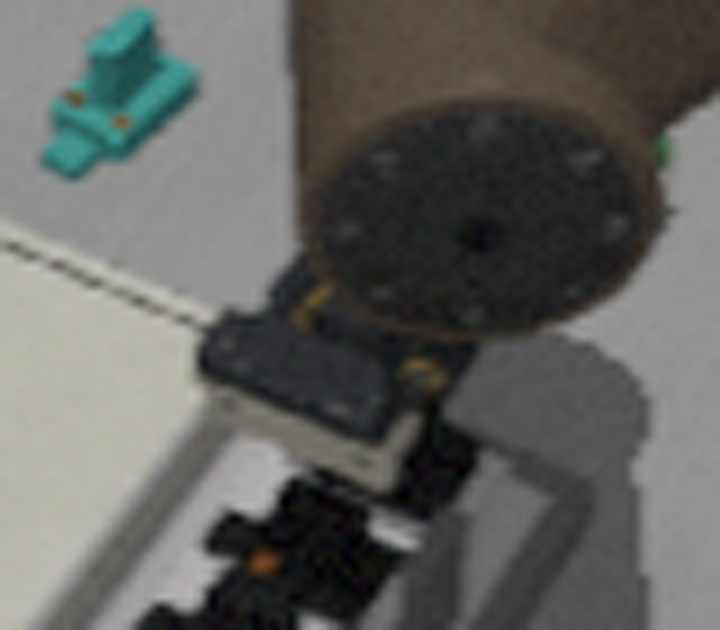

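Request:
{"api": "jog_arm", "payload": {
  "motion": [
    [[0,0,0.004,0,0,0,0.005],[0,0,0.008,0,0,0,0.005],[0,0,0.011,0,0,0,0.005],[0,0,0.0115,0,0,0,0.005]]
  ]
}}

```text
t: 47.9
eef_pos: [0.4796, 0.0446, 0.0663]
ee_rot: [3.141, 0.002, 3.113]
force: [-0.1, -0.2, -0.7]
width: 0.0138
```

Request:
{"api": "jog_arm", "payload": {
  "motion": [
    [[0,0,0.001,0,0,0,0.005],[0,0,0.002,0,0,0,0.005],[0,0,0.002,0,0,0,0.005]]
  ]
}}

```text
t: 48.2
eef_pos: [0.4795, 0.0445, 0.0641]
ee_rot: [3.141, 0.002, 3.113]
force: [-0.2, 0.9, -1.1]
width: 0.0135
```

Request:
{"api": "jog_arm", "payload": {
  "motion": [
    [[0,0,0.0005,0,0,0,0.005],[0,0,0.0005,0,0,0,0.03],[0,0,0.0005,0,0,0,0.03],[0,0,0.0005,0,0,0,0.03],[0,0,-0.03,0,0,0,0.03],[0,0,-0.07,0,0,0,0.03],[0,0,-0.11,0,0,0,0.03],[0,0,-0.11,0,0,0,0.03]]
  ]
}}

```text
t: 49.0
eef_pos: [0.4824, 0.0455, 0.1797]
ee_rot: [3.138, 0.011, 3.114]
force: [0.3, 0.1, 0.2]
width: 0.0301
```

Run:
```python
from h import *
a=grab('side','s34.png');crop('s34.png',190,170,290,250,7,'s34e.png')
move_to([.435,.125,.18],-np.pi/2-.029)
```

```text
t49.0 pos [0.4809 0.0452 0.177 ] rpy [3.139 0.008 3.113] q [ 0.5   0.07 -0.47  0.   -1.03 -2.1 ] F [-0.4 -0.  -0.6] w 0.0301
SHIFT [ 0.0482  0.0784 -0.0031] TURN [ -0.21   0.47 -89.96]
```

View pics/s34e.png

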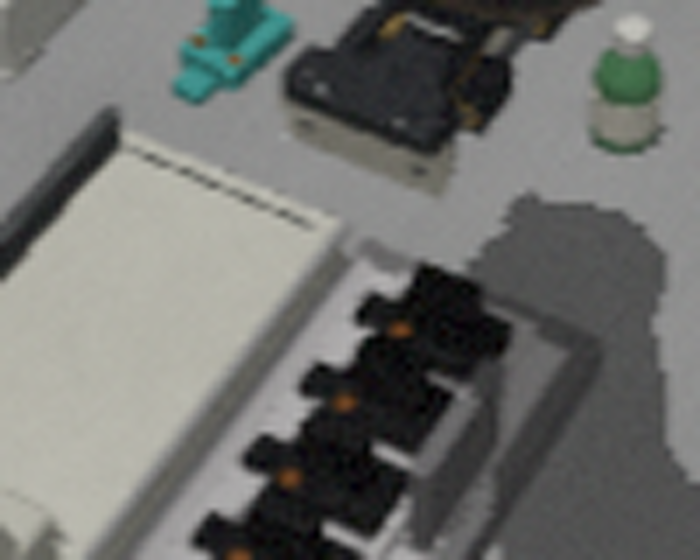

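Request:
{"api": "jog_arm", "payload": {
  "motion": [
    [[-0.011,-0.043,0,0,0,-8,0.04],[-0.022,-0.086,0,0,0,-16,0.04],[-0.033,-0.129,0,0,0,-24,0.04],[-0.045,-0.172,0,0,0,-32,0.04],[-0.056,-0.215,0,0,0,-40,0.04],[-0.067,-0.258,0,0,0,-48,0.04],[-0.08,-0.3,0,0,0,-56,0.04],[-0.09,-0.343,0,0,0,-64,0.04]]
  ]
}}

```text
t: 49.85
eef_pos: [0.5605, -0.2991, 0.1754]
ee_rot: [-3.138, 0.006, -2.094]
force: [0.4, 0.4, -0.2]
width: 0.04
```

Run:
```python
from h import *
a=grab('top','t35.png');crop('t35.png',130,120,260,240,5.5,'t35e.png')
move_to([.433,.125,.18],-np.pi/2-.029)
```

```text
t49.9 pos [ 0.5613 -0.305   0.1747] rpy [-3.138  0.004 -2.08 ] q [-0.19  0.33 -0.14 -0.   -1.1  -0.31] F [ 5.6 -4.9  2.3] w 0.0402
SHIFT [-0.3129  0.3217 -0.0055] TURN [ -0.28   0.15 -27.53]
```

View pics/t35e.png

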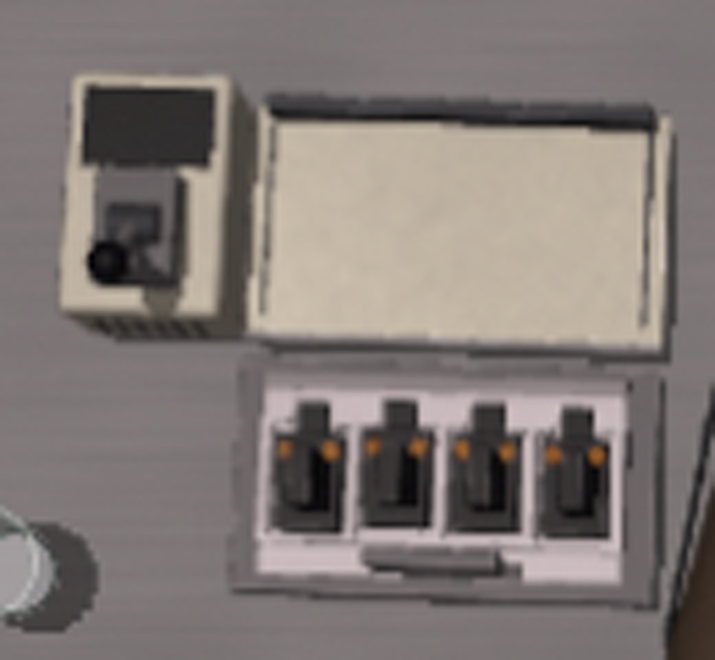

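Run:
```python
from h import *
crop('t35.png',170,175,260,240,8.6,'t35f.png');crop('t35.png',170,130,260,185,8.6,'t35g.png')
```

```text
(no output)
```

View pics/t35f.png

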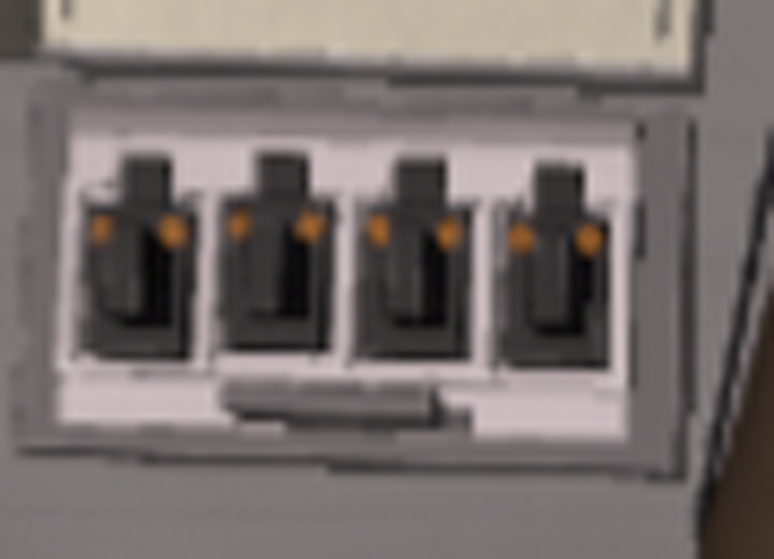

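View pics/t35g.png

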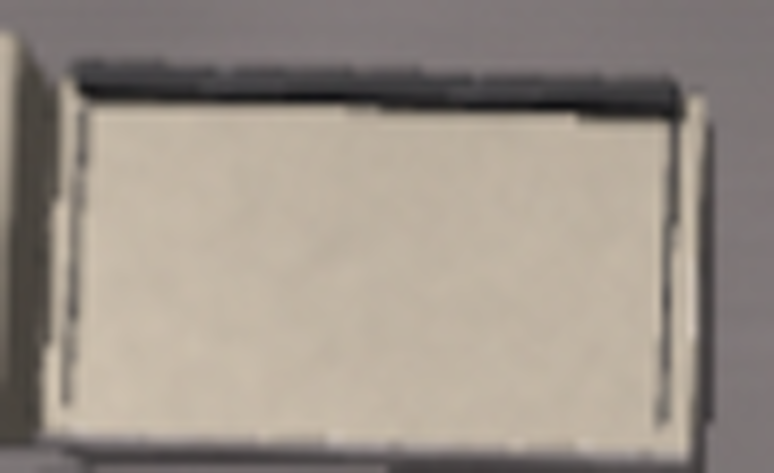

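Run:
```python
from h import *
g=lambda q,z:atz('top',cp([q],170,130,8.6)[0],z);f=lambda q,z:atz('top',cp([q],170,175,8.6)[0],z)
L=[g((85,105),.035),g((66,405),.035)];R=[g((675,120),.035),g((662,420),.035)]
print('L',L,'R',R)
for a,b in(L,R): print('dir',np.arctan2((a-b)[1],(a-b)[0]))
E1=g((90,103),.035);E2=g((672,117),.035);print('stop',E1,E2,np.arctan2(-(E1-E2)[0],(E1-E2)[1]))
D1=g((45,440),.035);D2=g((690,460),.035);print('deck edge',D1,D2,np.arctan2(-(D1-D2)[0],(D1-D2)[1]))
T=[f((55,424),.035),f((628,440),.035),f((637,122),.037),f((72,107),.037)];print('tray',T)
print('tray yaw rear',np.arctan2(-(T[0]-T[1])[0],(T[0]-T[1])[1]),'R',np.arctan2((T[2]-T[1])[1],(T[2]-T[1])[0]),'L',np.arctan2((T[3]-T[0])[1],(T[3]-T[0])[0]))
```

```text
L [array([0.71187759, 0.23644166, 0.035     ]), array([0.59039593, 0.2408915 , 0.035     ])] R [array([0.70600082, 0.00073281, 0.035     ]), array([0.5849156 , 0.00532275, 0.035     ])]
dir -0.03661335238426859
dir -0.03788855655410344
stop [0.71269576 0.23445671 0.035     ] [0.70722256 0.00193325 0.035     ] -0.023533928015592894
deck edge [0.57638109 0.24887818 0.035     ] [ 0.5690016  -0.00576833  0.035     ] -0.028971243903255325
tray [array([0.42990226, 0.24149944, 0.035     ]), array([0.42452162, 0.01782798, 0.035     ]), array([0.54918936, 0.01493658, 0.037     ]), array([0.55457919, 0.2373321 , 0.037     ])]
tray yaw rear -0.02405139628926866 R -0.02318869332518881 L -0.033412678098902686
```

All four sit with tabs in the gaps. Now back to the handle.

```bash
sed -i 's/^ST=.*/ST=np.array([.565,.1228,-.030])/' h.py
python3 - <<'E'
from h import *
move_to([.4362,.1265,.18],-1.598)
E
```

```text
t49.9 pos [ 0.5613 -0.305   0.1747] rpy [-3.138  0.004 -2.08 ] q [-0.19  0.33 -0.14 -0.   -1.1  -0.31] F [ 5.6 -4.9  2.3] w 0.0402
SHIFT [-0.3158  0.3196 -0.0055] TURN [ -0.28   0.14 -27.63]
```

Request:
{"api": "jog_arm", "payload": {
  "motion": [
    [[-0.03,0.032,-0.005,0,0,-6,0.03],[-0.06,0.064,-0.005,0,0,-12,0.03],[-0.09,0.096,-0.005,0,0,-18,0.03],[-0.12,0.128,-0.005,0,0,-24,0.03],[-0.15,0.16,-0.005,0,0,-27.5,0.03],[-0.18,0.192,-0.005,0,0,-27.5,0.03],[-0.21,0.224,-0.005,0,0,-27.5,0.03],[-0.24,0.254,-0.005,0,0,-27.5,0.03]]
  ]
}}

```text
t: 50.7
eef_pos: [0.455, 0.0297, 0.1787]
ee_rot: [-3.138, 0.001, -1.601]
force: [1.0, 1.0, 1.0]
width: 0.0298
```

Run:
```python
from h import *
move_to([.4362,.1265,.15],-1.598)
```

```text
t50.7 pos [0.455  0.0297 0.1787] rpy [-3.138e+00  1.000e-03 -1.601e+00] q [ 0.5   0.02 -0.51  0.   -1.03 -0.53] F [1. 1. 1.] w 0.0298
SHIFT [-0.0962  0.0218  0.0287] TURN [-0.23  0.06 -0.15]
```

Request:
{"api": "jog_arm", "payload": {
  "motion": [
    [[-0.035,0.008,0,-0.2,0,-0.1,0.03],[-0.07,0.016,0,-0.2,0,-0.1,0.03],[-0.0962,0.0218,0.015,-0.2,0,-0.1,0.03],[-0.0962,0.0218,0.0287,-0.2,0,-0.1,0.03],[-0.0962,0.0218,0.0287,-0.2,0,-0.1,0.03]]
  ]
}}

```text
t: 51.2
eef_pos: [0.4344, 0.1263, 0.1477]
ee_rot: [3.138, -0.002, -1.598]
force: [-0.6, 0.0, 0.8]
width: 0.03
```

Run:
```python
from h import *
move_to([.4362,.1265,.0725],-1.598)
a=grab('side','s36.png');crop('s36.png',190,170,290,250,7,'s36e.png')
```

```text
t51.2 pos [0.4344 0.1263 0.1477] rpy [ 3.138e+00 -2.000e-03 -1.598e+00] q [ 0.72  0.05 -0.56 -0.   -0.97 -0.75] F [-0.6  0.   0.8] w 0.03
SHIFT [-0.0004 -0.0021  0.0752] TURN [ 0.19 -0.09  0.01]
```

View pics/s36e.png

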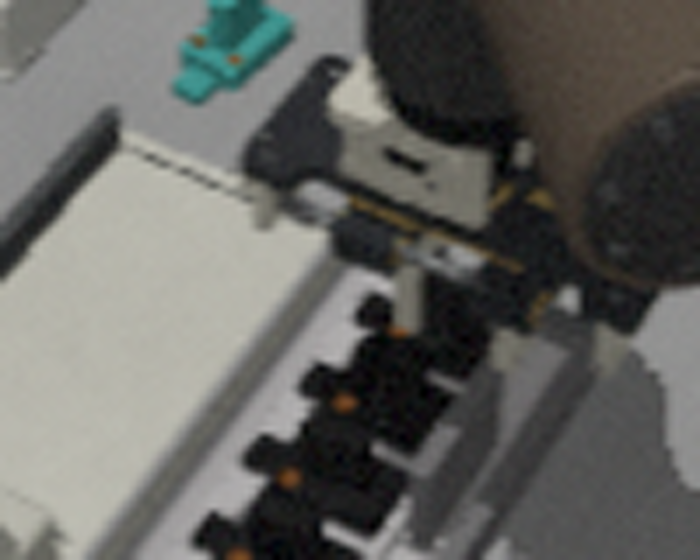

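Request:
{"api": "jog_arm", "payload": {
  "motion": [
    [[-0.0004,-0.002,0.015,0.2,0,0,0.03],[-0.0004,-0.002,0.03,0.2,0,0,0.03],[-0.0004,-0.002,0.042,0.2,0,0,0.03],[-0.0004,-0.002,0.05,0.2,0,0,0.03],[-0.0004,-0.002,0.05,0.2,0,0,0.03]]
  ]
}}

```text
t: 51.75
eef_pos: [0.4368, 0.1256, 0.0982]
ee_rot: [-3.141, -0.002, -1.599]
force: [0.3, 0.3, 0.2]
width: 0.0302
```

Run:
```python
from h import *
move_to([.4362,.1265,.0725],-1.598)
a=grab('side','s37.png');crop('s37.png',190,170,290,250,7,'s37e.png')
```

```text
t51.8 pos [0.4368 0.1256 0.0982] rpy [-3.141e+00 -2.000e-03 -1.599e+00] q [ 0.72  0.11 -0.62  0.   -0.83 -0.75] F [0.3 0.3 0.2] w 0.0302
SHIFT [-0.001   0.0006  0.0257] TURN [-0.02 -0.13 -0.07]
```

View pics/s37e.png

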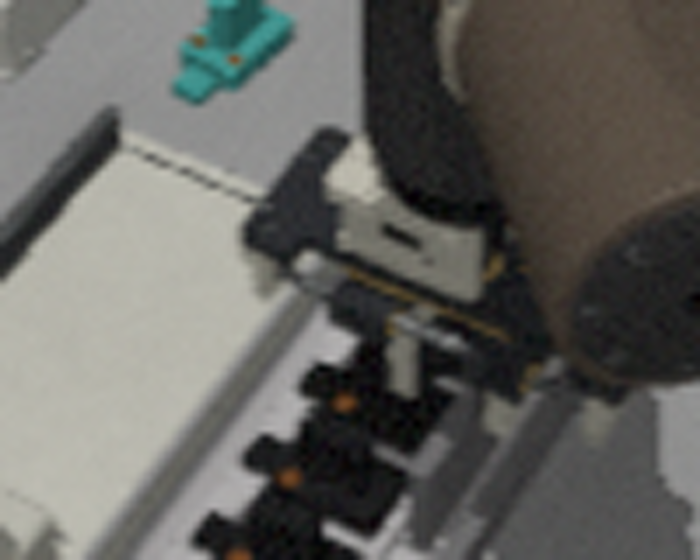

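Request:
{"api": "jog_arm", "payload": {
  "motion": [
    [[-0.0008,0.0006,0.008,0,0,0,0.03],[-0.0008,0.0006,0.016,0,0,0,0.03],[-0.0008,0.0006,0.022,0,0,0,0.03],[-0.0008,0.0006,0.0257,0,0,0,0.03],[-0.0008,0.0006,0.0257,0,0,0,0.03]]
  ]
}}

```text
t: 52.3
eef_pos: [0.4362, 0.1264, 0.0725]
ee_rot: [-3.141, -0.003, -1.599]
force: [-0.6, 0.7, 0.7]
width: 0.0302
```

Request:
{"api": "jog_arm", "payload": {
  "motion": [
    [[0,0,0,0,0,0,0.02],[0,0,0,0,0,0,0.014],[0,0,0,0,0,0,0.005],[0,0,0,0,0,0,0.005],[0,0,0,0,0,0,0.005],[0,0,0,0,0,0,0.005]]
  ],
  "newtons": 15
}}

```text
t: 52.9
eef_pos: [0.4363, 0.1265, 0.0727]
ee_rot: [-3.141, -0.002, -1.599]
force: [-2.8, 0.6, 3.8]
width: 0.0118
```

Request:
{"api": "jog_arm", "payload": {
  "motion": [
    [[0,0,0,0,0,0,0.005],[0,0,0,0,0,0,0.005],[0.001,-0.004,0,0,0,0,0.005],[0.002,-0.009,0,0,0,0,0.005],[0.0025,-0.0135,0,0,0,0,0.005],[0.0025,-0.0135,0,0,0,0,0.005]]
  ],
  "newtons": 55
}}

```text
t: 53.5
eef_pos: [0.4485, 0.123, 0.0727]
ee_rot: [3.14, -0.004, -1.599]
force: [-7.4, 1.1, 9.5]
width: 0.0116
```

Run:
```python
from h import *
s=arm.get_state();print(stl(s['eef_pos']),s['eef_pos'],s['force'],s['moment'])
```

```text
[-0.11641804 -0.00334022  0.07270202] [0.44853415 0.1229533  0.07270202] [-7.43657568  1.10187992  9.54452933] [0.2681611  2.88574717 0.12667351]
```

Request:
{"api": "jog_arm", "payload": {
  "motion": [
    [[0,-0.003,-0.0006,0,0,0,0.005],[0,-0.006,-0.0017,0,0,0,0.005],[0,-0.009,-0.003,0,0,0,0.005],[0,-0.012,-0.0043,0,0,0,0.005],[0,-0.015,-0.0055,0,0,0,0.005],[0,-0.018,-0.0058,0,0,0,0.005],[0,-0.018,-0.0058,0,0,0,0.005]]
  ]
}}

```text
t: 54.2
eef_pos: [0.467, 0.1225, 0.0784]
ee_rot: [3.14, -0.004, -1.599]
force: [0.7, 0.1, -7.4]
width: 0.0116
```

Run:
```python
from h import *
s=arm.get_state();print(stl(s['eef_pos']),s['eef_pos'],s['ee_rot'],s['force'],s['moment'])
a=grab('side','s38.png');crop('s38.png',180,170,290,255,7,'s38e.png')
```

```text
[-0.09796797 -0.00325285  0.07835767] [0.46697854 0.12248721 0.07835767] [ 3.13955863 -0.00361015 -1.59943765] [ 0.68335276  0.06428438 -7.44918852] [ 0.03098302  0.39926147 -0.03609379]
```

View pics/s38e.png

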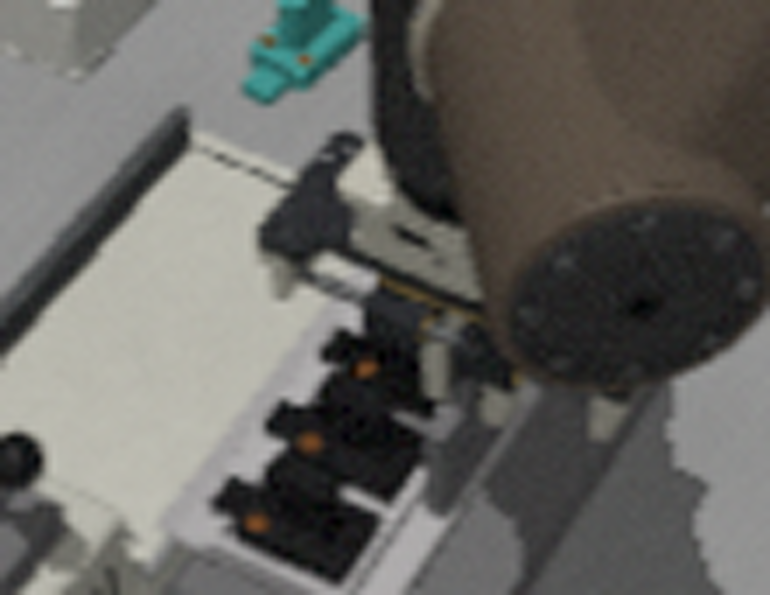

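Request:
{"api": "jog_arm", "payload": {
  "motion": [
    [[0,-0.008,0.0003,0,0,0,0.005],[0,-0.016,0.0005,0,0,0,0.005],[0,-0.024,0.0005,0,0,0,0.005],[0,-0.032,0.0005,0,0,0,0.005],[0,-0.04,0.0005,0,0,0,0.005],[0,-0.048,0.0005,0,0,0,0.005],[0,-0.056,0.0005,0,0,0,0.005],[0,-0.064,0.0005,0,0,0,0.005]]
  ]
}}

```text
t: 55.05
eef_pos: [0.5311, 0.1204, 0.0777]
ee_rot: [3.139, -0.004, -1.6]
force: [-6.3, 0.1, 0.3]
width: 0.0114
```

Run:
```python
from h import *
s=arm.get_state();print(stl(s['eef_pos']),s['eef_pos'],s['ee_rot'],s['force'],s['moment'])
a=grab('side','s39.png');crop('s39.png',170,160,280,245,7,'s39e.png')
```

```text
[-0.0338166  -0.00344618  0.07770302] [0.53109525 0.12036971 0.07770302] [ 3.13884126 -0.00399161 -1.59965397] [-6.31979754  0.07955584  0.32721596] [ 0.19186268  2.11948267 -0.01030321]
```

View pics/s39e.png

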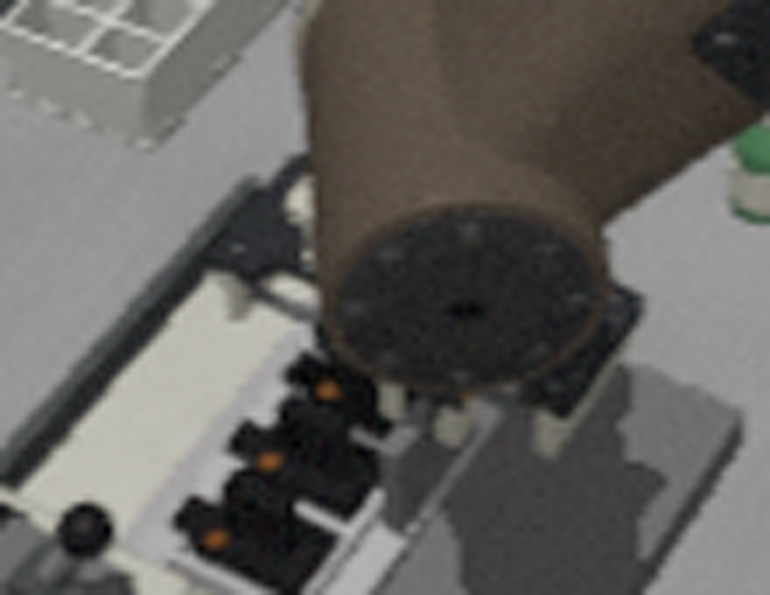

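Request:
{"api": "jog_arm", "payload": {
  "motion": [
    [[0,-0.008,0,0,0,0,0.005],[0,-0.016,0,0,0,0,0.005],[0,-0.024,0,0,0,0,0.005],[0,-0.032,0,0,0,0,0.005],[0,-0.04,0,0,0,0,0.005],[0,-0.047,0,0,0,0,0.005],[0,-0.053,0,0,0,0,0.005],[0,-0.056,0,0,0,0,0.005]]
  ]
}}

```text
t: 55.9
eef_pos: [0.589, 0.1189, 0.0778]
ee_rot: [3.14, -0.004, -1.599]
force: [-7.1, -0.2, 2.7]
width: 0.0118
```

Request:
{"api": "jog_arm", "payload": {
  "motion": [
    [[0,-0.002,0,0,0,0,0.005],[0,-0.004,0,0,0,0,0.005],[0,-0.0055,0,0,0,0,0.005],[0,-0.0055,0,0,0,0,0.005]]
  ]
}}

```text
t: 56.3
eef_pos: [0.5944, 0.1187, 0.0777]
ee_rot: [3.139, -0.004, -1.6]
force: [-5.3, 0.2, 0.6]
width: 0.0113
```

Run:
```python
from h import *
s=arm.get_state();print(stl(s['eef_pos']),s['eef_pos'],s['ee_rot'],s['force'],s['moment'])
```

```text
[ 0.02952371 -0.00324065  0.07772954] [0.59441322 0.11867523 0.07772954] [ 3.13926462 -0.00417536 -1.5996488 ] [-5.31782648  0.17806169  0.62039159] [ 0.21072739  2.22351987 -0.01292414]
```

Request:
{"api": "jog_arm", "payload": {
  "motion": [
    [[0,-0.001,0,0,0,0,0.005],[0,-0.002,0,0,0,0,0.005],[0,-0.002,0,0,0,0,0.005]]
  ]
}}

```text
t: 56.6
eef_pos: [0.5945, 0.1187, 0.0777]
ee_rot: [3.136, -0.005, -1.6]
force: [-14.2, 2.5, 7.0]
width: 0.0116
```

Run:
```python
from h import *
s=arm.get_state();print(stl(s['eef_pos']),s['force'],s['moment'])
```

```text
[ 0.02960045 -0.00325757  0.07772268] [-14.19219168   2.45209158   7.00572704] [1.23755568e+00 4.93981481e+00 4.50836999e-03]
```

Request:
{"api": "jog_arm", "payload": {
  "motion": [
    [[0,-0.002,0,0,0,0,0.005],[0,-0.003,0,0,0,0,0.005],[0,-0.004,0,0,0,0,0.005],[0,-0.004,0,0,0,0,0.005]]
  ]
}}

```text
t: 57.0
eef_pos: [0.5945, 0.1186, 0.0777]
ee_rot: [3.13, -0.005, -1.6]
force: [-23.0, 5.5, 13.7]
width: 0.0119
```

Run:
```python
from h import *
s=arm.get_state();print(stl(s['eef_pos']),s['force'],s['moment'],s['ee_rot'])
a=grab('side','s40.png');crop('s40.png',150,150,270,240,6.5,'s40e.png')
a=grab('top','t40.png');crop('t40.png',165,120,260,210,7,'t40e.png')
```

```text
[ 0.02965943 -0.00327613  0.07772827] [-22.97176279   5.50109392  13.70357303] [ 2.2815941   7.9967601  -0.06615637] [ 3.12950805 -0.00515359 -1.60034878]
```

View pics/s40e.png

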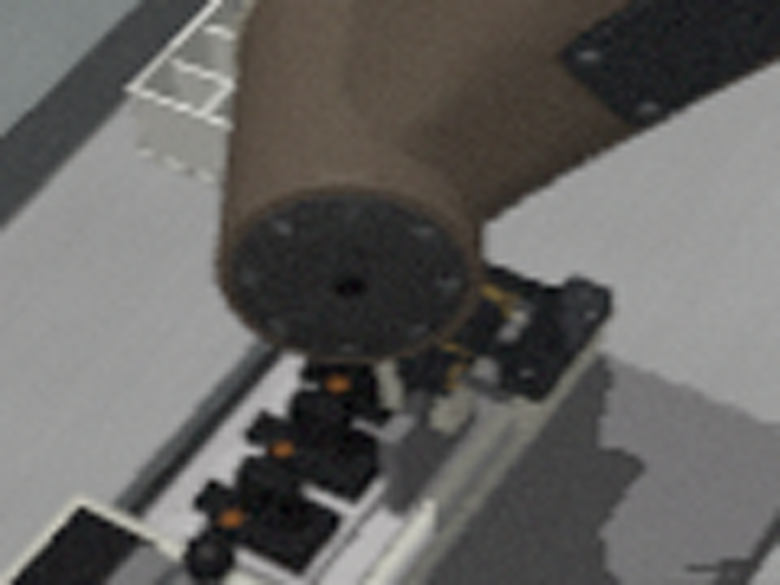

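View pics/t40e.png

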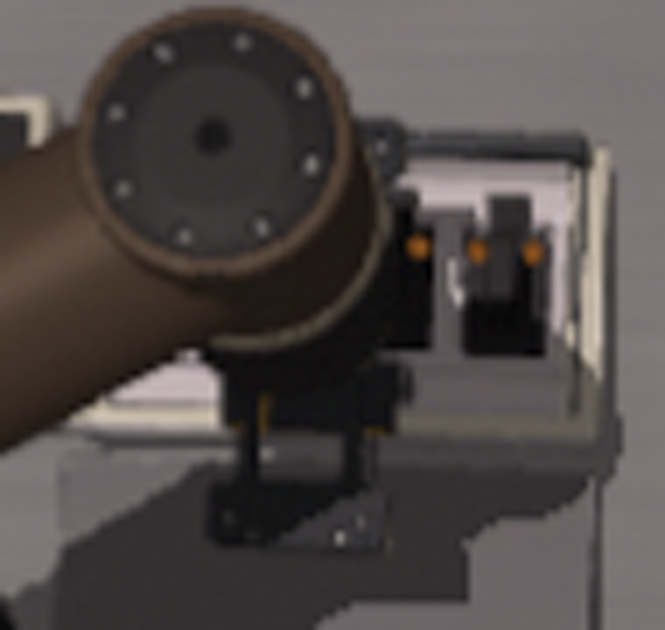

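Request:
{"api": "jog_arm", "payload": {
  "motion": [
    [[0,0,0,0.3,0,0,0.005],[0,0,0,0.3,0,0,0.03],[0,0,0,0.3,0,0,0.03],[0,0,0,0.3,0,0,0.03],[0,0,0,0.3,0,0,0.03]]
  ],
  "newtons": 10
}}

```text
t: 57.6
eef_pos: [0.5953, 0.1186, 0.0779]
ee_rot: [3.136, -0.005, -1.6]
force: [0.6, 0.1, 0.3]
width: 0.0292
```

Run:
```python
from h import *
s=arm.get_state();print(stl(s['eef_pos']),s['force'],s['moment'],s['ee_rot'],s['width'])
```

```text
[ 0.03036403 -0.0032431   0.07792918] [0.57391715 0.12965939 0.32198679] [0.03331214 0.07842184 0.01527869] [ 3.135816   -0.0049054  -1.60047019] 0.029231367468312692
```

Request:
{"api": "jog_arm", "payload": {
  "motion": [
    [[0,0,0,0,0,0,0.017],[0,0,0,0,0,0,0.017],[0,0,0,0,0,0,0.017],[0,-0.003,0,0,0,0,0.017],[0,-0.005,0,0,0,0,0.017],[0,-0.006,0,0,0,0,0.017],[0,-0.007,0,0,0,0,0.017],[0,-0.007,0,0,0,0,0.017]]
  ]
}}

```text
t: 58.4
eef_pos: [0.5976, 0.1182, 0.0776]
ee_rot: [3.128, -0.006, -1.601]
force: [-18.6, 5.8, 15.2]
width: 0.0181
```

Run:
```python
from h import *
s=arm.get_state();print(stl(s['eef_pos']),s['force'],s['moment'],s['ee_rot'],s['width'])
```

```text
[ 0.03273904 -0.00357706  0.07764424] [-18.63317306   5.78224753  15.20180822] [ 2.14284378  7.41564739 -0.05973478] [ 3.12788123 -0.00620157 -1.60114603] 0.018074823849664887
```

Request:
{"api": "jog_arm", "payload": {
  "motion": [
    [[0,0.003,0,0.6,0,0,0.017],[0,0.003,0,0.6,0,0,0.03],[0,0.003,0,0.6,0,0,0.03],[0,0.003,-0.01,0.6,0,0,0.03],[0,0.003,-0.03,0.6,0,0,0.03],[0,0.003,-0.06,0.6,0,0,0.03],[0,0.003,-0.1,0.6,0,0,0.03],[0,0.003,-0.13,0.6,0,0,0.03]]
  ]
}}

```text
t: 59.2
eef_pos: [0.5975, 0.119, 0.2109]
ee_rot: [3.141, -0.006, -1.601]
force: [0.7, -0.4, -0.1]
width: 0.0301
```

Run:
```python
from h import *
p=stw(-.03,.183,.26);print(p);move_to(p,-np.pi-.028)
```

```text
[0.54050268 0.30661752 0.26      ]
t59.2 pos [0.5975 0.119  0.2109] rpy [ 3.141 -0.006 -1.601] q [ 0.52  0.26 -0.15  0.   -1.17 -0.55] F [ 0.7 -0.4 -0.1] w 0.0301
SHIFT [-0.1855  0.0627 -0.0501] TURN [-0.22 -0.29 89.87]
```

Request:
{"api": "jog_arm", "payload": {
  "motion": [
    [[0,0,-0.025,0,0,8,0.0],[-0.01,0.01,-0.05,0,0,16,0.0],[-0.03,0.02,-0.05,0,0,24,0.0],[-0.06,0.03,-0.05,0,0,32,0.0],[-0.09,0.04,-0.05,0,0,40,0.0],[-0.12,0.05,-0.05,0,0,48,0.0],[-0.15,0.06,-0.05,0,0,56,0.0],[-0.185,0.063,-0.05,0,0,64,0.0]]
  ]
}}

```text
t: 60.0
eef_pos: [0.5398, 0.3069, 0.2613]
ee_rot: [-3.137, -0.002, -2.724]
force: [1.0, -0.4, -0.4]
width: 0.0007
```

Request:
{"api": "jog_arm", "payload": {
  "motion": [
    [[0,0,0,0,0,8,0.0],[0,0,0,0,0,16,0.0],[0,0,0,0,0,24,0.0],[0,0,0,0,0,26,0.0],[0,0,0,0,0,26,0.0]]
  ]
}}

```text
t: 60.5
eef_pos: [0.5402, 0.307, 0.262]
ee_rot: [-3.137, 0.001, 3.105]
force: [-0.0, 0.0, 0.2]
width: 0.0007
```

Run:
```python
from h import *
p=stw(-.03,.183,.16);print(p);move_to(p,-np.pi-.028)
a=grab('side','s41.png');crop('s41.png',140,160,260,250,6.4,'s41e.png')
a=grab('top','t41.png');crop('t41.png',165,120,260,200,8,'t41e.png')
```

```text
[0.54050268 0.30661752 0.16      ]
t60.5 pos [0.5402 0.307  0.262 ] rpy [-3.137e+00  1.000e-03  3.105e+00] q [ 0.83  0.25 -0.05  0.   -1.28 -2.44] F [-0.   0.   0.2] w 0.0007
SHIFT [-2.00e-04  1.00e-04  1.02e-01] TURN [-0.25  0.05 -0.5 ]
```

View pics/s41e.png

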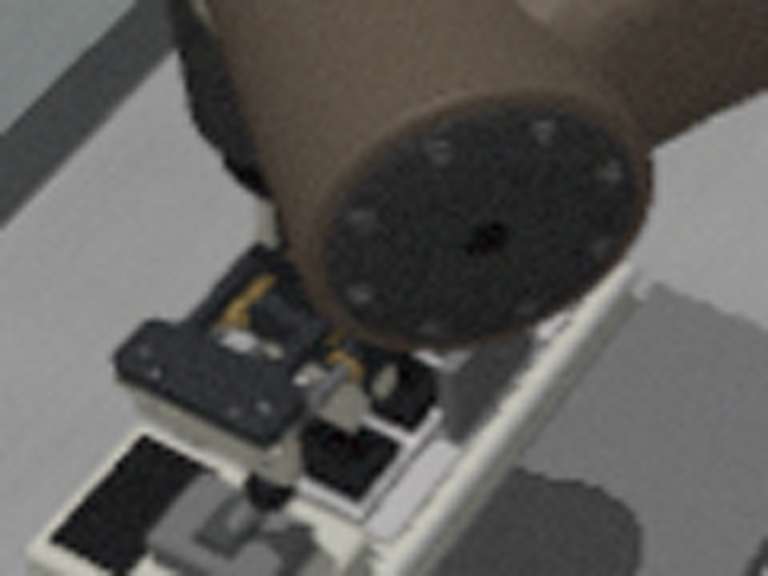

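View pics/t41e.png

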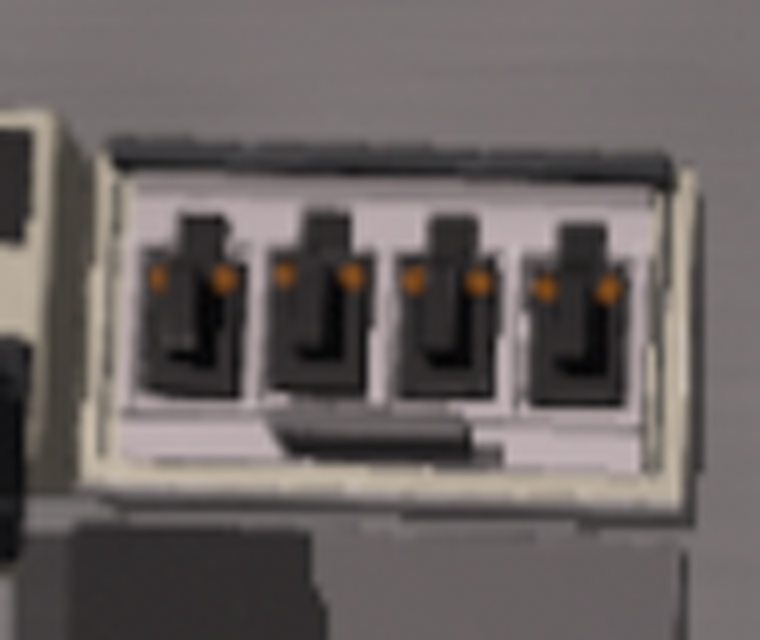

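Tray is home and square against the stop (nose edge meets the bar along its whole width). Now push the lever away.

Request:
{"api": "jog_arm", "payload": {
  "motion": [
    [[0,0,0.03,0,0,-0.5,0.0],[0,0,0.07,0,0,-0.5,0.0],[0,0,0.1,0,0,-0.5,0.0],[0,0,0.104,0,0,-0.5,0.0],[-0.015,0,0.104,0,0,-0.5,0.0],[-0.03,0,0.104,0,0,-0.5,0.0],[-0.045,0,0.104,0,0,-0.5,0.0],[-0.055,0,0.104,0,0,-0.5,0.0]]
  ],
  "newtons": 20
}}

```text
t: 61.4
eef_pos: [0.5977, 0.3051, 0.1598]
ee_rot: [-3.139, 0.003, 3.115]
force: [-1.3, 0.3, 1.9]
width: -0.0
```

Request:
{"api": "jog_arm", "payload": {
  "motion": [
    [[-0.008,0,0,0,0,0,0.0],[-0.016,0,0,0,0,0,0.0],[-0.024,0,0,0,0,0,0.0],[-0.03,0,0,0,0,0,0.0]]
  ]
}}

```text
t: 61.8
eef_pos: [0.6283, 0.3042, 0.1599]
ee_rot: [-3.139, 0.003, 3.115]
force: [-1.6, 1.4, -0.5]
width: 0.0003
```

Run:
```python
from h import *
s=arm.get_state();print(stl(s['eef_pos']),s['force'])
```

```text
[0.05782912 0.18324331 0.15991264] [-1.58628621  1.36324929 -0.48438596]
```

Request:
{"api": "jog_arm", "payload": {
  "motion": [
    [[-0.004,0,0,0,0,0,0.0],[-0.008,0,0,0,0,0,0.0],[-0.011,0,0,0,0,0,0.0],[-0.011,0,0,0,0,0,0.0]]
  ]
}}

```text
t: 62.2
eef_pos: [0.6395, 0.3039, 0.1597]
ee_rot: [-3.139, 0.003, 3.115]
force: [0.2, 0.3, -0.3]
width: 0.0009
```

Run:
```python
from h import *
s=arm.get_state();print(stl(s['eef_pos']),s['force'])
a=grab('side','s42.png');crop('s42.png',120,180,220,260,7,'s42e.png')
```

```text
[0.06902254 0.18320786 0.1597144 ] [ 0.18587832  0.29164873 -0.25133296]
```

View pics/s42e.png

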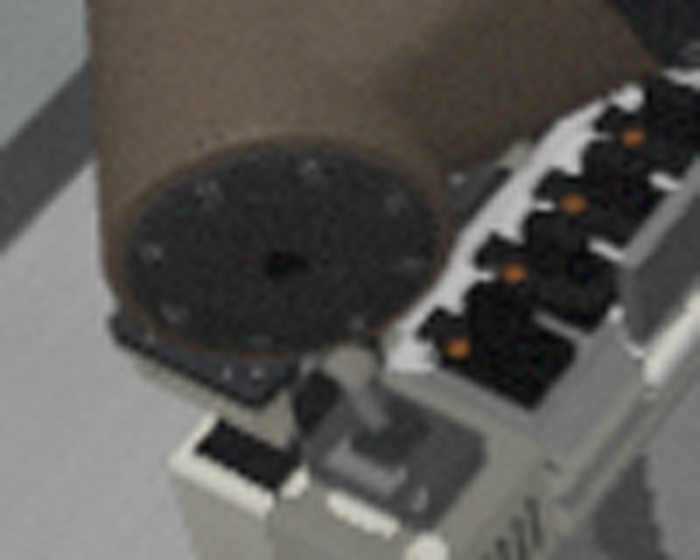

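Request:
{"api": "jog_arm", "payload": {
  "motion": [
    [[-0.004,0,0,0,0,0,0.0],[-0.008,0,0,0,0,0,0.0],[-0.008,0,0,0,0,0,0.0]]
  ]
}}

```text
t: 62.55
eef_pos: [0.6437, 0.3037, 0.1598]
ee_rot: [-3.138, -0.003, 3.115]
force: [-16.7, 2.0, 7.5]
width: 0.0004
```

Request:
{"api": "jog_arm", "payload": {
  "motion": [
    [[-0.003,0,0,0,0,0,0.0],[-0.006,0,0,0,0,0,0.0],[-0.006,0,0,0,0,0,0.0]]
  ]
}}

```text
t: 62.85
eef_pos: [0.6439, 0.3036, 0.1598]
ee_rot: [-3.136, -0.013, 3.116]
force: [-26.3, 2.2, 12.9]
width: 0.0006
```

At the on stop (26 N, no more travel). Retract and check.

Request:
{"api": "jog_arm", "payload": {
  "motion": [
    [[0.02,0,0,0,0,0,0.0],[0.04,0,0,0,0,0,0.0],[0.05,0,-0.03,0,0,0,0.0],[0.06,0,-0.07,0,0,0,0.0],[0.08,-0.02,-0.1,0,0,0,0.0],[0.12,-0.05,-0.12,0,0,0,0.0],[0.16,-0.08,-0.12,0,0,0,0.0],[0.19,-0.11,-0.12,0,0,0,0.0]]
  ]
}}

```text
t: 63.65
eef_pos: [0.4517, 0.1984, 0.284]
ee_rot: [-3.137, -0.011, 3.117]
force: [-0.0, -0.3, 1.1]
width: 0.0004
```

Request:
{"api": "jog_arm", "payload": {
  "motion": [
    [[-0.005,-0.045,0,0,0,0,0.0],[-0.01,-0.09,0,0,0,0,0.0],[-0.015,-0.135,0,0,0,0,0.0],[-0.02,-0.18,0,0,0,0,0.0],[-0.025,-0.225,0,0,0,0,0.0],[-0.03,-0.27,0,0,0,0,0.0],[-0.035,-0.315,0,0,0,0,0.0],[-0.04,-0.36,0,0,0,0,0.0]]
  ]
}}

```text
t: 64.45
eef_pos: [0.4829, -0.1646, 0.286]
ee_rot: [-3.137, -0.009, 3.117]
force: [0.3, 1.6, -0.6]
width: 0.0006
```

Run:
```python
from h import *
print(arm.get_state()['eef_pos'])
a=grab('side','s43.png');crop('s43.png',130,120,290,250,4.8,'s43e.png');crop('s43.png',0,0,512,384,1.5,'s43f.png')
a=grab('top','t43.png');crop('t43.png',0,0,512,384,1.5,'t43f.png');crop('t43.png',130,120,260,210,6,'t43e.png')
```

```text
[ 0.48294196 -0.16457582  0.28597303]
```

View pics/s43e.png

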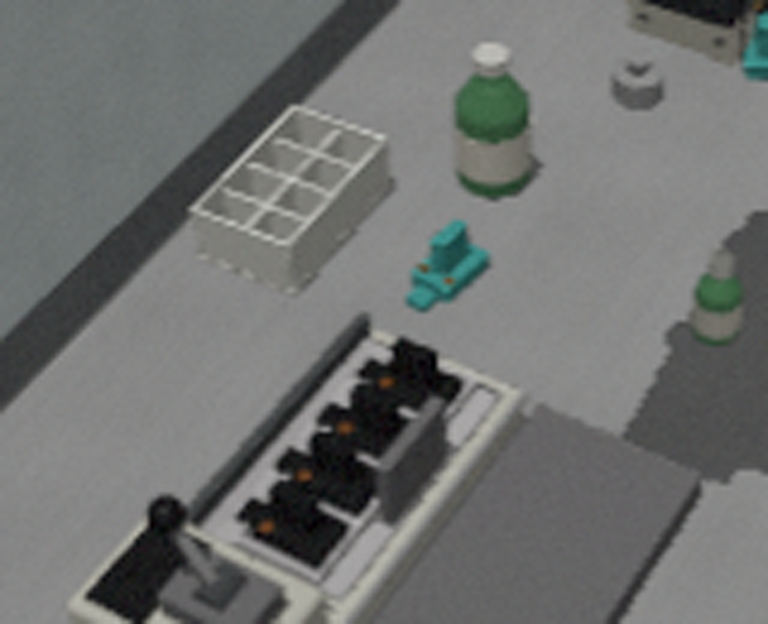

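View pics/t43e.png

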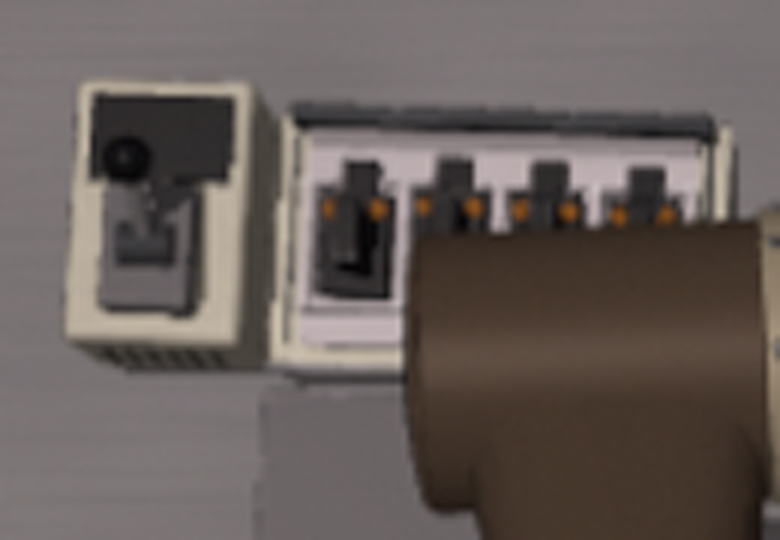

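View pics/t43f.png

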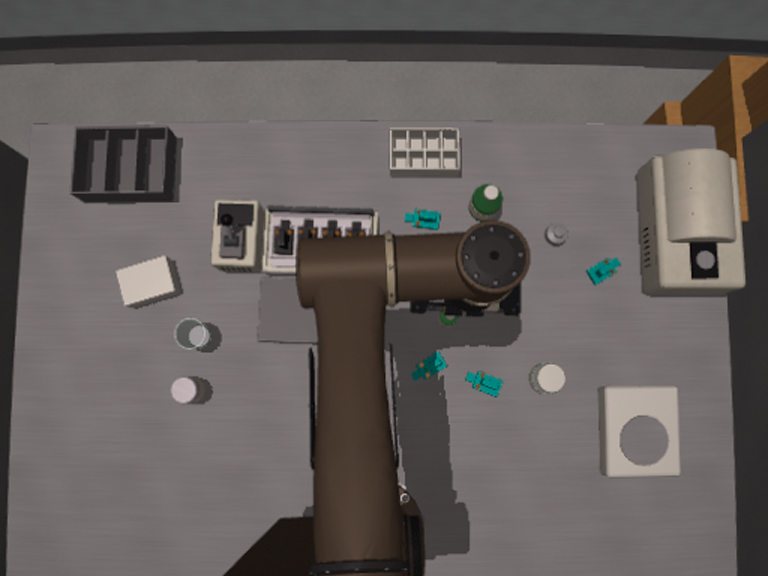

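Side: knob at (167,512), leaning away; tray home with four carriers. Top: knob at px (151,146), fractionally further than at the start (147); bystanders in place. Handing in.

```bash
python3 -c "
from station import arm
print(arm.job_done())"
```

```text
the job is handed in; nothing more can be done
None
```

The job is handed in, at about 64 s on the robot's clock; `job_done` gives no verdict.

**What I did:**
1. I pulled the start lever to its off stop, where it held against 30 N.
2. I slid the tray level down over the step onto the shelf.
3. I loaded all four black carriers, each in its own pocket, fin up, with its tab in the gap on the end-stop side.
4. I slid the tray back up over the step. A 23 N push and then a loose-grip 19 N push against the end stop produced no further movement.
5. I pushed the lever to its on stop, where it held against 26 N.

**Last checks:**
- Before the lever was pushed on, the top view showed the tray's rear edge parallel to the stop bar to within about 0.001 rad.
- That same view showed all four carriers seated, with their tabs in the gaps.
- In the final pictures the lever knob is at, or slightly past, its starting "on" position, the turquoise look-alikes and the bystanders I could see stand where they did, and the arm is clear of everything. In the last top view the arm hid part of the tray and the vial; the side view showed both in place.

**What went wrong or disagreed:**
- **Fingertip height:** the fingertips sat about 27 mm higher than the reported position and stated finger length imply. Because of this my first lever pull passed over the knob and my first grasp closed above a fin. Neither disturbed anything, and I corrected the height from the pictures and the force readings.
- **Knocked carrier:** one carrier had been knocked about 5 cm before I reached it, so I measured it again before picking it up.
- **Press when seating:** the second carrier met 28 N briefly as it reached the pocket floor.

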